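# Pack a notebook gift box and wedge its sliding lid home

## Robot

A 6-joint arm with a two-finger parallel gripper is mounted at the origin on a cart in front of the work surface, level with it; the furniture and walls round the work are solid. World frame = base frame: x ahead of the robot, y to its left, z up, the work surface at z = 0. Lengths are in m, angles in rad, forces in N, time in s.
With the tool pointing down it reaches from about 0.15 to 0.775 m from the base axis. Payload 6.1 kg.
Tool frame: the origin (TCP) lies where the fingers leave the gripper's body, on its centre line; the fingertips stand 73 mm ahead of it and the grasp point (between the pads) lies 54 mm ahead of it; z points along the fingers, y is the line along which they close (so a half turn about z gives the same grasp; the last joint's range is limited). The gripper opens to 85 mm and grips with 20 to 120 N. Pads are 22 mm wide; open, the fingers measure 114 mm over their backs; the gripper's body (76 mm by 85 mm) begins 54 mm behind the grasp point. The pads swing forward as they close: fully open they stand 13 mm farther back than shut.
Start: joints at [-1.222, 0.126, -0.04, 1.405, 0, 1.571], TCP at [0.179, -0.493, 0.304] pointing down, gripper open.
Joint ranges: [-2.72, 2.72], [-0.95, 1.95], [-1.27, 1.35], [-1.78, 2.02], [-1.46, 1.47], [-3.14, 3.14]. Speed limits (rad/s): [2.39, 2.39, 3.01, 3.14, 3.14, 3.14].

## Interface

Orientations are given as a 3x3 rotation matrix whose columns are the frame's x, y, z axes.
In Python, from workcell import env, get_image gives the robot as it stands.
- The arm moves only by the tool drive_tool, never from a script. Its argument "plan" is a list of rows, each an object of numbers: "dx", "dy", "dz": the shift along the world's x, y, z in cm; "wx", "wy", "wz": the turn, a rotation vector about the world's x, y, z in rad; "grip": the finger opening in cm, from 0 to 8.54. A call has 1 to 12 rows; each row is the pose to reach, as a shift and turn from the pose commanded when the call began; what a row does not reach only later rows make up. A row lasts 1/12 s, in which the tool goes at most 41.7 mm and 7.16 degrees, less where a joint would pass 70% of its speed; a pose out of reach is approached as far as the arm can. A call with a gripper value outside its range is refused whole. The fingers move at their own pace and stop on an object; "squeeze" is the grip in N (left out, the last holds). Time passes only in rows, so rows that repeat a pose let the fingers close. It gives the time, the measured TCP pose, the force, the opening and the grip force at its end, in the units of the state.
- env.get_state(): the state, without advancing time (a new reading comes with each control period).
- get_image(name): name is "scene" or "top" or "wrist"; returns a dict with "pixels" (384x512x3 uint8, blue, green, red), "camera_matrix" (3x3 intrinsics, pixels), "view" (4x4, takes a point from world to camera coordinates). Camera axes: x right, y down, z forward; pixel columns grow to the right and rows downward; lengths in m; the calibration is good to about 2 mm. A picture is of the moment at which its call begins. There is no depth.
- env.sign_off(): hands the job in; it is judged then, once.
The state is a dict: "time": time; "joints": joint angles; "joint_vel": joint speeds; "joint_efforts": joint torques, N m; "position": TCP position; "orientation": TCP orientation; "contact_force": force on the tool from outside, world axes, zero at the start; "moment": the same for the moment, N m; "opening": finger opening in m; "grasp_force": force on a finger pad.
Only numpy, scipy, OpenCV 4.12 (cv2) and the standard library are available. Lean on these libraries where they do the work, as an engineer would, in place of code of your own. Each camera call takes 0.05 s, during which the arm holds its last target. There are 200 camera calls.

## Task

Pack this gift set. Stand the little floral box that is on the lid in the middle of the black slate, slide the lid back out of its dovetail ways and lay it aside, and lay every notebook from the brown tray flat in the wooden box, each squarely on its own blue felt rectangle so that they interlock in a pinwheel. Then slide the lid, narrow end first, along the ways again until it wedges tight, flush with the box; leave the other goods where they are.

Things in the scene. Friction and masses are not known exactly. Their poses are not given: they have to be found in the camera images.
- gift_box: fixed wooden box, 160 (x) x 188 (y) x 39 high, on the table to the left. Origin: centre of underside; +x: the way the lid slides shut, its mouth is at the -x end. Grey felt floor 6 mm up with four blue rectangles (79x54) in a pinwheel. Inside 147x147. Walls 30 high, each with a gap 40 wide in its middle, down to the floor, for a finger; the end walls stop at 30 (the lid passes over)
- way_mouth (a point): middle of the mouth (-x end) between the ways, 30 mm up. The side walls (+y, -y) carry undercut dovetail ways from 30 (a ledge) to 39 mm up, interrupted at the gaps. They converge: half the width between them at the ledge is 83.6 - 0.07 x mm at x mm from the box's middle, 4 mm less at the top. The table before the mouth is free to lay the lid on
- lid: loose wooden lid, 190 g, at the start in the ways, 12 to 45 mm short of home. Origin: centre of underside. Board 160 (x), 9 thick; sides bevelled and tapered like the ways: half width below 83.6 - 0.07 x mm, 4 mm less on top; the narrow end (+x) goes into the mouth first. Dark pull bar across its middle: 64 along y, 14 along x, from 9 to 33 mm above the origin
- lid_home (a point): where the lid's origin comes when wedged home, ends flush; 30 mm above the box's underside, axes as the box's. From 57 mm short of it or more the lid can be lowered between the ways from above (at 100 mm short with 3 mm to spare each side), then slides on the ledges along +x until the taper wedges; a push of 10 to 20 N seats it and friction holds it; it lifts out from there too
- keepsake: small wooden box with a floral top, 41 (x) x 51 (y) x 28, 40 g; stands on the far half of the lid at the start; origin at the centre of its underside
- slate: fixed black slate coaster, 50x54x9, on the table in front of the brown tray; origin at the centre of its underside, top 9 mm above it
- tray_left: fixed brown tray with two compartments side by side (along its y), each 220 (x) x 170 inside; floor 5 mm, rim 42 mm above the table; origin at the centre of its underside. Behind it stands a pigeonhole rack (left front corner near x 0.70, y 0.11) and, from 0.37 m up, a mug rack: wrist and gripper must pass well in front of that corner between tray and box, as by x 0.45, y 0.10
- place_0 (a point): centre of a blue felt rectangle on the box floor, at box x, y = -30, -42.5 mm; its length runs along the box's x. Amid four laid notebooks a well 31 mm square stays open at the box's middle: a notebook is held across its width, about 28 mm from its centre, with one finger in the well and the other in a wall gap
- place_1 (a point): centre of a blue felt rectangle on the box floor, at box x, y = 42.5, -30 mm; its length runs along the box's y
- place_2 (a point): centre of a blue felt rectangle on the box floor, at box x, y = 30, 42.5 mm; its length runs along the box's x
- place_3 (a point): centre of a blue felt rectangle on the box floor, at box x, y = -42.5, 30 mm; its length runs along the box's y
- book_a: hard-cover pocket notebook, cream with dark spots; 78 (x) x 53 (y) x 16.5 thick, 50 g; origin at the centre of its underside. At the start flat in a compartment of the brown tray, alone or with another on top, with room for fingers on its long sides
- book_b: hard-cover pocket notebook, green with an orange and black butterfly; 78 (x) x 53 (y) x 16.5 thick, 50 g; origin at the centre of its underside. At the start on top of another one in the brown tray, or absent (None), with room for fingers on its long sides
- book_c: hard-cover pocket notebook, pale with twigs and white blossoms; 78 (x) x 53 (y) x 16.5 thick, 50 g; origin at the centre of its underside. At the start flat in a compartment of the brown tray, alone or with another on top, with room for fingers on its long sides
- book_d: hard-cover pocket notebook, pink with white and brown blossoms; 78 (x) x 53 (y) x 16.5 thick, 50 g; origin at the centre of its underside. At the start on top of another one in the brown tray, or absent (None), with room for fingers on its long sides
- stamp_brown: bystander, to be left alone: brown block stamp 36x54x30
- stamp_tall: bystander, to be left alone: dark brown block stamp 28x53x56
- pot: bystander, to be left alone: round pot with red lid 40x40x30
- dater: bystander, to be left alone: hand date stamp 25x38x86
- stamp_pale: bystander, to be left alone: pale block stamp 36x36x48
- wax_red: bystander, to be left alone: red wax stick 12x88x11
- wax_green: bystander, to be left alone: green wax stick 12x64x11

How it is judged:
By the outcome, as a careful person would: the job done as asked, in the order asked, and still so for the second after the job is handed in, with the robot touching nothing.
Of book_b, book_d only 1 to 2 are there at a start; the rules pass over those that are not, and their reading is None.
At some moment in a run one of lid may be knocked a few centimetres aside while the robot is not near it.
Once in a run the grip may slacken for a moment while it holds something.
It also fails if it takes over 200 s, if anything falls off the work surface, if the arm or the gripper's body presses on something with over 40 N, if the wrist force passes 120 N, or if a joint passes its speed limit or range.

## Working session

There is one attempt and no reset: what is moved stays moved. The work goes in short steps, Python scripts to look and compute and a tool call to move; the robot and the scene stay as the last step left them, time stands still between calls to the robot, and variables do not carry over. Pictures are saved under pics/ and viewed, at most 14 in all, crops included, and the job is handed in when it is done.

Besides the shell and the picture viewer there is one more tool, called after ">>>" as name(argument=value, ...) on one line, values as JSON. drive_tool: Moves the arm, as the interface text tells. Its arguments: {"type":"object","properties":{"plan":{"type":"array","items":{"type":"object","properties":{"dx":{"type":"number"},"dy":{"type":"number"},"dz":{"type":"number"},"wx":{"type":"number"},"wy":{"type":"number"},"wz":{"type":"number"},"grip":{"type":"number"}}}},"squeeze":{"type":"number"}},"required":["plan"]}

```bash
mkdir -p pics; ls
cat > h.py <<'E'
import numpy as np, cv2
from workcell import env, get_image
def cam(n,save=None):
    g=get_image(n); 
    if save: cv2.imwrite('pics/'+save,g['pixels'])
    return g
def ray(g,uv):
    K=np.array(g['camera_matrix']);V=np.array(g['view']);R=V[:3,:3];c=-R.T@V[:3,3]
    d=R.T@np.linalg.solve(K,[uv[0],uv[1],1.]); return c,d/np.linalg.norm(d)
def onz(g,uv,z):
    c,d=ray(g,uv); return c+d*(z-c[2])/d[2]
def tri(a,b):
    # a,b=(g,uv)
    A=np.zeros((3,3));B=np.zeros(3)
    for g,uv in (a,b):
        c,d=ray(g,uv);P=np.eye(3)-np.outer(d,d);A+=P;B+=P@c
    return np.linalg.solve(A,B)
def proj(g,p):
    V=np.array(g['view']);q=np.array(g['camera_matrix'])@(V[:3,:3]@np.array(p)+V[:3,3]);return q[:2]/q[2]
E
python3 - <<'E'
from h import *
np.set_printoptions(precision=3,suppress=True)
for n in('scene','top'):
    g=cam(n); cv2.imwrite(f'pics/{n}0.png',cv2.resize(g['pixels'],(800,600),interpolation=cv2.INTER_CUBIC)); print(n,np.array(g['camera_matrix']),ray(g,(256,192)))
g=cam('wrist'); print(np.array(g['view']),np.array(g['camera_matrix']))
s=env.get_state();print(s)
E
```

```text
pics
scene [[401.936   0.    255.03 ]
 [  0.    401.936 192.516]
 [  0.      0.      1.   ]] (array([-0.422, -0.566,  0.6  ]), array([ 0.81 ,  0.393, -0.435]))
top [[471.595   0.    261.062]
 [  0.    471.595 193.421]
 [  0.      0.      1.   ]] (array([ 0.421, -0.059,  1.36 ]), array([ 0.118,  0.03 , -0.993]))
[[ 0.342 -0.94  -0.002 -0.523]
 [-0.906 -0.331  0.263 -0.033]
 [-0.248 -0.088 -0.965  0.379]
 [ 0.     0.     0.     1.   ]] [[324.747   0.    256.66 ]
 [  0.    324.747 190.081]
 [  0.      0.      1.   ]]
{'time': 0.15, 'joints': array([-1.222,  0.126, -0.04 ,  1.405,  0.   ,  1.571]), 'joint_vel': array([ 0.002, -0.001,  0.004,  0.001, -0.001,  0.   ]), 'joint_efforts': array([  0.003, -43.627,  35.315,   0.014,   0.   ,  -0.   ]), 'position': array([ 0.179, -0.493,  0.303]), 'orientation': array([[ 0.94 ,  0.342, -0.   ],
       [ 0.342, -0.94 ,  0.001],
       [ 0.   , -0.001, -1.   ]]), 'contact_force': array([ 0.609, -0.18 , -0.58 ]), 'moment': array([-0.013, -0.051, -0.053]), 'grasp_force': 0.0, 'opening': 0.08536233132230885}
```

View pics/top0.png

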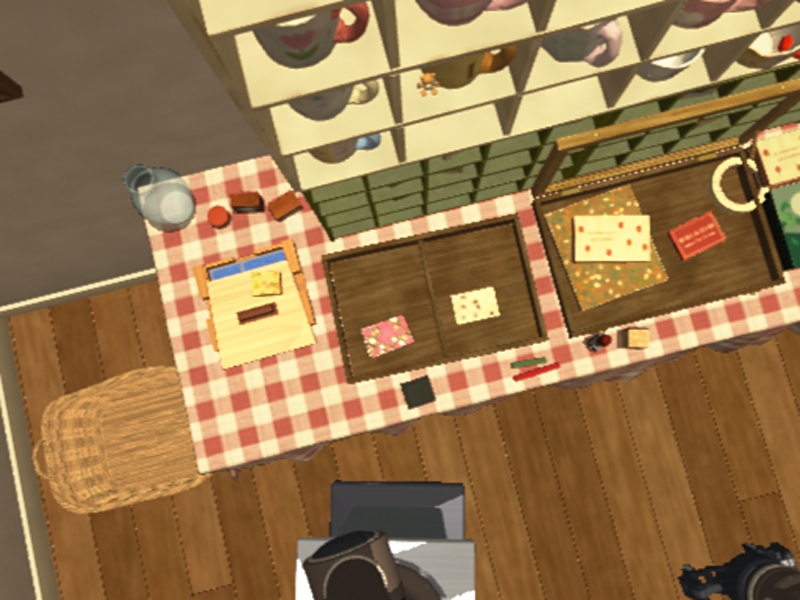

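View pics/scene0.png

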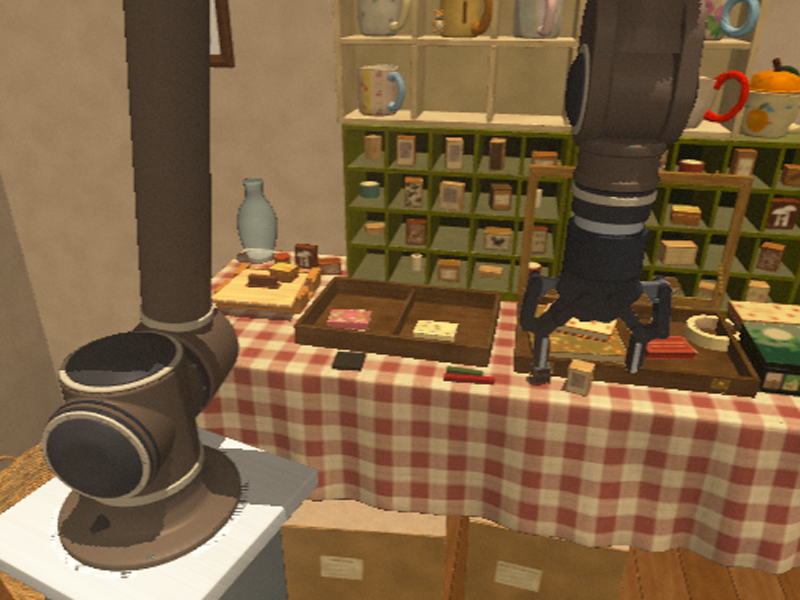

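The top view shows a yellow keepsake at (265,283), lid bar (257,313), slate (418,391), pink book_d (387,336, on top of another) and cream book_a (475,305, alone). book_b is not there. The scene view shows the same.

Run:
```python
from h import *
np.set_printoptions(precision=4,suppress=True)
t=cam('top');s=cam('scene');k=512/800
# project table axes, tri of hand-picked corresponding centres
pts={'keep':((265,283),(284,270)),'bar':((257,313),(262,282)),'pink':((387,336),(349,319)),'cream':((475,305),(436,330)),'slate':((418,391),(349,361))}
for n,(a,b) in pts.items():
    a=np.array(a)*k;b=np.array(b)*k
    print(n,'tri',tri((t,a),(s,b)),'z0',onz(t,a,0),'z.04',onz(t,a,.04))
for n,p in {'boxTL':(195,262),'boxTR':(293,240),'boxBL':(210,350),'boxBR':(316,325),'lidBL':(223,367),'lidBR':(314,345),'trayTL':(323,255),'trayTR':(518,214),'trayBL':(349,383),'trayBR':(547,340)}.items():
    print(n,onz(t,np.array(p)*k,.039))
cv2.imwrite('pics/crop0.png',cv2.resize(t['pixels'][140:245,110:360],None,fx=3.2,fy=3.2,interpolation=cv2.INTER_CUBIC))
```

```text
keep tri [0.6055 0.2197 0.0582] z0 [0.6119 0.2351 0.    ] z.04 [0.6063 0.2264 0.04  ]
bar tri [0.5512 0.2363 0.0477] z0 [0.5553 0.248  0.    ] z.04 [0.5513 0.2389 0.04  ]
pink tri [0.5145 0.0016 0.0303] z0 [0.5155 0.0049 0.    ] z.04 [0.5127 0.003  0.04  ]
cream tri [ 0.5744 -0.1583  0.0155] z0 [ 0.5751 -0.1574  0.    ] z.04 [ 0.5706 -0.1546  0.04  ]
slate tri [ 0.4162 -0.0552  0.0034] z0 [ 0.4153 -0.0537  0.    ] z.04 [ 0.4154 -0.0538  0.04  ]
boxTL [0.6437 0.3564 0.039 ]
boxTR [0.6864 0.1781 0.039 ]
boxBL [0.4835 0.3216 0.039 ]
boxBR [0.531  0.1315 0.039 ]
lidBL [0.4533 0.2967 0.039 ]
lidBR [0.4949 0.1341 0.039 ]
trayTL [0.6591 0.1224 0.039 ]
trayTR [ 0.7389 -0.2325  0.039 ]
trayBL [0.4279 0.0695 0.039 ]
trayBR [ 0.5092 -0.2835  0.039 ]
```

View pics/crop0.png

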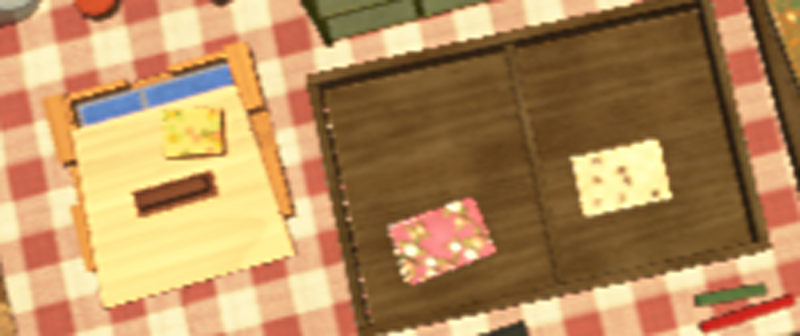

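The crop shows the box yawed about 13°, the lid some 35 mm short of home, the keepsake turned slightly relative to it, and the cream book at crop (622,178). I'll move above the box for a close look.

>>> drive_tool(plan=[{"dx": 14, "dy": 30, "wz": 0}, {"dx": 14, "dy": 30}, {"dx": 14, "dy": 30}, {"dx": 14, "dy": 30}, {"dx": 14, "dy": 30}, {"dx": 14, "dy": 30}, {"dx": 14, "dy": 30}, {"dx": 14, "dy": 30}, {"dx": 14, "dy": 30}])

```text
schema error: expected keys dx, dy, dz, wx, wy, wz, grip
```

>>> drive_tool(plan=[{"dx": 12, "dy": 30}, {"dx": 12, "dy": 30}, {"dx": 12, "dy": 30}, {"dx": 12, "dy": 30}, {"dx": 12, "dy": 30}, {"dx": 12, "dy": 30}, {"dx": 12, "dy": 30}, {"dx": 12, "dy": 30}, {"dx": 12, "dy": 30}, {"dx": 12, "dy": 30}])

```text
schema error: expected keys dx, dy, dz, wx, wy, wz, grip
```

>>> drive_tool(plan=[{"dx": 12.5, "dy": 13, "wz": -0.12, "dz": -2}, {"dx": 12.5, "dy": 13, "wz": -0.12, "dz": -2}, {"dx": 12.5, "dy": 13, "wz": -0.12, "dz": -2}, {"dx": 12.5, "dy": 13, "wz": -0.12, "dz": -2}, {"dx": 12.5, "dy": 13, "wz": -0.12, "dz": -2}, {"dx": 12.5, "dy": 13, "wz": -0.12, "dz": -2}, {"dx": 12.5, "dy": 13, "wz": -0.12, "dz": -2}])

```text
schema error: expected keys dx, dy, dz, wx, wy, wz, grip
```

Run:
```python
from h import *
s=env.get_state();print(s['position'],s['orientation'],s['time'])
g=cam('wrist');cv2.imwrite('pics/w1.png',cv2.resize(g['pixels'],(800,600),interpolation=cv2.INTER_CUBIC))
import pickle;pickle.dump(g,open('w1.pkl','wb'))
```

```text
[ 0.17940311 -0.49324501  0.3035344 ] [[ 9.39773863e-01  3.41796767e-01 -2.39916410e-04]
 [ 3.41796850e-01 -9.39773588e-01  7.18137176e-04]
 [ 1.99898593e-05 -7.56889220e-04 -9.99999713e-01]] 0.25
```

View pics/w1.png

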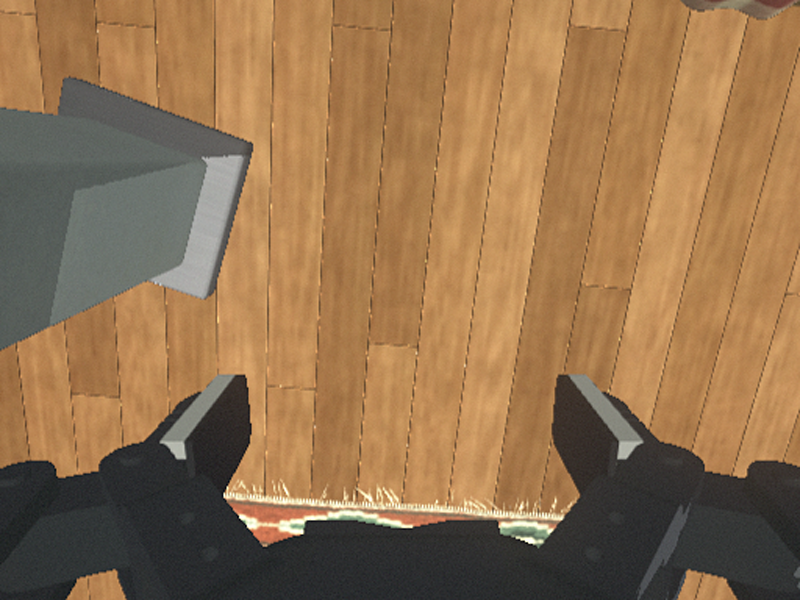

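The moves were refused because every key is required, so the arm hasn't moved. This picture shows only floor, with the fingers near (245,400) and (560,400). I'll resend with full rows.

>>> drive_tool(plan=[{"dx": 14, "dy": 30, "dz": 0, "wx": 0, "wy": 0, "wz": 0, "grip": 8.5}, {"dx": 14, "dy": 30, "dz": 0, "wx": 0, "wy": 0, "wz": 0, "grip": 8.5}, {"dx": 14, "dy": 30, "dz": 0, "wx": 0, "wy": 0, "wz": 0, "grip": 8.5}, {"dx": 14, "dy": 30, "dz": 0, "wx": 0, "wy": 0, "wz": 0, "grip": 8.5}, {"dx": 14, "dy": 30, "dz": 0, "wx": 0, "wy": 0, "wz": 0, "grip": 8.5}, {"dx": 14, "dy": 30, "dz": 0, "wx": 0, "wy": 0, "wz": 0, "grip": 8.5}, {"dx": 14, "dy": 30, "dz": 0, "wx": 0, "wy": 0, "wz": 0, "grip": 8.5}, {"dx": 14, "dy": 30, "dz": 0, "wx": 0, "wy": 0, "wz": 0, "grip": 8.5}, {"dx": 14, "dy": 30, "dz": 0, "wx": 0, "wy": 0, "wz": 0, "grip": 8.5}])

```text
time: 1.05
position: [0.3213, -0.1881, 0.3042]
orientation: [[0.937, 0.35, 0.002], [0.35, -0.937, 0.002], [0.002, -0.001, -1.0]]
contact_force: [-1.1, 0.3, 0.2]
opening: 0.0847
grasp_force: 0.0
```

>>> drive_tool(plan=[{"dx": 12, "dy": 30, "dz": 0, "wx": 0, "wy": 0, "wz": 0, "grip": 8.5}, {"dx": 12, "dy": 30, "dz": 0, "wx": 0, "wy": 0, "wz": 0, "grip": 8.5}, {"dx": 12, "dy": 30, "dz": 0, "wx": 0, "wy": 0, "wz": 0, "grip": 8.5}, {"dx": 12, "dy": 30, "dz": 0, "wx": 0, "wy": 0, "wz": 0, "grip": 8.5}, {"dx": 12, "dy": 30, "dz": 0, "wx": 0, "wy": 0, "wz": 0, "grip": 8.5}, {"dx": 12, "dy": 30, "dz": 0, "wx": 0, "wy": 0, "wz": 0, "grip": 8.5}, {"dx": 12, "dy": 30, "dz": 0, "wx": 0, "wy": 0, "wz": 0, "grip": 8.5}, {"dx": 12, "dy": 30, "dz": 0, "wx": 0, "wy": 0, "wz": 0, "grip": 8.5}, {"dx": 12, "dy": 30, "dz": 0, "wx": 0, "wy": 0, "wz": 0, "grip": 8.5}, {"dx": 12, "dy": 30, "dz": 0, "wx": 0, "wy": 0, "wz": 0, "grip": 8.5}])

```text
time: 1.88
position: [0.4397, 0.1078, 0.3034]
orientation: [[0.939, 0.345, -0.001], [0.345, -0.939, -0.001], [-0.001, 0.0, -1.0]]
contact_force: [0.1, 0.0, 0.0]
opening: 0.0848
grasp_force: 0.0
```

>>> drive_tool(plan=[{"dx": 13, "dy": 12, "dz": -2, "wx": 0, "wy": 0, "wz": -0.12, "grip": 8.5}, {"dx": 13, "dy": 12, "dz": -2, "wx": 0, "wy": 0, "wz": -0.12, "grip": 8.5}, {"dx": 13, "dy": 12, "dz": -2, "wx": 0, "wy": 0, "wz": -0.12, "grip": 8.5}, {"dx": 13, "dy": 12, "dz": -2, "wx": 0, "wy": 0, "wz": -0.12, "grip": 8.5}, {"dx": 13, "dy": 12, "dz": -2, "wx": 0, "wy": 0, "wz": -0.12, "grip": 8.5}, {"dx": 13, "dy": 12, "dz": -2, "wx": 0, "wy": 0, "wz": -0.12, "grip": 8.5}, {"dx": 13, "dy": 12, "dz": -2, "wx": 0, "wy": 0, "wz": -0.12, "grip": 8.5}])

```text
time: 2.47
position: [0.5833, 0.1798, 0.2832]
orientation: [[0.958, 0.286, -0.01], [0.286, -0.958, 0.027], [-0.002, -0.028, -1.0]]
contact_force: [-0.9, 0.4, 0.7]
opening: 0.085
grasp_force: 0.0
```

```bash
cat >> h.py <<'E'
import pickle
def look(name,n='wrist',view=True):
    s=env.get_state();o=s['orientation'];print('pos',s['position'].round(4),'yaw',round(np.degrees(np.arctan2(o[1,0],o[0,0])),2),'zax',o[:,2].round(3),'t',round(s['time'],2),'F',s['contact_force'].round(1),'open',round(s['opening'],4),'j',s['joints'].round(2))
    g=cam(n);pickle.dump(g,open(name+'.pkl','wb'))
    if view: cv2.imwrite(f'pics/{name}.png',cv2.resize(g['pixels'],(800,600),interpolation=cv2.INTER_CUBIC))
    return g
E
python3 -c "
from h import *
look('w2')"
```

```text
pos [0.5833 0.1798 0.2832] yaw 16.62 zax [-0.01   0.027 -1.   ] t 2.47 F [-0.9  0.4  0.7] open 0.085 j [0.29 0.29 0.12 1.4  0.03 3.14]
```

View pics/w2.png

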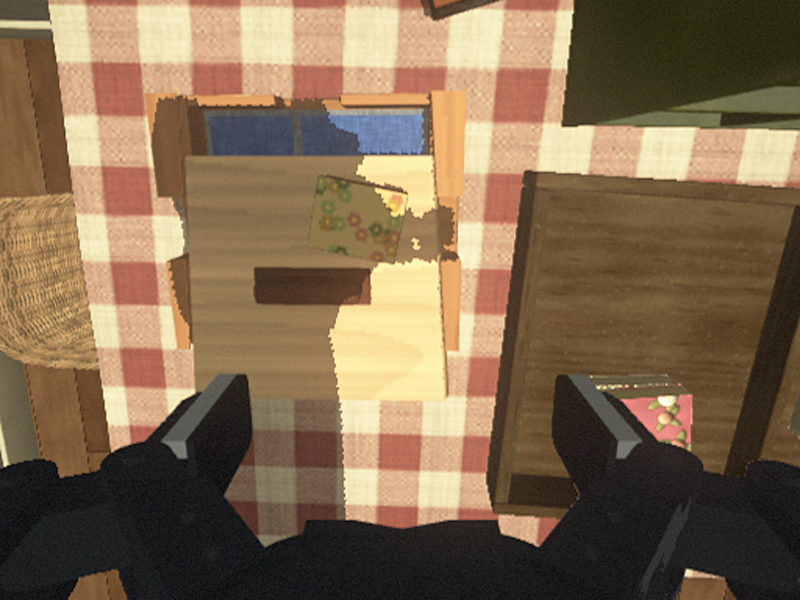

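The wrist view shows the keepsake at about (358,220), the bar at (312,286), lid corners (185,156), (432,156), (196,398), (446,400), and the box's far edge from (147,94) to (466,92). J6 is at its limit, so the tool needs a yaw about a half turn away.

Run:
```python
from h import *
np.set_printoptions(precision=4,suppress=True)
g=pickle.load(open('w2.pkl','rb'));k=512/800
def P(l,z): return np.array([onz(g,np.array(p)*k,z) for p in l])
def yaw(a,b): return np.degrees(np.arctan2(*(b-a)[1::-1]))
K=P([(317,176),(408,193),(396,263),(309,248)],.067);print('keep',K.mean(0),[yaw(K[i],K[(i+1)%4]) for i in range(4)],[np.linalg.norm(K[i]-K[(i+1)%4]) for i in range(4)])
L=P([(185,156),(432,156),(446,400),(196,398)],.039);print('lid',L,L.mean(0),[yaw(L[i],L[(i+1)%4]) for i in range(4)],[np.linalg.norm(L[i]-L[(i+1)%4]) for i in range(4)])
B=P([(254,268),(372,268),(370,303),(255,301)],.063);print('bar',B.mean(0),[yaw(B[i],B[(i+1)%4]) for i in range(4)],[np.linalg.norm(B[i]-B[(i+1)%4]) for i in range(4)])
X=P([(147,94),(466,92),(458,350)],.039);print('box',X,yaw(X[0],X[1]),yaw(X[2],X[1]),np.linalg.norm(X[0]-X[1]),np.linalg.norm(X[1]-X[2]))
```

```text
keep [0.6062 0.2201 0.067 ] [np.float64(-83.64054359512494), np.float64(-173.0599591020956), np.float64(97.01203002134139), np.float64(7.61509837333958)] [np.float64(0.05110643102653406), np.float64(0.04011841313585063), np.float64(0.05062430004520205), np.float64(0.04070270319528676)]
lid [[0.6094 0.3326 0.039 ]
 [0.6521 0.1897 0.039 ]
 [0.5026 0.1324 0.039 ]
 [0.4524 0.2968 0.039 ]] [0.5541 0.2379 0.039 ] [np.float64(-73.36536897804878), np.float64(-159.03589170661118), np.float64(106.97307155158913), np.float64(12.838217694539528)] [np.float64(0.1491120188255668), np.float64(0.16007627379327172), np.float64(0.17185869461161954), np.float64(0.16098790035242017)]
bar [0.5612 0.2359 0.063 ] [np.float64(-73.00566267173122), np.float64(-167.43565874933103), np.float64(106.08103767046954), np.float64(13.919549138315821)] [np.float64(0.06973197590876513), np.float64(0.0213929057835177), np.float64(0.0691748502483906), np.float64(0.020255547548249216)]
box [[0.6377 0.3604 0.039 ]
 [0.6916 0.1817 0.039 ]
 [0.5394 0.1361 0.039 ]] -73.21688879278163 16.67967398118641 0.18670408683090395 0.15885238062402565
```

>>> drive_tool(plan=[{"dx": 0, "dy": 0, "dz": 0, "wx": 0, "wy": 0, "wz": 1.5, "grip": 8.5}, {"dx": 0, "dy": 0, "dz": 0, "wx": 0, "wy": 0, "wz": 1.5, "grip": 8.5}, {"dx": 0, "dy": 0, "dz": 0, "wx": 0, "wy": 0, "wz": 1.5, "grip": 8.5}, {"dx": 0, "dy": 0, "dz": 0, "wx": 0, "wy": 0, "wz": 1.5, "grip": 8.5}, {"dx": 0, "dy": 0, "dz": 0, "wx": 0, "wy": 0, "wz": 1.5, "grip": 8.5}, {"dx": 0, "dy": 0, "dz": 0, "wx": 0, "wy": 0, "wz": 1.5, "grip": 8.5}, {"dx": 0, "dy": 0, "dz": 0, "wx": 0, "wy": 0, "wz": 1.5, "grip": 8.5}, {"dx": 0, "dy": 0, "dz": 0, "wx": 0, "wy": 0, "wz": 1.5, "grip": 8.5}, {"dx": 0, "dy": 0, "dz": 0, "wx": 0, "wy": 0, "wz": 1.5, "grip": 8.5}, {"dx": 0, "dy": 0, "dz": 0, "wx": 0, "wy": 0, "wz": 1.5, "grip": 8.5}, {"dx": 0, "dy": 0, "dz": 0, "wx": 0, "wy": 0, "wz": 1.5, "grip": 8.5}, {"dx": 0, "dy": 0, "dz": 0, "wx": 0, "wy": 0, "wz": 1.5, "grip": 8.5}])

```text
time: 3.52
position: [0.5814, 0.1795, 0.2851]
orientation: [[-0.224, 0.974, -0.027], [0.975, 0.224, -0.007], [-0.001, -0.028, -1.0]]
contact_force: [0.2, -0.7, 0.0]
opening: 0.0855
grasp_force: 0.0
```

>>> drive_tool(plan=[{"dx": 0, "dy": 0, "dz": 0, "wx": 0, "wy": 0, "wz": 1.4, "grip": 8.5}, {"dx": 0, "dy": 0, "dz": 0, "wx": 0, "wy": 0, "wz": 1.4, "grip": 8.5}, {"dx": 0, "dy": 0, "dz": 0, "wx": 0, "wy": 0, "wz": 1.4, "grip": 8.5}, {"dx": 0, "dy": 0, "dz": 0, "wx": 0, "wy": 0, "wz": 1.4, "grip": 8.5}, {"dx": 0, "dy": 0, "dz": 0, "wx": 0, "wy": 0, "wz": 1.4, "grip": 8.5}, {"dx": 0, "dy": 0, "dz": 0, "wx": 0, "wy": 0, "wz": 1.4, "grip": 8.5}, {"dx": 0, "dy": 0, "dz": 0, "wx": 0, "wy": 0, "wz": 1.4, "grip": 8.5}, {"dx": 0, "dy": 0, "dz": 0, "wx": 0, "wy": 0, "wz": 1.4, "grip": 8.5}, {"dx": 0, "dy": 0, "dz": 0, "wx": 0, "wy": 0, "wz": 1.4, "grip": 8.5}, {"dx": 0, "dy": 0, "dz": 0, "wx": 0, "wy": 0, "wz": 1.4, "grip": 8.5}, {"dx": 0, "dy": 0, "dz": 0, "wx": 0, "wy": 0, "wz": 1.4, "grip": 8.5}, {"dx": 0, "dy": 0, "dz": 0, "wx": 0, "wy": 0, "wz": 1.4, "grip": 8.5}])

```text
time: 4.52
position: [0.5814, 0.1796, 0.2851]
orientation: [[-0.999, -0.053, 0.003], [-0.053, 0.998, -0.028], [-0.002, -0.028, -1.0]]
contact_force: [-0.2, -0.3, 0.5]
opening: 0.0845
grasp_force: 0.0
```

```bash
python3 -c "
from h import *
g=look('w3')
print([proj(g,p)*800/512 for p in [(.606,.220,.067),(.5612,.2359,.063),(.6377,.3604,.039)]])"
```

```text
pos [0.5814 0.1796 0.2851] yaw -176.97 zax [ 0.003 -0.028 -1.   ] t 4.52 F [-0.2 -0.3  0.5] open 0.0845 j [ 0.31  0.29  0.12  1.41 -0.03  0.26]
[array([474.54143914, 318.99029154]), array([508.37242682, 244.73660152]), array([678.10994615, 364.31526931])]
```

View pics/w3.png

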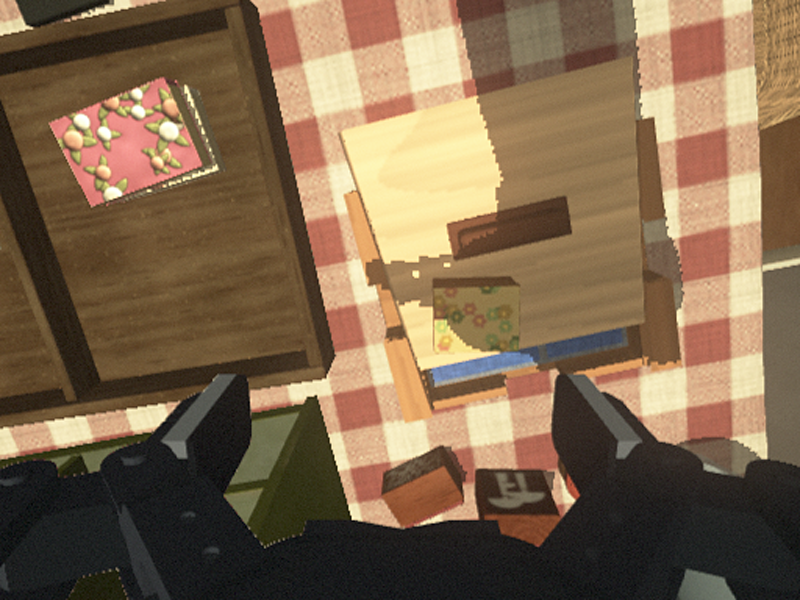

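The new wrist view agrees with the projected positions: keepsake top near (476,320), bar near (508,228). The pink book sits on top of another at (130,140).

Run:
```python
from h import *
np.set_printoptions(precision=4,suppress=True)
a=pickle.load(open('w2.pkl','rb'));b=pickle.load(open('w3.pkl','rb'));k=.64
A=[(317,176),(408,193),(396,263),(309,248)];B=[(520,352),(432,354),(434,289),(519,289)]
T=np.array([tri((a,np.array(p)*k),(b,np.array(q)*k)) for p,q in zip(A,B)]);print(T,T.mean(0))
Q=np.array([onz(b,np.array(q)*k,.067) for q in B]);print(Q.mean(0))
yaw=lambda a,b:np.degrees(np.arctan2(*(b-a)[1::-1]))
print([yaw(Q[i],Q[(i+1)%4]) for i in range(4)])
# bar, lid corners
print('bar',onz(b,np.array((509,225))*k,.063))
L=np.array([onz(b,np.array(q)*k,.039) for q in [(345,130),(634,57),(643,322),(420,362)]]);print(L)
print('lid corner tri', tri((a,np.array((446,400))*k),(b,np.array((342,130))*k)),tri((a,np.array((196,398))*k),(b,np.array((633,57))*k)))
# stack
print('pink',[onz(b,np.array(q)*k,.038) for q in [(50,123),(166,77),(205,168),(92,207)]])
```

```text
[[0.6237 0.2478 0.0708]
 [0.6293 0.1968 0.0682]
 [0.5892 0.1935 0.0674]
 [0.5845 0.2421 0.0737]] [0.6067 0.2201 0.07  ]
[0.6075 0.2211 0.067 ]
[np.float64(-84.92546083732816), np.float64(-177.68246968776978), np.float64(93.45388735364739), np.float64(7.400193707116351)]
bar [0.5499 0.235  0.063 ]
[[0.502  0.1365 0.039 ]
 [0.4542 0.2995 0.039 ]
 [0.61   0.3324 0.039 ]
 [0.6471 0.1904 0.039 ]]
lid corner tri [0.5022 0.1335 0.0384] [0.4554 0.296  0.0443]
pink [array([ 0.5071, -0.0423,  0.038 ]), array([0.4778, 0.0304, 0.038 ]), array([0.5285, 0.0509, 0.038 ]), array([ 0.5563, -0.022 ,  0.038 ])]
```

>>> drive_tool(plan=[{"dx": 2.6, "dy": 4.1, "dz": -4, "wx": 0.028, "wy": 0, "wz": 0.055, "grip": 8.5}, {"dx": 2.6, "dy": 4.1, "dz": -8, "wx": 0.028, "wy": 0, "wz": 0.055, "grip": 8.5}, {"dx": 2.6, "dy": 4.1, "dz": -12, "wx": 0.028, "wy": 0, "wz": 0.055, "grip": 8.5}, {"dx": 2.6, "dy": 4.1, "dz": -12, "wx": 0.028, "wy": 0, "wz": 0.055, "grip": 8.5}, {"dx": 2.6, "dy": 4.1, "dz": -12, "wx": 0.028, "wy": 0, "wz": 0.055, "grip": 8.5}, {"dx": 2.6, "dy": 4.1, "dz": -12, "wx": 0.028, "wy": 0, "wz": 0.055, "grip": 8.5}])

```text
time: 5.07
position: [0.6082, 0.2211, 0.1649]
orientation: [[-0.995, -0.103, 0.002], [-0.103, 0.995, -0.001], [-0.002, -0.001, -1.0]]
contact_force: [-0.1, -0.3, 0.4]
opening: 0.0849
grasp_force: 0.0
```

```bash
python3 -c "
from h import *
g=look('w4')"
```

```text
pos [0.6082 0.2211 0.1649] yaw -174.1 zax [ 0.002 -0.001 -1.   ] t 5.07 F [-0.1 -0.3  0.4] open 0.0849 j [ 0.35  0.38 -0.01  1.17 -0.    0.25]
```

View pics/w4.png

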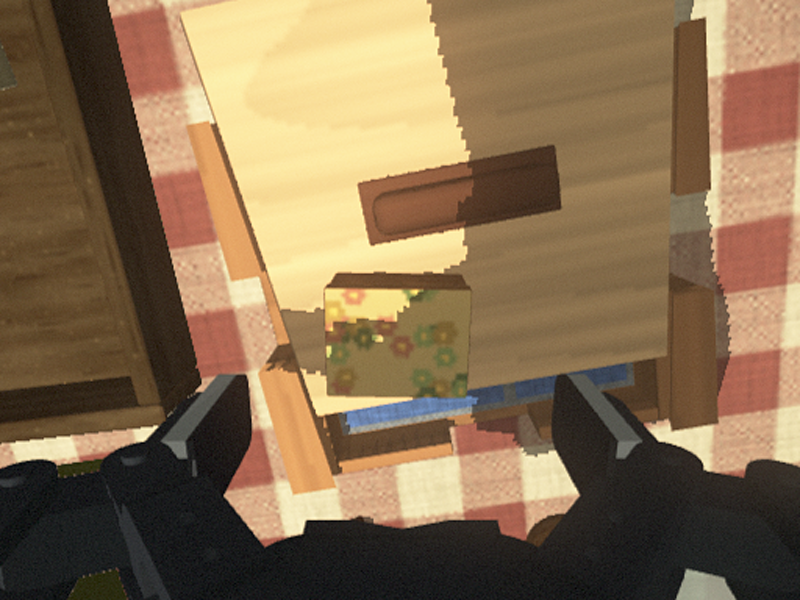

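The keepsake sits centred between the fingers at (398,342). I'll descend and grip.

>>> drive_tool(plan=[{"dx": 0, "dy": 0, "dz": -3, "wx": 0, "wy": 0, "wz": 0, "grip": 8.5}, {"dx": 0, "dy": 0, "dz": -4.9, "wx": 0, "wy": 0, "wz": 0, "grip": 8.5}, {"dx": 0, "dy": 0, "dz": -4.9, "wx": 0, "wy": 0, "wz": 0, "grip": 8.5}, {"dx": 0, "dy": 0, "dz": -4.9, "wx": 0, "wy": 0, "wz": 0, "grip": 4}, {"dx": 0, "dy": 0, "dz": -4.9, "wx": 0, "wy": 0, "wz": 0, "grip": 4}, {"dx": 0, "dy": 0, "dz": -4.9, "wx": 0, "wy": 0, "wz": 0, "grip": 4}, {"dx": 0, "dy": 0, "dz": -4.9, "wx": 0, "wy": 0, "wz": 0, "grip": 4}, {"dx": 0, "dy": 0, "dz": -4.9, "wx": 0, "wy": 0, "wz": 0, "grip": 4}, {"dx": 0, "dy": 0, "dz": -4.9, "wx": 0, "wy": 0, "wz": 0, "grip": 4}, {"dx": 0, "dy": 0, "dz": -4.9, "wx": 0, "wy": 0, "wz": 0, "grip": 4}], squeeze=40)

```text
time: 5.95
position: [0.6099, 0.222, 0.1181]
orientation: [[-0.995, -0.104, 0.008], [-0.104, 0.995, 0.001], [-0.008, 0.0, -1.0]]
contact_force: [-0.8, -0.8, 6.0]
opening: 0.0501
grasp_force: 41.5
```

>>> drive_tool(plan=[{"dx": 0, "dy": 0, "dz": 4, "wx": 0, "wy": 0, "wz": 0, "grip": 4}, {"dx": 0, "dy": 0, "dz": 8, "wx": 0, "wy": 0, "wz": 0, "grip": 4}, {"dx": -4, "dy": -3, "dz": 11, "wx": 0, "wy": 0, "wz": 0, "grip": 4}, {"dx": -8, "dy": -6, "dz": 11, "wx": 0, "wy": 0, "wz": 0, "grip": 4}, {"dx": -11, "dy": -8.5, "dz": 11, "wx": 0, "wy": 0, "wz": 0, "grip": 4}, {"dx": -14, "dy": -11, "dz": 11, "wx": 0, "wy": 0, "wz": 0, "grip": 4}, {"dx": -16, "dy": -14, "dz": 11, "wx": 0, "wy": 0, "wz": 0, "grip": 4}, {"dx": -18, "dy": -17.5, "dz": 11, "wx": 0, "wy": 0, "wz": 0, "grip": 4}, {"dx": -19, "dy": -21, "dz": 11, "wx": 0, "wy": 0, "wz": 0, "grip": 4}, {"dx": -19.4, "dy": -24.5, "dz": 10, "wx": 0, "wy": 0, "wz": 0, "grip": 4}, {"dx": -19.4, "dy": -27.6, "dz": 8, "wx": 0, "wy": 0, "wz": 0, "grip": 4}, {"dx": -19.4, "dy": -27.6, "dz": 8, "wx": 0, "wy": 0, "wz": 0, "grip": 4}])

```text
time: 6.95
position: [0.4132, -0.0583, 0.194]
orientation: [[-0.995, -0.099, 0.003], [-0.099, 0.995, -0.002], [-0.003, -0.002, -1.0]]
contact_force: [-1.8, 0.3, -1.5]
opening: 0.0501
grasp_force: 42.3
```

```bash
python3 -c "
from h import *
g=look('w5')"
```

```text
pos [ 0.4132 -0.0583  0.194 ] yaw -174.34 zax [ 0.003 -0.002 -1.   ] t 6.95 F [-1.8  0.3 -1.5] open 0.0501 j [-0.14 -0.05 -0.47  1.15 -0.   -0.24]
```

View pics/w5.png

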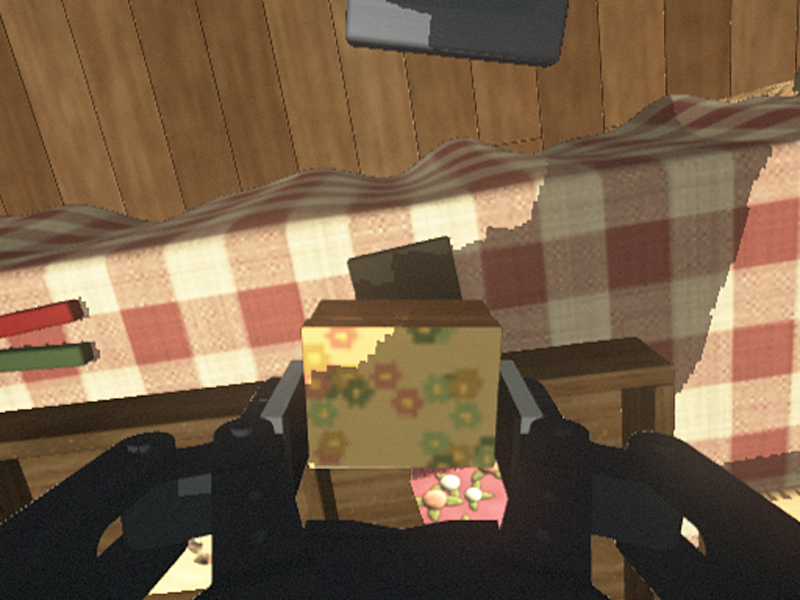

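The keepsake is held squarely, with the slate's near corners at (349,258) and (452,237) behind it.

Run:
```python
from h import *
np.set_printoptions(precision=4,suppress=True)
g=pickle.load(open('w5.pkl','rb'));k=.64
a,b,c,d=[onz(g,np.array(p)*k,.009) for p in [(349,258),(452,237),(463,299),(357,299)]]
e=b-a;print(a,b,'len',np.linalg.norm(e),'edge yaw',np.degrees(np.arctan2(e[1],e[0])),'right',np.degrees(np.arctan2(*(c-b)[1::-1])),'left',np.degrees(np.arctan2(*(d-a)[1::-1])))
n=e/np.linalg.norm(e);x=np.array([n[1],-n[0],0]);print('centre',(a+b)/2+.025*x)
t=cam('top')
# slate via original top picture
im=cv2.imread('pics/top0.png');m=((im.max(2)<75).astype(np.uint8));m[:365]=0;m[415:]=0;m[:,:390]=0;m[:,445:]=0
ct=max(cv2.findContours(m,0,1)[0],key=cv2.contourArea);r=cv2.minAreaRect(ct);print(r)
Q=np.array([onz(t,p*k,.009) for p in cv2.boxPoints(r)]);print(Q.mean(0),[np.degrees(np.arctan2(*(Q[(i+1)%4]-Q[i])[1::-1])) for i in range(2)],[np.linalg.norm(Q[(i+1)%4]-Q[i]) for i in range(2)])
# keepsake corners in hand, top z unknown ~ .143
K=np.array([onz(g,np.array(p)*k,.194-.079+.028) for p in [(302,327),(500,328),(497,467),(309,468)]]);print('keep',K.mean(0),[np.degrees(np.arctan2(*(K[(i+1)%4]-K[i])[1::-1])) for i in range(4)],[np.linalg.norm(K[(i+1)%4]-K[i]) for i in range(4)])
```

```text
[ 0.3998 -0.0853  0.009 ] [ 0.3839 -0.0343  0.009 ] len 0.05344584433364824 edge yaw 107.3245439924557 right 17.159040069879797 left 15.047256440200977
centre [ 0.4157 -0.0523  0.009 ]
((417.4499816894531, 391.8500061035156), (24.66576385498047, 26.87936019897461), 71.56505584716797)
[ 0.4138 -0.0527  0.009 ] [np.float64(-70.87572221708126), np.float64(-160.83842653888848)] [np.float64(0.04901449445303059), np.float64(0.04460533436319229)]
keep [ 0.4091 -0.0571  0.143 ] [np.float64(95.40349355673547), np.float64(7.454523289389164), np.float64(-83.90934432230807), np.float64(-174.5839962650268)] [np.float64(0.049910372220675694), np.float64(0.04001873552899831), np.float64(0.051337451252260594), np.float64(0.04060878609987503)]
```

>>> drive_tool(plan=[{"dx": 0.6, "dy": 0.5, "dz": -3, "wx": 0, "wy": 0, "wz": 0.185, "grip": 4}, {"dx": 0.6, "dy": 0.5, "dz": -6, "wx": 0, "wy": 0, "wz": 0.185, "grip": 4}, {"dx": 0.6, "dy": 0.5, "dz": -8.5, "wx": 0, "wy": 0, "wz": 0.185, "grip": 4}, {"dx": 0.6, "dy": 0.5, "dz": -9.5, "wx": 0, "wy": 0, "wz": 0.185, "grip": 4}, {"dx": 0.6, "dy": 0.5, "dz": -10.0, "wx": 0, "wy": 0, "wz": 0.185, "grip": 4}, {"dx": 0.6, "dy": 0.5, "dz": -10.3, "wx": 0, "wy": 0, "wz": 0.185, "grip": 4}, {"dx": 0.6, "dy": 0.5, "dz": -10.3, "wx": 0, "wy": 0, "wz": 0.185, "grip": 4}, {"dx": 0.6, "dy": 0.5, "dz": -10.3, "wx": 0, "wy": 0, "wz": 0.185, "grip": 4}])

```text
time: 7.72
position: [0.4216, -0.0493, 0.0933]
orientation: [[-0.958, -0.286, 0.005], [-0.286, 0.958, 0.0], [-0.005, -0.001, -1.0]]
contact_force: [-0.3, -0.1, -0.0]
opening: 0.05
grasp_force: 48.9
```

Run:
```python
from h import *
np.set_printoptions(precision=4,suppress=True)
g=look('w6',view=False);s=cam('scene');t=cam('top')
k=.64
c=cv2.resize(g['pixels'][90:330,130:400],None,fx=1.8,fy=1.8);d=cv2.resize(s['pixels'][195:260,170:290],None,fx=3,fy=3)
o=np.zeros((c.shape[0],c.shape[1]+d.shape[1],3),np.uint8);o[:,:c.shape[1]]=c;o[:d.shape[0],c.shape[1]:]=d;print(o.shape);cv2.imwrite('pics/w6.png',o[:600,:800] if o.shape[1]<=800 else cv2.resize(o,(800,int(o.shape[0]*800/o.shape[1]))))
```

```text
pos [ 0.4216 -0.0493  0.0933] yaw -163.39 zax [ 0.005  0.    -1.   ] t 7.72 F [-0.3 -0.1 -0. ] open 0.05 j [-0.12  0.03 -0.62  0.91  0.   -0.41]
(432, 846, 3)
```

View pics/w6.png

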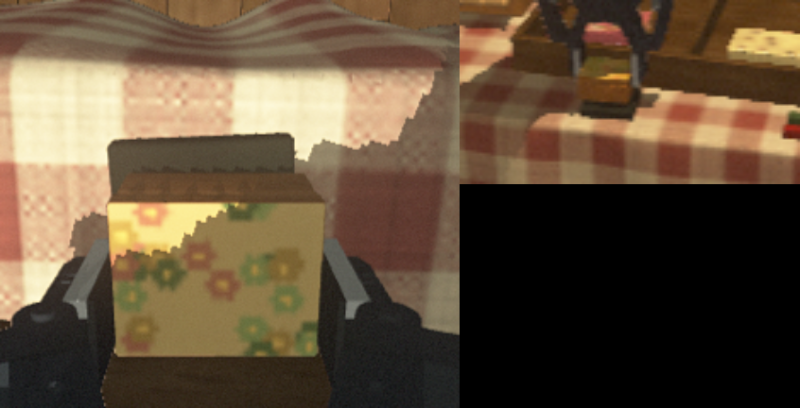

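Slate near edge centre at crop (201,138) and keepsake bottom near edge at (218,174); the keepsake is about 4 mm too far toward +y.

Run:
```python
from h import *
np.set_printoptions(precision=4,suppress=True)
g=pickle.load(open('w6.pkl','rb'));f=lambda p,z:onz(g,(p[0]/1.702+130,p[1]/1.702+90),z)
a=f((201,139),.009);b=f((215.5,174),.0143);c=f((215.5,202),.0423);x=np.array([.958,.287,0])
print(a+.025*x,b+.0205*x,c+.0205*x)
```

```text
[ 0.4159 -0.0541  0.009 ] [ 0.419  -0.0489  0.0143] [ 0.4178 -0.0492  0.0423]
```

>>> drive_tool(plan=[{"dx": -0.25, "dy": -0.5, "dz": -0.1, "wx": 0, "wy": 0, "wz": 0, "grip": 4}, {"dx": -0.25, "dy": -0.5, "dz": -0.2, "wx": 0, "wy": 0, "wz": 0, "grip": 4}, {"dx": -0.25, "dy": -0.5, "dz": -0.35, "wx": 0, "wy": 0, "wz": 0, "grip": 4}, {"dx": -0.25, "dy": -0.5, "dz": -0.45, "wx": 0, "wy": 0, "wz": 0, "grip": 4}, {"dx": -0.25, "dy": -0.5, "dz": -0.5, "wx": 0, "wy": 0, "wz": 0, "grip": 4}])

```text
time: 8.28
position: [0.418, -0.0546, 0.088]
orientation: [[-0.958, -0.285, 0.003], [-0.285, 0.958, 0.0], [-0.003, -0.001, -1.0]]
contact_force: [-7.7, -0.6, 19.3]
opening: 0.05
grasp_force: 51.3
```

>>> drive_tool(plan=[{"dx": 0, "dy": 0, "dz": 0.15, "wx": 0, "wy": 0, "wz": 0, "grip": 4}, {"dx": 0, "dy": 0, "dz": 0.15, "wx": 0, "wy": 0, "wz": 0, "grip": 7}, {"dx": 0, "dy": 0, "dz": 0.15, "wx": 0, "wy": 0, "wz": 0, "grip": 7}, {"dx": 0, "dy": 0, "dz": 0.15, "wx": 0, "wy": 0, "wz": 0, "grip": 7}, {"dx": 0, "dy": 0, "dz": 2, "wx": 0, "wy": 0, "wz": 0, "grip": 8}, {"dx": 0, "dy": 0, "dz": 6, "wx": 0, "wy": 0, "wz": 0, "grip": 8}, {"dx": 0, "dy": 0, "dz": 10, "wx": 0, "wy": 0, "wz": 0, "grip": 8}, {"dx": 0, "dy": 0, "dz": 13, "wx": 0, "wy": 0, "wz": 0, "grip": 8}, {"dx": 0, "dy": 0, "dz": 13, "wx": 0, "wy": 0, "wz": 0, "grip": 8}])

```text
time: 9.03
position: [0.4206, -0.0547, 0.2229]
orientation: [[-0.958, -0.286, 0.012], [-0.286, 0.958, -0.001], [-0.011, -0.004, -1.0]]
contact_force: [1.1, -0.1, -0.0]
opening: 0.0796
grasp_force: 0.0
```

Run:
```python
from h import *
np.set_printoptions(precision=4,suppress=True)
g=look('w7',view=False);im=g['pixels']
c=cv2.resize(im[120:384,100:420],None,fx=1.6,fy=1.6);cv2.imwrite('pics/w7.png',c)
```

```text
pos [ 0.4206 -0.0547  0.2229] yaw -163.4 zax [ 0.012 -0.001 -1.   ] t 9.03 F [ 1.1 -0.1 -0. ] open 0.0796 j [-0.13 -0.06 -0.41  1.21  0.   -0.42]
```

View pics/w7.png

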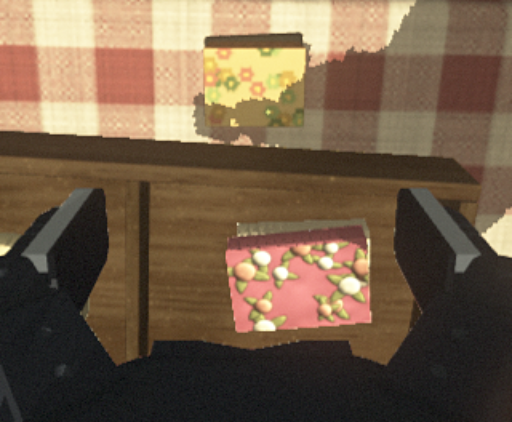

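>>> drive_tool(plan=[{"dx": 3, "dy": 4, "dz": 2, "wx": 0, "wy": 0, "wz": -0.12, "grip": 8}, {"dx": 4, "dy": 8, "dz": 3, "wx": 0, "wy": 0, "wz": -0.24, "grip": 8}, {"dx": 5, "dy": 12, "dz": 3, "wx": 0, "wy": 0, "wz": -0.36, "grip": 8}, {"dx": 6, "dy": 16, "dz": 3, "wx": 0, "wy": 0, "wz": -0.48, "grip": 8}, {"dx": 7, "dy": 20, "dz": 3, "wx": 0, "wy": 0, "wz": -0.6, "grip": 8}, {"dx": 9, "dy": 23, "dz": 3, "wx": 0, "wy": 0, "wz": -0.72, "grip": 8}, {"dx": 11, "dy": 26, "dz": 3, "wx": 0, "wy": 0, "wz": -0.84, "grip": 8}, {"dx": 13, "dy": 29, "dz": 3, "wx": 0, "wy": 0, "wz": -0.96, "grip": 8}, {"dx": 13.2, "dy": 29, "dz": 3, "wx": 0, "wy": 0, "wz": -1.08, "grip": 8}, {"dx": 13.2, "dy": 29, "dz": 3, "wx": 0, "wy": 0, "wz": -1.2, "grip": 8}, {"dx": 13.2, "dy": 29, "dz": 3, "wx": 0, "wy": 0, "wz": -1.32, "grip": 8}, {"dx": 13.2, "dy": 29, "dz": 3, "wx": 0, "wy": 0, "wz": -1.44, "grip": 8}])

```text
time: 10.08
position: [0.5498, 0.2361, 0.2445]
orientation: [[-0.418, 0.909, -0.002], [0.909, 0.418, -0.004], [-0.003, -0.004, -1.0]]
contact_force: [0.4, 0.3, -1.1]
opening: 0.0799
grasp_force: 0.0
```

>>> drive_tool(plan=[{"dx": 0, "dy": 0, "dz": -2, "wx": 0, "wy": 0, "wz": -0.12, "grip": 8}, {"dx": 0, "dy": 0, "dz": -3, "wx": 0, "wy": 0, "wz": -0.13, "grip": 8}, {"dx": 0, "dy": 0, "dz": -3, "wx": 0, "wy": 0, "wz": -0.13, "grip": 8}])

```text
time: 10.33
position: [0.5486, 0.235, 0.2127]
orientation: [[-0.304, 0.953, -0.006], [0.953, 0.304, -0.006], [-0.004, -0.007, -1.0]]
contact_force: [-0.6, -0.3, -0.8]
opening: 0.0801
grasp_force: 0.0
```

Run:
```python
from h import *
g=look('w8',view=True)
```

```text
pos [0.5486 0.235  0.2127] yaw 107.69 zax [-0.006 -0.006 -1.   ] t 10.33 F [-0.6 -0.3 -0.8] open 0.0801 j [ 0.41  0.28 -0.05  1.25 -0.    1.67]
```

View pics/w8.png

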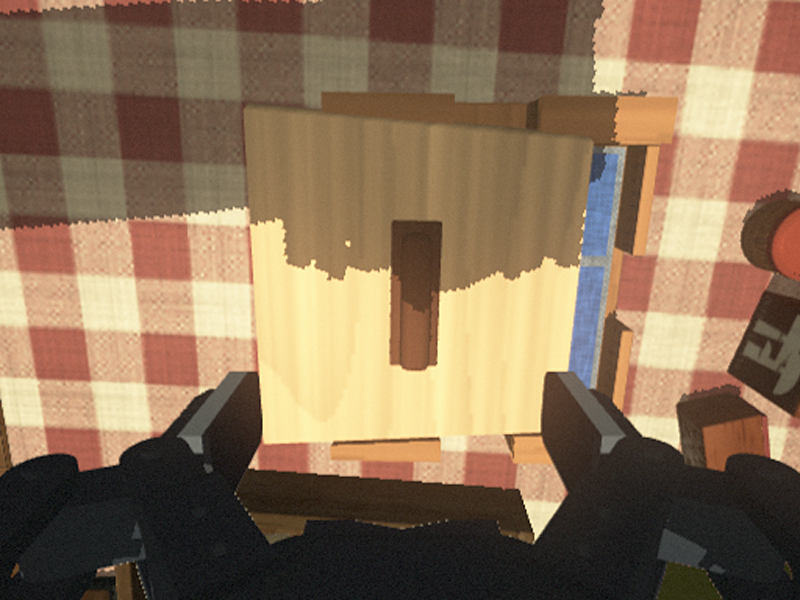

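Keepsake stands on the slate, fully covering it (w7 around (255,80)). In w8, the lid corners are (246,105), (592,140), (572,433), (263,443), and the bar spans columns 391–440.

Run:
```python
from h import *
np.set_printoptions(precision=4,suppress=True)
g=pickle.load(open('w8.pkl','rb'));k=.64
P=lambda l,z:np.array([onz(g,np.array(p)*k,z) for p in l])
yaw=lambda a,b:round(np.degrees(np.arctan2(*(b-a)[1::-1])),1)
L=P([(246,105),(592,140),(572,433),(263,443)],.039);print(L,L.mean(0),yaw(L[3],L[0]),yaw(L[2],L[1]),np.linalg.norm(L[0]-L[3]),np.linalg.norm(L[1]-L[2]))
B=P([(391,221),(440,221),(438,366),(390,367)],.063);print('bar',B.mean(0),yaw(B[3],B[0]),yaw(B[2],B[1]),np.linalg.norm(B[0]-B[1]),np.linalg.norm(B[0]-B[3]))
w7=pickle.load(open('w7.pkl','rb'));f=lambda p,z:onz(w7,(p[0]/1.6+100,p[1]/1.6+120),z)
K=np.array([f(p,.037) for p in[(205,47),(306,47),(303,126),(204,126)]]);print('keep',K.mean(0))
S=np.array([f(p,.037) for p in[(238,226+10),(369,229),(371,322),(236,331)]]);print('pink',np.array([f(p,.038) for p in[(226,239),(369,225+5),(371,322),(236,331)]]))
print('keep near bottom', f((255,36),.009)+.0205*np.array([.958,.286,0]))
```

```text
[[0.4543 0.2999 0.039 ]
 [0.6091 0.3334 0.039 ]
 [0.6589 0.1915 0.039 ]
 [0.5022 0.1343 0.039 ]] [0.5561 0.2398 0.039 ] 106.1 109.3 0.17240587051619458 0.1504086537444459
bar [0.5525 0.2439 0.063 ] 107.0 108.1 0.021150927916481013 0.06798758185961847
keep [ 0.4139 -0.0541  0.037 ]
pink [[ 0.4997 -0.0446  0.038 ]
 [ 0.4721  0.0284  0.038 ]
 [ 0.527   0.0498  0.038 ]
 [ 0.5552 -0.0228  0.038 ]]
keep near bottom [ 0.4122 -0.0543  0.009 ]
```

>>> drive_tool(plan=[{"dx": 0.55, "dy": 0.4, "dz": -4, "wx": 0.006, "wy": -0.006, "wz": -0.017, "grip": 6}, {"dx": 0.55, "dy": 0.4, "dz": -7, "wx": 0.006, "wy": -0.006, "wz": -0.017, "grip": 5}, {"dx": 0.55, "dy": 0.4, "dz": -8.1, "wx": 0.006, "wy": -0.006, "wz": -0.017, "grip": 4}, {"dx": 0.55, "dy": 0.4, "dz": -8.3, "wx": 0.006, "wy": -0.006, "wz": -0.017, "grip": 3}, {"dx": 0.55, "dy": 0.4, "dz": -8.3, "wx": 0.006, "wy": -0.006, "wz": -0.017, "grip": 1}, {"dx": 0.55, "dy": 0.4, "dz": -8.3, "wx": 0.006, "wy": -0.006, "wz": -0.017, "grip": 1}, {"dx": 0.55, "dy": 0.4, "dz": -8.3, "wx": 0.006, "wy": -0.006, "wz": -0.017, "grip": 1}, {"dx": 0.55, "dy": 0.4, "dz": -8.3, "wx": 0.006, "wy": -0.006, "wz": -0.017, "grip": 1}, {"dx": 0.55, "dy": 0.4, "dz": -8.3, "wx": 0.006, "wy": -0.006, "wz": -0.017, "grip": 1}, {"dx": 0.55, "dy": 0.4, "dz": -8.3, "wx": 0.006, "wy": -0.006, "wz": -0.017, "grip": 1}], squeeze=80)

```text
time: 11.22
position: [0.556, 0.2398, 0.135]
orientation: [[-0.285, 0.958, 0.008], [0.959, 0.285, 0.004], [0.001, 0.009, -1.0]]
contact_force: [-0.6, -0.5, 2.5]
opening: 0.011
grasp_force: 34.2
```

>>> drive_tool(plan=[{"dx": 0, "dy": 0, "dz": 0, "wx": 0, "wy": 0, "wz": 0, "grip": 1}, {"dx": 0, "dy": 0, "dz": 0, "wx": 0, "wy": 0, "wz": 0, "grip": 1}, {"dx": 0, "dy": 0, "dz": 0, "wx": 0, "wy": 0, "wz": 0, "grip": 1}])

```text
time: 11.47
position: [0.5561, 0.2398, 0.135]
orientation: [[-0.285, 0.959, 0.008], [0.959, 0.285, 0.004], [0.001, 0.009, -1.0]]
contact_force: [-1.0, -1.1, 5.7]
opening: 0.0105
grasp_force: 35.9
```

>>> drive_tool(plan=[{"dx": 0, "dy": 0, "dz": 0, "wx": 0, "wy": 0, "wz": 0, "grip": 0}, {"dx": 0, "dy": 0, "dz": 0, "wx": 0, "wy": 0, "wz": 0, "grip": 0}, {"dx": 0, "dy": 0, "dz": 0, "wx": 0, "wy": 0, "wz": 0, "grip": 0}, {"dx": 0, "dy": 0, "dz": 0, "wx": 0, "wy": 0, "wz": 0, "grip": 0}])

```text
time: 11.8
position: [0.5559, 0.2398, 0.1356]
orientation: [[-0.285, 0.959, 0.008], [0.959, 0.285, 0.004], [0.001, 0.009, -1.0]]
contact_force: [-2.5, -0.6, 9.4]
opening: -0.0001
grasp_force: 5.1
```

>>> drive_tool(plan=[{"dx": -1, "dy": -0.3, "dz": 0, "wx": 0, "wy": 0, "wz": 0, "grip": 0}, {"dx": -2, "dy": -0.6, "dz": 0, "wx": 0, "wy": 0, "wz": 0, "grip": 0}, {"dx": -2, "dy": -0.6, "dz": 0, "wx": 0, "wy": 0, "wz": 0, "grip": 0}])

```text
time: 12.05
position: [0.5341, 0.2331, 0.1338]
orientation: [[-0.285, 0.958, 0.005], [0.958, 0.285, 0.002], [0.001, 0.005, -1.0]]
contact_force: [0.3, -0.1, -0.4]
opening: -0.0001
grasp_force: 0.0
```

Run:
```python
from h import *
np.set_printoptions(precision=4,suppress=True)
g=look('w9',view=True)
im=g['pixels'].astype(int);b,gr,r=im[...,0],im[...,1],im[...,2]
for p in [(.4543,.2999,.039),(.5022,.1343,.039)]: print(proj(g,p),proj(g,np.array(p)+[-.02,-.006,0]))
```

```text
pos [0.5341 0.2331 0.1338] yaw 106.57 zax [ 0.005  0.002 -1.   ] t 12.05 F [ 0.3 -0.1 -0.4] open -0.0001 j [ 0.41  0.28 -0.23  1.06  0.    1.69]
[131.8089  59.9356] [87.7461 60.0035]
[157.7918 360.588 ] [123.6942 360.7775]
```

View pics/w9.png

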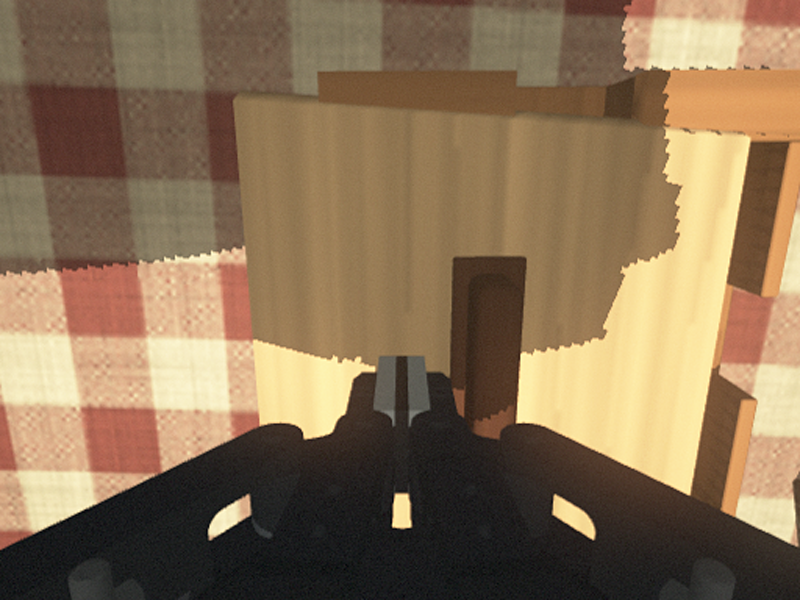

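The fingers slipped off the top of the bar; they need to go about 2 cm lower. In w9 the bar's at columns 453–527 and the lid's mouth-end corner is at (237,95).

Run:
```python
from h import *
np.set_printoptions(precision=4,suppress=True)
g=pickle.load(open('w9.pkl','rb'));k=.64
P=lambda p,z:onz(g,np.array(p)*k,z)
print('bar top far L,R',P((453,258),.063),P((527,258),.063),P((453,258),.039),'corner',P((237,95),.039),P((258,420),.039))
print('lid far corner',P((750,135),.039),P((693,495),.039))
R=np.array([[.958,.286],[-.286,.958]])
for p in [P((237,95),.039),P((258,420),.039),P((750,135),.039),P((693,495),.039),(P((453,258),.063)+P((527,258),.063))/2]:
    print('box frame',R@(p[:2]-[.5885,.2482]))
```

```text
bar top far L,R [0.5383 0.2767 0.063 ] [0.5584 0.2826 0.063 ] [0.5421 0.2731 0.039 ] corner [0.4634 0.3022 0.039 ] [0.4931 0.1967 0.039 ]
lid far corner [0.6188 0.3364 0.039 ] [0.6576 0.2124 0.039 ]
box frame [-0.1044  0.0875]
box frame [-0.1061 -0.0221]
box frame [0.0543 0.0758]
box frame [ 0.0559 -0.0541]
box frame [-0.0295  0.0416]
```

>>> drive_tool(plan=[{"dx": 0, "dy": 0, "dz": 3, "wx": 0, "wy": 0, "wz": 0, "grip": 5}, {"dx": 0, "dy": 0, "dz": 3, "wx": 0, "wy": 0, "wz": 0, "grip": 5}, {"dx": 2.8, "dy": 0.7, "dz": 3, "wx": 0, "wy": 0, "wz": 0, "grip": 5}, {"dx": 2.8, "dy": 0.7, "dz": 3, "wx": 0, "wy": 0, "wz": 0, "grip": 5}, {"dx": 2.8, "dy": 0.7, "dz": 3, "wx": 0, "wy": 0, "wz": 0, "grip": 5}, {"dx": 2.8, "dy": 0.7, "dz": 0, "wx": 0, "wy": 0, "wz": 0, "grip": 5}, {"dx": 2.8, "dy": 0.7, "dz": -1.2, "wx": 0, "wy": 0, "wz": 0, "grip": 5}, {"dx": 2.8, "dy": 0.7, "dz": -1.7, "wx": 0, "wy": 0, "wz": 0, "grip": 5}, {"dx": 2.8, "dy": 0.7, "dz": -1.7, "wx": 0, "wy": 0, "wz": 0, "grip": 5}])

```text
time: 12.85
position: [0.5622, 0.24, 0.1151]
orientation: [[-0.285, 0.959, 0.003], [0.959, 0.285, 0.001], [0.001, 0.003, -1.0]]
contact_force: [-0.3, 0.2, 0.1]
opening: 0.0501
grasp_force: 0.0
```

>>> drive_tool(plan=[{"dx": 0, "dy": 0, "dz": 0, "wx": 0, "wy": 0, "wz": 0, "grip": 1}, {"dx": 0, "dy": 0, "dz": 0, "wx": 0, "wy": 0, "wz": 0, "grip": 1}, {"dx": 0, "dy": 0, "dz": 0, "wx": 0, "wy": 0, "wz": 0, "grip": 1}, {"dx": 0, "dy": 0, "dz": 0, "wx": 0, "wy": 0, "wz": 0, "grip": 1}, {"dx": 0, "dy": 0, "dz": 0, "wx": 0, "wy": 0, "wz": 0, "grip": 1}, {"dx": 0, "dy": 0, "dz": 0, "wx": 0, "wy": 0, "wz": 0, "grip": 1}])

```text
time: 13.35
position: [0.5641, 0.2408, 0.1184]
orientation: [[-0.285, 0.958, 0.008], [0.959, 0.285, 0.004], [0.001, 0.009, -1.0]]
contact_force: [-1.2, 0.3, 6.4]
opening: 0.0121
grasp_force: 79.1
```

>>> drive_tool(plan=[{"dx": -0.48, "dy": -0.14, "dz": 0.1, "wx": 0, "wy": 0, "wz": 0, "grip": 0.8}, {"dx": -1.44, "dy": -0.43, "dz": 0.1, "wx": 0, "wy": 0, "wz": 0, "grip": 0.8}, {"dx": -2.4, "dy": -0.72, "dz": 0.1, "wx": 0, "wy": 0, "wz": 0, "grip": 0.8}, {"dx": -3.35, "dy": -1, "dz": 0.1, "wx": 0, "wy": 0, "wz": 0, "grip": 0.8}, {"dx": -4.3, "dy": -1.29, "dz": 0.1, "wx": 0, "wy": 0, "wz": 0, "grip": 0.8}, {"dx": -5.3, "dy": -1.57, "dz": 0.1, "wx": 0, "wy": 0, "wz": 0, "grip": 0.8}, {"dx": -6.2, "dy": -1.86, "dz": 0.1, "wx": 0, "wy": 0, "wz": 0, "grip": 0.8}, {"dx": -7.2, "dy": -2.15, "dz": 0.1, "wx": 0, "wy": 0, "wz": 0, "grip": 0.8}, {"dx": -7.7, "dy": -2.3, "dz": 0.1, "wx": 0, "wy": 0, "wz": 0, "grip": 0.8}, {"dx": -7.7, "dy": -2.3, "dz": 0.1, "wx": 0, "wy": 0, "wz": 0, "grip": 0.8}])

```text
time: 14.18
position: [0.4847, 0.217, 0.1181]
orientation: [[-0.285, 0.958, 0.005], [0.958, 0.285, 0.002], [0.001, 0.005, -1.0]]
contact_force: [-5.1, -1.2, 9.1]
opening: 0.0119
grasp_force: 79.6
```

Run:
```python
from h import *
np.set_printoptions(precision=4,suppress=True)
g=look('w10',view=False)
# lid far edge check: sample along the box axis line at y=+55mm, blueness profile in wrist view
im=g['pixels'];o=np.array([.5885,.2482]);x=np.array([.958,.286]);y=np.array([-.286,.958])
for yy in(.055,.045):
  for xx in np.arange(-.2,.08,.01):
    p=o+xx*x+yy*y;u=proj(g,(*p,.039));c,r=np.round(u).astype(int)
    if 0<=c<512 and 0<=r<384: print(round(xx,2),im[r,c].tolist(),end=' ')
  print()
```

```text
pos [0.4847 0.217  0.1181] yaw 106.57 zax [ 0.005  0.002 -1.   ] t 14.18 F [-5.1 -1.2  9.1] open 0.0119 j [ 0.42  0.2  -0.37  1.    0.    1.7 ]
-0.2 [93, 117, 125] -0.19 [94, 119, 130] -0.18 [85, 123, 150] -0.17 [81, 117, 143] -0.16 [85, 125, 156] -0.15 [84, 120, 150] -0.14 [85, 124, 152] -0.13 [87, 126, 154] -0.12 [78, 114, 142] -0.11 [89, 126, 156] -0.1 [91, 134, 165] -0.09 [83, 123, 153] -0.08 [87, 126, 154] -0.07 [78, 116, 140] -0.06 [72, 105, 129] -0.05 [82, 119, 144] -0.04 [81, 120, 148] -0.03 [89, 124, 150] -0.02 [177, 134, 102] -0.01 [164, 123, 94] 0.0 [172, 129, 97] 
-0.2 [102, 128, 136] -0.19 [99, 123, 135] -0.18 [87, 124, 151] -0.17 [86, 120, 148] -0.16 [86, 126, 158] -0.15 [84, 125, 150] -0.14 [85, 122, 149] -0.13 [86, 126, 155] -0.12 [83, 119, 143] -0.11 [83, 123, 154] -0.1 [94, 138, 168] -0.09 [84, 125, 153] -0.08 [83, 123, 152] -0.07 [81, 116, 141] -0.06 [74, 109, 134] -0.05 [84, 121, 146] -0.04 [85, 123, 150] -0.03 [92, 127, 155] -0.02 [181, 135, 107] -0.01 [169, 126, 97] 0.0 [168, 127, 98] 0.01 [173, 127, 97]
```

>>> drive_tool(plan=[{"dx": 0, "dy": 0, "dz": 2, "wx": 0, "wy": 0, "wz": 0, "grip": 0.8}, {"dx": 0, "dy": 0, "dz": 4, "wx": 0, "wy": 0, "wz": 0, "grip": 0.8}, {"dx": -2, "dy": -0.6, "dz": 5, "wx": 0, "wy": 0, "wz": 0, "grip": 0.8}, {"dx": -5, "dy": -1.5, "dz": 5, "wx": 0, "wy": 0, "wz": 0, "grip": 0.8}, {"dx": -7.2, "dy": -2.2, "dz": 4, "wx": 0, "wy": 0, "wz": 0, "grip": 0.8}, {"dx": -7.2, "dy": -2.2, "dz": 2, "wx": 0, "wy": 0, "wz": 0, "grip": 0.8}, {"dx": -7.2, "dy": -2.2, "dz": 0, "wx": 0, "wy": 0, "wz": 0, "grip": 0.8}, {"dx": -7.2, "dy": -2.2, "dz": -1.5, "wx": 0, "wy": 0, "wz": 0, "grip": 0.8}, {"dx": -7.2, "dy": -2.2, "dz": -2.3, "wx": 0, "wy": 0, "wz": 0, "grip": 0.8}, {"dx": -7.2, "dy": -2.2, "dz": -2.8, "wx": 0, "wy": 0, "wz": 0, "grip": 0.8}, {"dx": -7.2, "dy": -2.2, "dz": -3, "wx": 0, "wy": 0, "wz": 0, "grip": 0.8}, {"dx": -7.2, "dy": -2.2, "dz": -3, "wx": 0, "wy": 0, "wz": 0, "grip": 0.8}])

```text
time: 15.23
position: [0.4139, 0.1953, 0.0884]
orientation: [[-0.285, 0.959, 0.005], [0.959, 0.285, 0.002], [0.001, 0.005, -1.0]]
contact_force: [-0.6, 0.4, 0.6]
opening: 0.0117
grasp_force: 79.2
```

>>> drive_tool(plan=[{"dx": 0, "dy": 0, "dz": -0.1, "wx": 0, "wy": 0, "wz": 0, "grip": 0.8}, {"dx": 0, "dy": 0, "dz": -0.2, "wx": 0, "wy": 0, "wz": 0, "grip": 0.8}, {"dx": 0, "dy": 0, "dz": -0.2, "wx": 0, "wy": 0, "wz": 0, "grip": 3}, {"dx": 0, "dy": 0, "dz": -0.1, "wx": 0, "wy": 0, "wz": 0, "grip": 4}, {"dx": 0, "dy": 0, "dz": 0, "wx": 0, "wy": 0, "wz": 0, "grip": 5}, {"dx": 0, "dy": 0, "dz": 1, "wx": 0, "wy": 0, "wz": 0, "grip": 5}, {"dx": 0, "dy": 0, "dz": 4, "wx": 0, "wy": 0, "wz": 0, "grip": 6}, {"dx": 0, "dy": 0, "dz": 8, "wx": 0, "wy": 0, "wz": 0, "grip": 8}, {"dx": 0, "dy": 0, "dz": 12, "wx": 0, "wy": 0, "wz": 0, "grip": 8}])

```text
time: 15.98
position: [0.4138, 0.1952, 0.2093]
orientation: [[-0.285, 0.959, 0.004], [0.959, 0.285, 0.002], [0.001, 0.005, -1.0]]
contact_force: [0.3, 0.1, 0.1]
opening: 0.0793
grasp_force: 0.0
```

>>> drive_tool(plan=[{"dx": 2, "dy": -3.6, "dz": 0, "wx": 0, "wy": 0, "wz": 0.08, "grip": 8}, {"dx": 4, "dy": -7.2, "dz": 0, "wx": 0, "wy": 0, "wz": 0.08, "grip": 8}, {"dx": 6, "dy": -11, "dz": 0, "wx": 0, "wy": 0, "wz": 0.08, "grip": 8}, {"dx": 8, "dy": -15, "dz": 0, "wx": 0, "wy": 0, "wz": 0.08, "grip": 8}, {"dx": 10, "dy": -18.5, "dz": 0, "wx": 0, "wy": 0, "wz": 0.08, "grip": 8}, {"dx": 10.1, "dy": -19.2, "dz": 0, "wx": 0, "wy": 0, "wz": 0.08, "grip": 8}, {"dx": 10.1, "dy": -19.2, "dz": 0, "wx": 0, "wy": 0, "wz": 0.08, "grip": 8}, {"dx": 10.1, "dy": -19.2, "dz": 0, "wx": 0, "wy": 0, "wz": 0.08, "grip": 8}])

```text
time: 16.65
position: [0.5155, 0.0032, 0.2081]
orientation: [[-0.359, 0.933, 0.006], [0.933, 0.359, 0.004], [0.002, 0.007, -1.0]]
contact_force: [0.6, -0.0, 0.9]
opening: 0.0799
grasp_force: 0.0
```

```bash
cat >> h.py <<'E'
np.set_printoptions(precision=4,suppress=True)
def book(g,mask,z,name=''):
    m=cv2.morphologyEx(mask.astype(np.uint8),cv2.MORPH_CLOSE,np.ones((15,15)))
    m=cv2.morphologyEx(m,cv2.MORPH_OPEN,np.ones((5,5)))
    c=max(cv2.findContours(m,0,1)[0],key=cv2.contourArea)
    h=cv2.convexHull(c)[:,0].astype(float)
    W=np.array([onz(g,p+0.0,z)[:2] for p in h]);r=cv2.minAreaRect((W*1000).astype(np.float32))
    b=cv2.boxPoints(r)/1000;e=b[1]-b[0];f=b[2]-b[1];L=e if np.hypot(*e)>np.hypot(*f) else f
    print(name,'centre',np.array(r[0])/1000,'size',np.array(r[1]),'long yaw',np.degrees(np.arctan2(L[1],L[0]))%180,'px',r[0] and c[:,0].min(0),c[:,0].max(0))
    return np.array(r[0])/1000
def pinkmask(im):
    h=cv2.cvtColor(im,cv2.COLOR_BGR2HSV);return ((h[...,0]>165)|(h[...,0]<6))&(h[...,1]>80)&(h[...,2]>110)
E
python3 - <<'E'
from h import *
g=look('w11',view=True)
book(g,pinkmask(g['pixels']),.038,'pink')
E
```

```text
pos [0.5155 0.0032 0.2081] yaw 111.04 zax [ 0.006  0.004 -1.   ] t 16.65 F [ 0.6 -0.   0.9] open 0.0799 j [ 0.    0.12 -0.25  1.19  0.    1.21]
pink centre [0.5162 0.0033] size [53.4658 79.6332] long yaw 112.25986 px [218 142] [289 241]
```

>>> drive_tool(plan=[{"dx": 1.1, "dy": -2.6, "dz": -4, "wx": 0, "wy": 0, "wz": 0.015, "grip": 8}, {"dx": 1.1, "dy": -2.6, "dz": -8, "wx": 0, "wy": 0, "wz": 0.015, "grip": 8}, {"dx": 1.1, "dy": -2.6, "dz": -10, "wx": 0, "wy": 0, "wz": 0.015, "grip": 8}, {"dx": 1.1, "dy": -2.6, "dz": -10.6, "wx": 0, "wy": 0, "wz": 0.015, "grip": 8}, {"dx": 1.1, "dy": -2.6, "dz": -10.6, "wx": 0, "wy": 0, "wz": 0.015, "grip": 4.5}, {"dx": 1.1, "dy": -2.6, "dz": -10.6, "wx": 0, "wy": 0, "wz": 0.015, "grip": 4.5}, {"dx": 1.1, "dy": -2.6, "dz": -10.6, "wx": 0, "wy": 0, "wz": 0.015, "grip": 4.5}, {"dx": 1.1, "dy": -2.6, "dz": -10.6, "wx": 0, "wy": 0, "wz": 0.015, "grip": 4.5}, {"dx": 1.1, "dy": -2.6, "dz": -10.6, "wx": 0, "wy": 0, "wz": 0.015, "grip": 4.5}, {"dx": 1.1, "dy": -2.6, "dz": -10.6, "wx": 0, "wy": 0, "wz": 0.015, "grip": 4.5}], squeeze=50)

```text
time: 17.53
position: [0.5279, -0.0219, 0.1044]
orientation: [[-0.375, 0.927, 0.01], [0.927, 0.375, 0.004], [-0.0, 0.011, -1.0]]
contact_force: [-0.1, 1.4, 8.0]
opening: 0.0506
grasp_force: 52.7
```

>>> drive_tool(plan=[{"dx": 0, "dy": 0, "dz": 1, "wx": 0, "wy": 0, "wz": 0, "grip": 4.5}, {"dx": 0, "dy": 0, "dz": 4, "wx": 0, "wy": 0, "wz": 0, "grip": 4.5}, {"dx": 0, "dy": 0, "dz": 8, "wx": 0, "wy": 0, "wz": 0, "grip": 4.5}, {"dx": 0, "dy": 0, "dz": 11, "wx": 0, "wy": 0, "wz": 0, "grip": 4.5}, {"dx": 0, "dy": 0, "dz": 11, "wx": 0, "wy": 0, "wz": 0, "grip": 4.5}])

```text
time: 17.95
position: [0.5292, -0.0225, 0.2199]
orientation: [[-0.375, 0.927, 0.017], [0.927, 0.375, 0.003], [-0.004, 0.017, -1.0]]
contact_force: [0.1, -0.1, -0.2]
opening: 0.0503
grasp_force: 52.0
```

Run:
```python
from h import *
g=look('w12',view=True)
im=g['pixels'];s=env.get_state();zt=s['position'][2]-.101+.038
p=book(g,pinkmask(im),zt,'pink held z %.3f'%zt)
o=s['orientation'];d=np.array([*p,zt])-s['position'];print('in tool x,y mm',1000*o[:,0]@d,1000*o[:,1]@d)
```

```text
pos [ 0.5292 -0.0225  0.2199] yaw 112.0 zax [ 0.017  0.003 -1.   ] t 17.95 F [ 0.1 -0.1 -0.2] open 0.0503 j [-0.04  0.14 -0.21  1.21  0.    1.14]
pink held z 0.154 centre [0.521  0.0032] size [53.3445 77.7731] long yaw 114.08173 px [188 104] [317 277]
in tool x,y mm 26.786672785207887 1.814306327035189
```

>>> drive_tool(plan=[{"dx": -3, "dy": 2.5, "dz": 1, "wx": -0.003, "wy": 0.017, "wz": -0.05, "grip": 4.5}, {"dx": -6, "dy": 5, "dz": 2, "wx": -0.003, "wy": 0.017, "wz": -0.098, "grip": 4.5}, {"dx": -7, "dy": 9, "dz": 3, "wx": -0.003, "wy": 0.017, "wz": -0.098, "grip": 4.5}, {"dx": -7, "dy": 13, "dz": 3, "wx": -0.003, "wy": 0.017, "wz": -0.098, "grip": 4.5}, {"dx": -7, "dy": 17, "dz": 3, "wx": -0.003, "wy": 0.017, "wz": -0.098, "grip": 4.5}, {"dx": -7, "dy": 21, "dz": 3, "wx": -0.003, "wy": 0.017, "wz": -0.098, "grip": 4.5}, {"dx": -7, "dy": 24, "dz": 3, "wx": -0.003, "wy": 0.017, "wz": -0.098, "grip": 4.5}, {"dx": -7, "dy": 24, "dz": 3, "wx": -0.003, "wy": 0.017, "wz": -0.098, "grip": 4.5}])

```text
time: 18.67
position: [0.456, 0.222, 0.2411]
orientation: [[-0.287, 0.958, -0.011], [0.958, 0.287, 0.002], [0.005, -0.01, -1.0]]
contact_force: [0.8, -0.1, -0.5]
opening: 0.0505
grasp_force: 52.1
```

```bash
cat >> h.py <<'E'
def bluemask(im):
    h=cv2.cvtColor(im,cv2.COLOR_BGR2HSV);return (h[...,0]>100)&(h[...,0]<130)&(h[...,1]>90)&(h[...,2]>50)
E
python3 - <<'E'
from h import *
g=look('w13',view=True);t=cam('top');s=cam('scene')
book(g,bluemask(g['pixels']),.006,'blue wrist');book(t,bluemask(t['pixels']),.006,'blue top')
st=env.get_state();zt=st['position'][2]-.0664
p=book(g,pinkmask(g['pixels']),zt,'pink held z %.3f'%zt)
o=st['orientation'];d=np.array([*p,zt])-st['position'];print('in tool x,y mm',1000*o[:,0]@d,1000*o[:,1]@d)
E
```

```text
pos [0.456  0.222  0.2411] yaw 106.68 zax [-0.011  0.002 -1.   ] t 18.67 F [ 0.8 -0.1 -0.5] open 0.0505 j [ 0.45  0.11 -0.2   1.27  0.01  1.73]
blue wrist centre [0.5892 0.2487] size [138.7071 137.9915] long yaw 16.753345 px [325 116] [481 254]
blue top centre [0.5864 0.2494] size [136.8195 136.6806] long yaw 16.834085 px [137 162] [191 215]
pink held z 0.175 centre [0.4498 0.2427] size [53.5267 90.3848] long yaw 107.93493 px [188 104] [317 299]
in tool x,y mm 25.675206102054492 1.8877563319142632
```

View pics/w13.png

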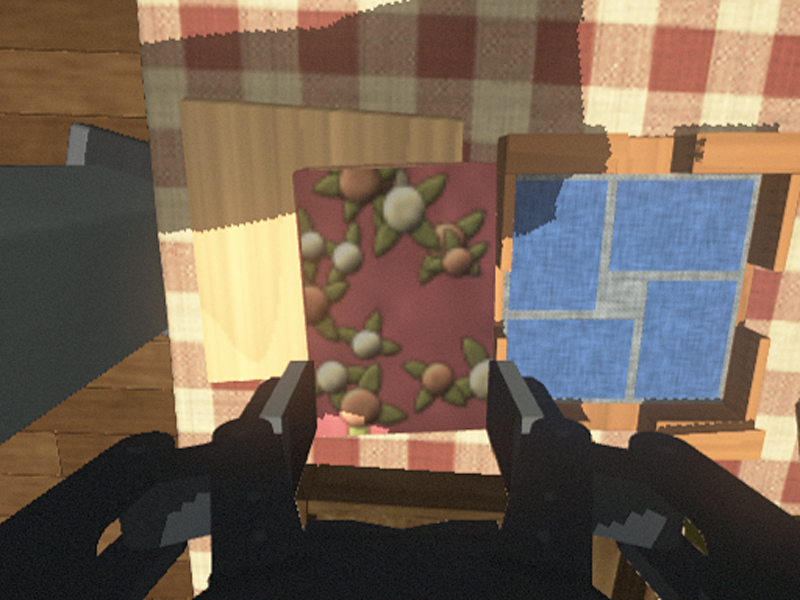

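The held book sits straight between the fingers, the lid lies flat on the table at left, and the box is open with four blue felts around (630,290). Next I go over place_3.

>>> drive_tool(plan=[{"dx": 4, "dy": 0.8, "dz": -2, "wx": 0, "wy": -0.008, "wz": 0, "grip": 4.5}, {"dx": 8, "dy": 1.5, "dz": -5, "wx": 0, "wy": -0.008, "wz": 0, "grip": 4.5}, {"dx": 9.0, "dy": 1.7, "dz": -8, "wx": 0, "wy": -0.008, "wz": 0, "grip": 4.5}, {"dx": 9.0, "dy": 1.7, "dz": -10, "wx": 0, "wy": -0.008, "wz": 0, "grip": 4.5}, {"dx": 9.0, "dy": 1.7, "dz": -10, "wx": 0, "wy": -0.008, "wz": 0, "grip": 4.5}, {"dx": 9.0, "dy": 1.7, "dz": -10, "wx": 0, "wy": -0.008, "wz": 0, "grip": 4.5}])

```text
time: 19.32
position: [0.5457, 0.2328, 0.1408]
orientation: [[-0.28, 0.96, -0.006], [0.96, 0.28, -0.001], [0.001, -0.006, -1.0]]
contact_force: [-0.7, 0.2, -0.4]
opening: 0.0506
grasp_force: 52.2
```

Run:
```python
from h import *
g=look('w14',view=True)
st=env.get_state();zt=st['position'][2]-.0664
p=book(g,pinkmask(g['pixels']),zt,'pink held z %.3f'%zt)
o=st['orientation'];d=np.array([*p,zt])-st['position'];print('in tool x,y mm',1000*o[:,0]@d,1000*o[:,1]@d)
book(g,bluemask(g['pixels']),.006,'blue wrist')
```

```text
pos [0.5457 0.2328 0.1408] yaw 106.27 zax [-0.006 -0.001 -1.   ] t 19.32 F [-0.7  0.2 -0.4] open 0.0506 j [ 0.4   0.3  -0.18  1.09  0.    1.69]
pink held z 0.076 centre [0.5382 0.2595] size [52.5389 76.9754] long yaw 109.01006 px [188 104] [316 278]
in tool x,y mm 27.28052676421911 -0.29723240962083736
blue wrist centre [0.5883 0.2523] size [138.8248 131.7759] long yaw 16.883749 px [217  92] [446 286]
```

>>> drive_tool(plan=[{"dx": 0.1, "dy": 0.55, "dz": 0, "wx": 0, "wy": -0.005, "wz": -0.025, "grip": 4.5}, {"dx": 0.1, "dy": 0.55, "dz": -1, "wx": 0, "wy": -0.005, "wz": -0.025, "grip": 4.5}, {"dx": 0.1, "dy": 0.55, "dz": -2.5, "wx": 0, "wy": -0.005, "wz": -0.025, "grip": 4.5}, {"dx": 0.1, "dy": 0.55, "dz": -3.5, "wx": 0, "wy": -0.005, "wz": -0.025, "grip": 4.5}, {"dx": 0.1, "dy": 0.55, "dz": -4.3, "wx": 0, "wy": -0.005, "wz": -0.025, "grip": 4.5}, {"dx": 0.1, "dy": 0.55, "dz": -4.7, "wx": 0, "wy": -0.005, "wz": -0.025, "grip": 4.5}, {"dx": 0.1, "dy": 0.55, "dz": -4.7, "wx": 0, "wy": -0.005, "wz": -0.025, "grip": 4.5}])

```text
time: 19.95
position: [0.547, 0.2398, 0.0942]
orientation: [[-0.258, 0.966, 0.001], [0.966, 0.258, 0.0], [-0.0, 0.001, -1.0]]
contact_force: [0.1, -1.2, -0.9]
opening: 0.0503
grasp_force: 52.2
```

Run:
```python
from h import *
g=look('w15',view=True)
st=env.get_state();zt=st['position'][2]-.0664
p=book(g,pinkmask(g['pixels']),zt,'pink held z %.3f'%zt)
print('target',.5397,.2651)
```

```text
pos [0.547  0.2398 0.0942] yaw 104.96 zax [ 0.001  0.    -1.   ] t 19.95 F [ 0.1 -1.2 -0.9] open 0.0503 j [ 0.41  0.34 -0.24  0.99 -0.    1.72]
pink held z 0.028 centre [0.5407 0.2665] size [53.1236 78.134 ] long yaw 106.85373 px [188 104] [317 278]
target 0.5397 0.2651
```

>>> drive_tool(plan=[{"dx": -0.1, "dy": -0.12, "dz": -0.2, "wx": 0, "wy": 0, "wz": 0, "grip": 4.5}, {"dx": -0.1, "dy": -0.12, "dz": -0.4, "wx": 0, "wy": 0, "wz": 0, "grip": 4.5}, {"dx": -0.1, "dy": -0.12, "dz": -0.6, "wx": 0, "wy": 0, "wz": 0, "grip": 4.5}, {"dx": -0.1, "dy": -0.12, "dz": -0.7, "wx": 0, "wy": 0, "wz": 0, "grip": 4.5}, {"dx": -0.1, "dy": -0.12, "dz": -0.7, "wx": 0, "wy": 0, "wz": 0, "grip": 4.5}])

```text
time: 20.42
position: [0.5468, 0.2389, 0.089]
orientation: [[-0.258, 0.966, 0.003], [0.966, 0.258, 0.001], [0.0, 0.004, -1.0]]
contact_force: [-2.4, -0.9, 5.0]
opening: 0.0505
grasp_force: 53.1
```

>>> drive_tool(plan=[{"dx": 0, "dy": 0, "dz": 0.1, "wx": 0, "wy": 0, "wz": 0, "grip": 6.2}, {"dx": 0, "dy": 0, "dz": 0.1, "wx": 0, "wy": 0, "wz": 0, "grip": 6.2}, {"dx": 0, "dy": 0, "dz": 0.1, "wx": 0, "wy": 0, "wz": 0, "grip": 6.2}, {"dx": 0, "dy": 0, "dz": 0.5, "wx": 0, "wy": 0, "wz": 0, "grip": 6.2}, {"dx": 0, "dy": 0, "dz": 3, "wx": 0, "wy": 0, "wz": 0, "grip": 6.2}, {"dx": 0, "dy": 0, "dz": 7, "wx": 0, "wy": 0, "wz": 0, "grip": 7}, {"dx": 0, "dy": 0, "dz": 10, "wx": 0, "wy": 0, "wz": 0, "grip": 8}, {"dx": 0, "dy": 0, "dz": 12, "wx": 0, "wy": 0, "wz": 0, "grip": 8}, {"dx": 0, "dy": 0, "dz": 12, "wx": 0, "wy": 0, "wz": 0, "grip": 8}])

```text
time: 21.17
position: [0.5483, 0.2397, 0.2136]
orientation: [[-0.258, 0.966, 0.01], [0.966, 0.258, 0.004], [0.001, 0.011, -1.0]]
contact_force: [1.0, -0.2, 1.1]
opening: 0.0802
grasp_force: 0.0
```

Run:
```python
from h import *
g=look('w16',view=True)
book(g,pinkmask(g['pixels']),.0225,'pink laid; want .5397 .2651 106.7')
book(g,bluemask(g['pixels']),.006,'blue')
```

```text
pos [0.5483 0.2397 0.2136] yaw 104.95 zax [ 0.01   0.004 -1.   ] t 21.17 F [ 1.  -0.2  1.1] open 0.0802 j [ 0.41  0.27 -0.06  1.23 -0.    1.72]
pink laid; want .5397 .2651 106.7 centre [0.5404 0.2651] size [53.543  78.3529] long yaw 106.90799 px [216 104] [284 201]
blue centre [0.5891 0.2487] size [138.3494 138.676 ] long yaw 106.80444 px [224 100] [383 257]
```

>>> drive_tool(plan=[{"dx": -2, "dy": -3.5, "dz": 0.5, "wx": 0, "wy": 0, "wz": 0.05, "grip": 8}, {"dx": -4, "dy": -7, "dz": 0.5, "wx": 0, "wy": 0, "wz": 0.11, "grip": 8}, {"dx": -5, "dy": -11, "dz": 0.5, "wx": 0, "wy": 0, "wz": 0.11, "grip": 8}, {"dx": -5, "dy": -15, "dz": 0.5, "wx": 0, "wy": 0, "wz": 0.11, "grip": 8}, {"dx": -4, "dy": -19, "dz": 0.5, "wx": 0, "wy": 0, "wz": 0.11, "grip": 8}, {"dx": -3, "dy": -22.5, "dz": 0, "wx": 0, "wy": 0, "wz": 0.11, "grip": 8}, {"dx": -3, "dy": -23.6, "dz": 0, "wx": 0, "wy": 0, "wz": 0.11, "grip": 8}, {"dx": -3, "dy": -23.6, "dz": 0, "wx": 0, "wy": 0, "wz": 0.11, "grip": 8}, {"dx": -3, "dy": -23.6, "dz": 0, "wx": 0, "wy": 0, "wz": 0.11, "grip": 8}])

```text
time: 21.97
position: [0.516, 0.0026, 0.2068]
orientation: [[-0.361, 0.933, 0.0], [0.933, 0.361, 0.002], [0.001, 0.001, -1.0]]
contact_force: [-0.7, 0.5, 0.3]
opening: 0.0798
grasp_force: 0.0
```

Run:
```python
from h import *
g=look('w17',view=True)
im=g['pixels'];h=cv2.cvtColor(im,cv2.COLOR_BGR2HSV)
# sample colours near the expected book and tray
for dx in(-.06,-.045,-.03,0,.02,.035,.05): 
    u=np.round(proj(g,(.516+dx,.003,.0215))).astype(int);print(dx,u,h[u[1],u[0]].tolist(),end=' ')
c=h[120:260,190:320];print(np.percentile(c.reshape(-1,3),[10,30,50,70,90],axis=0))
```

```text
pos [0.516  0.0026 0.2068] yaw 111.16 zax [ 0.     0.002 -1.   ] t 21.97 F [-0.7  0.5  0.3] open 0.0798 j [ 0.    0.13 -0.25  1.19  0.    1.21]
-0.06 [185 161] [15, 125, 61] -0.045 [203 168] [18, 133, 107] -0.03 [220 174] [19, 125, 118] 0 [255 187] [30, 29, 255] 0.02 [278 196] [30, 28, 254] 0.035 [295 202] [17, 133, 119] 0.05 [311 209] [18, 132, 135] [[ 17.  59. 107.]
 [ 17. 106. 115.]
 [ 18. 128. 123.]
 [ 21. 133. 151.]
 [ 27. 139. 252.]]
```

```bash
cat >> h.py <<'E'
def palemask(im,roi=(190,110,330,270),v=175):
    h=cv2.cvtColor(im,cv2.COLOR_BGR2HSV);m=(h[...,2]>v)&(h[...,1]<110);q=np.zeros_like(m);x0,y0,x1,y1=roi;q[y0:y1,x0:x1]=m[y0:y1,x0:x1];return q
E
python3 - <<'E'
from h import *
g=pickle.load(open('w17.pkl','rb'))
for v in(150,175,200): book(g,palemask(g['pixels'],v=v),.0215,'c')
w=pickle.load(open('w11.pkl','rb'))
E
```

```text
c centre [0.5175 0.0067] size [54.1587 77.9907] long yaw 109.55585 px [225 135] [292 229]
c centre [0.5181 0.0049] size [53.9686 74.183 ] long yaw 109.72072 px [225 141] [290 229]
c centre [ 0.5216 -0.0056] size [53.4735 52.0456] long yaw 19.659445 px [225 168] [290 229]
```

>>> drive_tool(plan=[{"dx": -0.8, "dy": 3.0, "dz": -4, "wx": 0, "wy": 0, "wz": -0.027, "grip": 8}, {"dx": -0.8, "dy": 3.0, "dz": -8, "wx": 0, "wy": 0, "wz": -0.027, "grip": 8}, {"dx": -0.8, "dy": 3.0, "dz": -11, "wx": 0, "wy": 0, "wz": -0.027, "grip": 8}, {"dx": -0.8, "dy": 3.0, "dz": -11.9, "wx": 0, "wy": 0, "wz": -0.027, "grip": 8}, {"dx": -0.8, "dy": 3.0, "dz": -11.9, "wx": 0, "wy": 0, "wz": -0.027, "grip": 4.5}, {"dx": -0.8, "dy": 3.0, "dz": -11.9, "wx": 0, "wy": 0, "wz": -0.027, "grip": 4.5}, {"dx": -0.8, "dy": 3.0, "dz": -11.9, "wx": 0, "wy": 0, "wz": -0.027, "grip": 4.5}, {"dx": -0.8, "dy": 3.0, "dz": -11.9, "wx": 0, "wy": 0, "wz": -0.027, "grip": 4.5}, {"dx": -0.8, "dy": 3.0, "dz": -11.9, "wx": 0, "wy": 0, "wz": -0.027, "grip": 4.5}, {"dx": -0.8, "dy": 3.0, "dz": -11.9, "wx": 0, "wy": 0, "wz": -0.027, "grip": 4.5}], squeeze=50)

```text
time: 22.85
position: [0.5102, 0.0331, 0.092]
orientation: [[-0.337, 0.941, 0.007], [0.941, 0.337, 0.002], [-0.001, 0.007, -1.0]]
contact_force: [-1.8, 0.9, 7.3]
opening: 0.0446
grasp_force: 4.0
```

>>> drive_tool(plan=[{"dx": 0, "dy": 0, "dz": 1, "wx": 0, "wy": 0, "wz": 0, "grip": 4.5}, {"dx": 0, "dy": 0, "dz": 4, "wx": 0, "wy": 0, "wz": 0, "grip": 4.5}, {"dx": -1, "dy": 0, "dz": 8, "wx": 0, "wy": 0, "wz": 0.12, "grip": 4.5}, {"dx": -2, "dy": 0, "dz": 12, "wx": 0, "wy": 0, "wz": 0.24, "grip": 4.5}, {"dx": -3, "dy": 1, "dz": 14, "wx": 0, "wy": 0, "wz": 0.36, "grip": 4.5}, {"dx": -4, "dy": 3, "dz": 15, "wx": 0, "wy": 0, "wz": 0.48, "grip": 4.5}, {"dx": -5, "dy": 6, "dz": 15, "wx": 0, "wy": 0, "wz": 0.6, "grip": 4.5}, {"dx": -5, "dy": 9, "dz": 15, "wx": 0, "wy": 0, "wz": 0.72, "grip": 4.5}, {"dx": -5, "dy": 12, "dz": 15, "wx": 0, "wy": 0, "wz": 0.84, "grip": 4.5}, {"dx": -5, "dy": 15, "dz": 14, "wx": 0, "wy": 0, "wz": 0.96, "grip": 4.5}, {"dx": -4, "dy": 17, "dz": 13, "wx": 0, "wy": 0, "wz": 1.08, "grip": 4.5}, {"dx": -3, "dy": 19, "dz": 12, "wx": 0, "wy": 0, "wz": 1.2, "grip": 4.5}])

```text
time: 23.85
position: [0.479, 0.2247, 0.2111]
orientation: [[-1.0, 0.02, 0.003], [0.02, 1.0, 0.004], [-0.003, 0.004, -1.0]]
contact_force: [0.9, 0.1, 1.0]
opening: 0.0453
grasp_force: 0.0
```

Run:
```python
from h import *
g=look('w18',view=True)
h=cv2.cvtColor(g['pixels'],cv2.COLOR_BGR2HSV)
for r in range(90,300,25): print(r,[h[r,c].tolist() for c in range(170,340,20)])
```

```text
pos [0.479  0.2247 0.2111] yaw 178.87 zax [ 0.003  0.004 -1.   ] t 23.85 F [0.9 0.1 1. ] open 0.0453 j [ 0.44  0.15 -0.22  1.2   0.    0.46]
90 [[23, 89, 253], [22, 97, 250], [12, 144, 143], [11, 136, 142], [12, 141, 145], [12, 139, 101], [13, 127, 86], [18, 115, 146], [16, 111, 143]]
115 [[24, 89, 252], [23, 91, 252], [11, 145, 151], [11, 142, 122], [24, 84, 252], [21, 101, 247], [16, 115, 157], [16, 115, 142], [18, 109, 136]]
140 [[25, 79, 252], [23, 91, 251], [21, 100, 248], [22, 98, 250], [22, 94, 251], [22, 100, 246], [17, 119, 143], [17, 116, 150], [16, 110, 144]]
165 [[12, 108, 214], [22, 101, 248], [22, 101, 249], [23, 93, 251], [22, 96, 250], [21, 102, 244], [16, 119, 150], [17, 113, 144], [17, 110, 150]]
190 [[7, 132, 193], [22, 96, 250], [21, 103, 247], [16, 119, 156], [16, 111, 166], [10, 113, 117], [20, 77, 136], [21, 74, 138], [14, 93, 107]]
215 [[16, 93, 220], [13, 94, 220], [22, 74, 235], [24, 60, 245], [13, 99, 186], [15, 139, 233], [14, 136, 124], [13, 135, 106], [3, 117, 109]]
240 [[15, 101, 104], [18, 31, 99], [15, 143, 236], [120, 34, 148], [13, 23, 152], [21, 67, 134], [26, 85, 218], [8, 87, 53], [20, 67, 76]]
265 [[3, 65, 39], [18, 34, 37], [107, 109, 162], [108, 107, 165], [109, 105, 175], [25, 107, 172], [2, 111, 230], [8, 73, 56], [27, 24, 94]]
290 [[55, 45, 34], [98, 25, 41], [107, 108, 158], [108, 109, 176], [108, 109, 184], [45, 12, 167], [43, 13, 180], [114, 59, 65], [0, 22, 35]]
```

The grip missed because the open tips stand farther back, so I must go about 12 mm lower. I'll return and look again.

>>> drive_tool(plan=[{"dx": -1, "dy": -2, "dz": 1, "wx": 0, "wy": 0, "wz": -0.12, "grip": 8}, {"dx": -1, "dy": -4, "dz": 1, "wx": 0, "wy": 0, "wz": -0.24, "grip": 8}, {"dx": -1, "dy": -7, "dz": 1, "wx": 0, "wy": 0, "wz": -0.36, "grip": 8}, {"dx": 0, "dy": -10, "dz": 1, "wx": 0, "wy": 0, "wz": -0.48, "grip": 8}, {"dx": 1, "dy": -13, "dz": 1, "wx": 0, "wy": 0, "wz": -0.6, "grip": 8}, {"dx": 2, "dy": -16, "dz": 0.5, "wx": 0, "wy": 0, "wz": -0.72, "grip": 8}, {"dx": 3, "dy": -19, "dz": 0, "wx": 0, "wy": 0, "wz": -0.84, "grip": 8}, {"dx": 3.8, "dy": -21.8, "dz": 0, "wx": 0, "wy": 0, "wz": -0.96, "grip": 8}, {"dx": 3.8, "dy": -21.8, "dz": 0, "wx": 0, "wy": 0, "wz": -1.08, "grip": 8}, {"dx": 3.8, "dy": -21.8, "dz": 0, "wx": 0, "wy": 0, "wz": -1.21, "grip": 8}, {"dx": 3.8, "dy": -21.8, "dz": 0, "wx": 0, "wy": 0, "wz": -1.21, "grip": 8}, {"dx": 3.8, "dy": -21.8, "dz": 0, "wx": 0, "wy": 0, "wz": -1.21, "grip": 8}])

```text
time: 24.9
position: [0.5169, 0.0046, 0.2103]
orientation: [[-0.33, 0.944, 0.004], [0.944, 0.33, 0.001], [-0.001, 0.004, -1.0]]
contact_force: [0.3, -0.0, -0.0]
opening: 0.0799
grasp_force: 0.0
```

Run:
```python
from h import *
g=look('w19',view=True)
for v in(140,150,165): book(g,palemask(g['pixels'],v=v),.0215,'c')
```

```text
pos [0.5169 0.0046 0.2103] yaw 109.26 zax [ 0.004  0.001 -1.   ] t 24.9 F [ 0.3 -0.  -0. ] open 0.0799 j [ 0.01  0.12 -0.25  1.2   0.    1.24]
c centre [0.5196 0.0069] size [54.3474 78.6462] long yaw 107.81051 px [225 137] [292 229]
c centre [0.5199 0.0065] size [54.3038 78.2357] long yaw 107.22101 px [225 137] [292 229]
c centre [0.5195 0.005 ] size [54.7072 74.1362] long yaw 109.184845 px [225 142] [291 229]
```

>>> drive_tool(plan=[{"dx": -0.6, "dy": 2.85, "dz": -4, "wx": 0, "wy": 0, "wz": -0.012, "grip": 8}, {"dx": -0.6, "dy": 2.85, "dz": -8, "wx": 0, "wy": 0, "wz": -0.012, "grip": 8}, {"dx": -0.6, "dy": 2.85, "dz": -11.5, "wx": 0, "wy": 0, "wz": -0.012, "grip": 8}, {"dx": -0.6, "dy": 2.85, "dz": -13.3, "wx": 0, "wy": 0, "wz": -0.012, "grip": 8}, {"dx": -0.6, "dy": 2.85, "dz": -13.3, "wx": 0, "wy": 0, "wz": -0.012, "grip": 8}, {"dx": -0.6, "dy": 2.85, "dz": -13.3, "wx": 0, "wy": 0, "wz": -0.012, "grip": 4.5}, {"dx": -0.6, "dy": 2.85, "dz": -13.3, "wx": 0, "wy": 0, "wz": -0.012, "grip": 4.5}, {"dx": -0.6, "dy": 2.85, "dz": -13.3, "wx": 0, "wy": 0, "wz": -0.012, "grip": 4.5}, {"dx": -0.6, "dy": 2.85, "dz": -13.3, "wx": 0, "wy": 0, "wz": -0.012, "grip": 4.5}, {"dx": -0.6, "dy": 2.85, "dz": -13.3, "wx": 0, "wy": 0, "wz": -0.012, "grip": 4.5}, {"dx": -0.6, "dy": 2.85, "dz": -13.3, "wx": 0, "wy": 0, "wz": -0.012, "grip": 4.5}, {"dx": -0.6, "dy": 2.85, "dz": -13.3, "wx": 0, "wy": 0, "wz": -0.012, "grip": 4.5}], squeeze=50)

```text
time: 25.95
position: [0.5124, 0.0335, 0.0786]
orientation: [[-0.317, 0.948, 0.007], [0.948, 0.317, 0.001], [-0.001, 0.007, -1.0]]
contact_force: [-0.2, 0.7, 7.2]
opening: 0.0518
grasp_force: 52.6
```

>>> drive_tool(plan=[{"dx": 0, "dy": 0, "dz": 1, "wx": 0, "wy": 0, "wz": 0, "grip": 4.5}, {"dx": 0, "dy": 0, "dz": 4, "wx": 0, "wy": 0, "wz": 0, "grip": 4.5}, {"dx": -1, "dy": 0, "dz": 8, "wx": 0, "wy": 0, "wz": 0.12, "grip": 4.5}, {"dx": -2, "dy": 0, "dz": 12, "wx": 0, "wy": 0, "wz": 0.24, "grip": 4.5}, {"dx": -3, "dy": 1, "dz": 14, "wx": 0, "wy": 0, "wz": 0.36, "grip": 4.5}, {"dx": -4, "dy": 4, "dz": 14, "wx": 0, "wy": 0, "wz": 0.48, "grip": 4.5}, {"dx": -5, "dy": 7, "dz": 14, "wx": 0, "wy": 0, "wz": 0.6, "grip": 4.5}, {"dx": -5, "dy": 10, "dz": 14, "wx": 0, "wy": 0, "wz": 0.72, "grip": 4.5}, {"dx": -4, "dy": 13, "dz": 14, "wx": 0, "wy": 0, "wz": 0.84, "grip": 4.5}, {"dx": -2, "dy": 16, "dz": 14, "wx": 0, "wy": 0, "wz": 0.96, "grip": 4.5}, {"dx": 0, "dy": 19, "dz": 14, "wx": 0, "wy": 0, "wz": 1.08, "grip": 4.5}, {"dx": 2, "dy": 21, "dz": 14, "wx": 0, "wy": 0, "wz": 1.2, "grip": 4.5}])

```text
time: 26.95
position: [0.5311, 0.246, 0.2176]
orientation: [[-0.999, 0.041, 0.002], [0.041, 0.999, 0.004], [-0.002, 0.004, -1.0]]
contact_force: [-0.3, -0.8, -0.2]
opening: 0.0519
grasp_force: 52.2
```

>>> drive_tool(plan=[{"dx": 1.5, "dy": 1.5, "dz": -1, "wx": 0, "wy": 0, "wz": 0.12, "grip": 4.5}, {"dx": 3, "dy": 3, "dz": -2, "wx": 0, "wy": 0, "wz": 0.24, "grip": 4.5}, {"dx": 4.5, "dy": 4.5, "dz": -4, "wx": 0, "wy": 0, "wz": 0.34, "grip": 4.5}, {"dx": 4.5, "dy": 4.6, "dz": -5, "wx": 0, "wy": 0, "wz": 0.34, "grip": 4.5}, {"dx": 4.5, "dy": 4.6, "dz": -5, "wx": 0, "wy": 0, "wz": 0.34, "grip": 4.5}, {"dx": 4.5, "dy": 4.6, "dz": -5, "wx": 0, "wy": 0, "wz": 0.34, "grip": 4.5}])

```text
time: 27.45
position: [0.5749, 0.2889, 0.1661]
orientation: [[-0.958, -0.286, -0.002], [-0.286, 0.958, 0.001], [0.002, 0.002, -1.0]]
contact_force: [-1.0, -0.4, -0.9]
opening: 0.0516
grasp_force: 52.2
```

```bash
cat >> h.py <<'E'
def held(g,off,v=150,roi=(175,60,345,300),s=110):
    st=env.get_state();zt=st['position'][2]-off+.0165
    h=cv2.cvtColor(g['pixels'],cv2.COLOR_BGR2HSV)
    return book(g,palemask(g['pixels'],roi,v),zt,'held z %.3f'%zt)
E
python3 - <<'E'
from h import *
g=look('w20',view=True)
for v in (110,130,150): held(g,.0736,v)
print('target .6055 .2979 yaw 16.7')
h=cv2.cvtColor(g['pixels'],cv2.COLOR_BGR2HSV)
for r in range(60,300,20): print(r,[h[r,c].tolist() for c in range(170,350,20)])
E
```

```text
pos [0.5749 0.2889 0.1661] yaw -163.38 zax [-0.002  0.001 -1.   ] t 27.45 F [-1.  -0.4 -0.9] open 0.0516 j [ 0.46  0.38 -0.02  1.18  0.    0.17]
held z 0.110 centre [0.5459 0.2798] size [102.8271  62.3883] long yaw 12.89257 px [175  60] [344 299]
held z 0.110 centre [0.547  0.2773] size [99.2887 59.8297] long yaw 16.651918 px [175  60] [316 299]
held z 0.110 centre [0.547  0.2773] size [99.2716 59.7263] long yaw 16.651894 px [175  60] [315 299]
target .6055 .2979 yaw 16.7
60 [[24, 59, 246], [15, 96, 226], [14, 98, 223], [19, 82, 235], [24, 57, 246], [24, 58, 245], [15, 92, 128], [13, 103, 119], [21, 74, 134]]
80 [[24, 56, 245], [14, 88, 229], [14, 90, 234], [15, 125, 213], [15, 117, 218], [15, 122, 219], [15, 123, 137], [14, 122, 111], [13, 145, 118]]
100 [[23, 15, 155], [2, 106, 187], [4, 121, 219], [4, 121, 206], [4, 121, 203], [5, 122, 211], [4, 120, 221], [15, 125, 118], [13, 136, 118]]
120 [[110, 97, 177], [19, 88, 253], [2, 106, 236], [3, 100, 246], [5, 105, 165], [4, 108, 234], [22, 83, 255], [14, 135, 115], [15, 136, 118]]
140 [[111, 93, 176], [2, 103, 240], [3, 103, 244], [3
[... 377 characters left out ...]
00 [[107, 107, 184], [41, 14, 151], [23, 11, 93], [114, 66, 96], [116, 69, 104], [115, 67, 95], [115, 68, 94], [14, 140, 115], [12, 94, 114]]
220 [[108, 107, 171], [109, 108, 174], [109, 109, 166], [110, 85, 93], [109, 93, 88], [109, 81, 95], [109, 95, 89], [13, 133, 115], [14, 93, 115]]
240 [[108, 115, 169], [45, 11, 93], [22, 75, 146], [23, 78, 131], [21, 83, 139], [20, 86, 116], [22, 92, 105], [21, 91, 98], [30, 24, 86]]
260 [[42, 14, 94], [0, 8, 34], [23, 78, 164], [22, 78, 166], [22, 77, 156], [25, 65, 152], [24, 64, 168], [23, 62, 147], [17, 53, 34]]
280 [[113, 25, 41], [15, 39, 39], [25, 77, 146], [22, 79, 149], [27, 54, 171], [23, 81, 152], [22, 72, 148], [23, 81, 157], [10, 39, 39]]
```

```bash
cat >> h.py <<'E'
def nearedge(g,off,cols=range(215,300,4),r0=205,r1=290):
    # near (camera-side) top edge of a held book: strongest vertical change in saturation/hue
    st=env.get_state();zt=st['position'][2]-off+.0165;o=st['orientation']
    lab=cv2.GaussianBlur(cv2.cvtColor(g['pixels'],cv2.COLOR_BGR2LAB),(3,3),0).astype(float)
    P=[]
    for c in cols:
        d=np.abs(lab[r0+2:r1,c]-lab[r0:r1-2,c]).sum(1);d[:]=d
        r=r0+1+np.argmax(d);P.append((c,r))
    P=np.array(P);print(P[:,1])
    W=np.array([onz(g,p,zt) for p in P]);T=(W-st['position'])@o
    a,b=np.polyfit(T[:,1],T[:,0],1);res=np.abs(T[:,0]-a*T[:,1]-b);k=res<np.median(res)*2.5+1e-4;a,b=np.polyfit(T[k,1],T[k,0],1)
    print('near edge at tool x %.1f mm, slope %.2f deg (book yaw rel tool = %.2f)'%(b*1000,np.degrees(a),-np.degrees(a)));return zt
E
python3 - <<'E'
from h import *
g=pickle.load(open('w20.pkl','rb'))
nearedge(g,.0736)
lab=cv2.cvtColor(g['pixels'],cv2.COLOR_BGR2LAB)
for r in(250,270): print([lab[r,c].tolist() for c in range(180,345,6)])
E
```

```text
[288 238 225 225 225 226 226 226 226 227 239 227 227 227 227 248 241 228
 271 274 274 241]
near edge at tool x 12.6 mm, slope -16.80 deg (book yaw rel tool = 16.80)
[[100, 126, 131], [58, 127, 128], [42, 127, 131], [137, 128, 147], [142, 127, 147], [149, 127, 149], [146, 127, 149], [147, 127, 147], [147, 126, 149], [143, 127, 148], [140, 128, 148], [143, 129, 146], [145, 127, 147], [145, 128, 148], [141, 128, 147], [132, 127, 146], [175, 125, 140], [129, 125, 145], [146, 128, 148], [158, 125, 141], [108, 126, 141], [115, 129, 144], [139, 127, 148], [42, 127, 133], [32, 128, 132], [94, 128, 132], [93, 126, 133], [41, 127, 130]]
[[38, 128, 129], [31, 128, 127], [36, 129, 129], [136, 128, 148], [144, 127, 149], [154, 126, 148], [156, 128, 148], [153, 126, 149], [155, 126, 151], [156, 128, 150], [159, 127, 149], [151, 128, 149], [153, 127, 149], [155, 126, 149], [147, 128, 146], [132, 127, 147], [115, 126, 143], [104, 127, 138], [118, 125, 143], [64, 129, 135], [110, 125, 141], [85, 127, 139], [146, 127, 148], [33, 128, 131], [28, 131, 131], [25, 128, 131], [124, 126, 131], [123, 125, 132]]
```

Run:
```python
from h import *
g=pickle.load(open('w20.pkl','rb'));st=env.get_state();o=st['orientation'];zb=st['position'][2]-.0736
gr=cv2.GaussianBlur(cv2.cvtColor(g['pixels'],cv2.COLOR_BGR2GRAY),(3,3),0).astype(int)
for c in(225,245,265,285,300): print(c,gr[215:250,c].tolist())
for c,r,z in((225,225,zb),(283,228,zb),(235,239,zb+.0165),(255,240,zb+.0165),(256,226.5,zb),(256,226.5,zb+.0165)):
    T=(onz(g,(c,r),z)-st['position'])@o;print(c,r,T*1000)
```

```text
225 [75, 73, 72, 72, 73, 74, 75, 75, 74, 76, 81, 86, 89, 90, 93, 95, 95, 95, 95, 95, 94, 94, 97, 105, 115, 124, 131, 134, 133, 133, 134, 134, 135, 136, 136]
245 [70, 70, 71, 71, 70, 70, 71, 72, 71, 69, 72, 77, 83, 88, 89, 91, 93, 92, 93, 94, 93, 93, 94, 97, 103, 116, 127, 128, 127, 127, 127, 129, 130, 131, 131]
265 [74, 73, 74, 74, 73, 71, 70, 69, 69, 69, 69, 69, 76, 83, 87, 89, 92, 94, 94, 92, 92, 92, 91, 93, 101, 114, 126, 130, 130, 129, 130, 131, 132, 132, 132]
285 [70, 69, 68, 66, 66, 68, 69, 68, 66, 66, 66, 67, 71, 77, 83, 86, 89, 90, 91, 91, 91, 91, 91, 91, 92, 102, 120, 133, 136, 135, 135, 136, 136, 135, 133]
300 [92, 92, 90, 90, 89, 87, 80, 72, 70, 69, 67, 67, 69, 74, 80, 85, 89, 90, 91, 91, 92, 91, 91, 90, 90, 97, 117, 134, 136, 130, 123, 118, 114, 110, 105]
225 225 [  9.4427 -13.5574  73.5677]
283 228 [ 7.9173 13.751  73.633 ]
235 239 [ 9.5586 -7.7954 57.0814]
255 240 [ 9.0975  0.6253 57.1015]
256 226.5 [ 8.6806  1.0177 73.6025]
256 226.5 [15.1742  1.0476 57.1025]
```

>>> drive_tool(plan=[{"dx": 0.2, "dy": 0, "dz": -2, "wx": 0, "wy": 0, "wz": -0.038, "grip": 4.5}, {"dx": 0.2, "dy": 0, "dz": -4, "wx": 0, "wy": 0, "wz": -0.038, "grip": 4.5}, {"dx": 0.2, "dy": 0, "dz": -6, "wx": 0, "wy": 0, "wz": -0.038, "grip": 4.5}, {"dx": 0.2, "dy": 0, "dz": -7.3, "wx": 0, "wy": 0, "wz": -0.038, "grip": 4.5}, {"dx": 0.2, "dy": 0, "dz": -7.8, "wx": 0, "wy": 0, "wz": -0.038, "grip": 4.5}, {"dx": 0.2, "dy": 0, "dz": -8.1, "wx": 0, "wy": 0, "wz": -0.038, "grip": 4.5}, {"dx": 0.2, "dy": 0, "dz": -8.1, "wx": 0, "wy": 0, "wz": -0.038, "grip": 4.5}])

```text
time: 28.08
position: [0.5777, 0.2891, 0.0861]
orientation: [[-0.968, -0.25, 0.0], [-0.25, 0.968, 0.003], [-0.001, 0.003, -1.0]]
contact_force: [-0.3, -1.0, -0.4]
opening: 0.0518
grasp_force: 52.2
```

Run:
```python
from h import *
g=look('w21',view=True);st=env.get_state();o=st['orientation'];zb=st['position'][2]-.0736
gr=cv2.GaussianBlur(cv2.cvtColor(g['pixels'],cv2.COLOR_BGR2GRAY),(3,3),0).astype(int)
for c in(225,245,265,285,300): print(c,gr[215:250,c].tolist())
# nearest felt gap: book's near edge vs felt edge; print blue columns
P=onz(g,(256,240),zb+.0165);print('near top edge mid',P,'want',np.array([.6055,.2979])-.039*np.array([.9578,.2874]))
```

```text
pos [0.5777 0.2891 0.0861] yaw -165.54 zax [ 0.     0.003 -1.   ] t 28.08 F [-0.3 -1.  -0.4] open 0.0518 j [ 0.46  0.43 -0.13  1.01  0.    0.21]
225 [168, 168, 169, 166, 142, 103, 81, 78, 79, 81, 87, 91, 92, 94, 96, 97, 98, 99, 99, 98, 97, 96, 99, 106, 117, 126, 133, 134, 134, 136, 137, 136, 136, 136, 137]
245 [171, 163, 144, 120, 100, 88, 84, 84, 83, 79, 77, 81, 87, 91, 93, 95, 96, 97, 96, 95, 95, 95, 96, 100, 108, 121, 129, 128, 127, 128, 129, 130, 130, 131, 131]
265 [92, 96, 97, 91, 81, 76, 76, 77, 78, 77, 76, 77, 82, 88, 91, 93, 95, 96, 95, 94, 94, 94, 94, 95, 102, 112, 123, 129, 131, 130, 131, 132, 132, 133, 132]
285 [93, 92, 86, 76, 72, 73, 77, 79, 77, 76, 77, 77, 78, 83, 87, 89, 91, 93, 93, 93, 93, 93, 92, 92, 94, 103, 120, 133, 136, 136, 136, 137, 137, 136, 134]
300 [88, 80, 71, 70, 72, 73, 74, 73, 71, 70, 72, 74, 72, 73, 80, 87, 90, 91, 92, 92, 92, 92, 91, 90, 92, 98, 112, 128, 134, 130, 125, 120, 114, 109, 104]
near top edge mid [0.5692 0.2881 0.0294] want [0.5681 0.2867]
```

>>> drive_tool(plan=[{"dx": -0.1, "dy": -0.1, "dz": -0.2, "wx": 0, "wy": 0, "wz": 0, "grip": 4.5}, {"dx": -0.1, "dy": -0.1, "dz": -0.4, "wx": 0, "wy": 0, "wz": 0, "grip": 4.5}, {"dx": -0.1, "dy": -0.1, "dz": -0.6, "wx": 0, "wy": 0, "wz": 0, "grip": 4.5}, {"dx": -0.1, "dy": -0.1, "dz": -0.75, "wx": 0, "wy": 0, "wz": 0, "grip": 4.5}, {"dx": -0.1, "dy": -0.1, "dz": -0.75, "wx": 0, "wy": 0, "wz": 0, "grip": 4.5}])

```text
time: 28.55
position: [0.5769, 0.2885, 0.0796]
orientation: [[-0.968, -0.25, 0.001], [-0.25, 0.968, 0.003], [-0.002, 0.003, -1.0]]
contact_force: [-3.0, -2.1, 11.7]
opening: 0.0515
grasp_force: 53.4
```

>>> drive_tool(plan=[{"dx": 0, "dy": 0, "dz": 0.1, "wx": 0, "wy": 0, "wz": 0, "grip": 6.2}, {"dx": 0, "dy": 0, "dz": 0.1, "wx": 0, "wy": 0, "wz": 0, "grip": 6.2}, {"dx": 0, "dy": 0, "dz": 0.1, "wx": 0, "wy": 0, "wz": 0, "grip": 6.2}, {"dx": 0, "dy": 0, "dz": 0.5, "wx": 0, "wy": 0, "wz": 0, "grip": 6.2}, {"dx": 0, "dy": 0, "dz": 3, "wx": 0, "wy": 0, "wz": 0, "grip": 6.2}, {"dx": 0, "dy": 0, "dz": 7, "wx": 0, "wy": 0, "wz": 0, "grip": 7}, {"dx": 0, "dy": 0, "dz": 10, "wx": 0, "wy": 0, "wz": 0, "grip": 8}, {"dx": -2, "dy": 0, "dz": 13, "wx": 0, "wy": 0, "wz": 0, "grip": 8}, {"dx": -2, "dy": 0, "dz": 13, "wx": 0, "wy": 0, "wz": 0, "grip": 8}, {"dx": -2, "dy": 0, "dz": 13, "wx": 0, "wy": 0, "wz": 0, "grip": 8}])

```text
time: 29.38
position: [0.5569, 0.2889, 0.21]
orientation: [[-0.968, -0.251, 0.003], [-0.251, 0.968, 0.004], [-0.004, 0.003, -1.0]]
contact_force: [0.3, -0.3, -0.8]
opening: 0.0801
grasp_force: 0.0
```

Run:
```python
from h import *
g=look('w22',view=True);im=g['pixels']
h=cv2.cvtColor(im,cv2.COLOR_BGR2HSV)
q=np.array([proj(g,(*(np.array([.6055,.2979])+a*np.array([.958,.287])+b*np.array([-.287,.958])),.0225)) for a,b in((-.043,-.031),(.043,-.031),(.043,.031),(-.043,.031))]);print(q)
roi=np.zeros(im.shape[:2],np.uint8);cv2.fillConvexPoly(roi,q.round().astype(np.int32),1)
m=roi.astype(bool)&~bluemask(im)
x=h[m];print(np.percentile(x,[5,25,50,75,95],axis=0))
for v in(90,120,150): book(g,roi.astype(bool)&(h[...,0]<40)&(h[...,1]<100)&(h[...,2]>v),.0225,'c laid, want .6055 .2979 16.7')
book(g,pinkmask(im),.0225,'d')
```

```text
pos [0.5569 0.2889 0.21  ] yaw -165.46 zax [ 0.003  0.004 -1.   ] t 29.38 F [ 0.3 -0.3 -0.8] open 0.0801 j [0.48 0.33 0.01 1.25 0.   0.22]
[[210.4417 191.9962]
 [217.6443 284.4822]
 [286.9636 282.0499]
 [285.6824 189.2267]]
[[ 14.   18.   98. ]
 [ 20.   50.  149. ]
 [ 24.   78.  176.5]
 [ 27.   94.  250. ]
 [ 34.  121.  254. ]]
c laid, want .6055 .2979 16.7 centre [0.6049 0.2965] size [84.4326 62.0643] long yaw 15.88285 px [210 191] [285 281]
c laid, want .6055 .2979 16.7 centre [0.6048 0.2968] size [85.2101 61.384 ] long yaw 16.937395 px [210 191] [285 281]
c laid, want .6055 .2979 16.7 centre [0.6052 0.2966] size [83.8383 62.0643] long yaw 15.882868 px [210 192] [285 281]
d centre [0.5404 0.2647] size [54.646  77.7259] long yaw 106.876785 px [179 120] [279 189]
```

>>> drive_tool(plan=[{"dx": -2, "dy": -3.5, "dz": 0, "wx": 0, "wy": 0, "wz": -0.12, "grip": 8}, {"dx": -4, "dy": -7, "dz": 0, "wx": 0, "wy": 0, "wz": -0.24, "grip": 8}, {"dx": -6, "dy": -10.5, "dz": 0, "wx": 0, "wy": 0, "wz": -0.36, "grip": 8}, {"dx": -8, "dy": -14, "dz": 0, "wx": 0, "wy": 0, "wz": -0.48, "grip": 8}, {"dx": -9.5, "dy": -17.5, "dz": 0, "wx": 0, "wy": 0, "wz": -0.6, "grip": 8}, {"dx": -9.5, "dy": -21.5, "dz": 0, "wx": 0, "wy": 0, "wz": -0.72, "grip": 8}, {"dx": -8, "dy": -25, "dz": 0, "wx": 0, "wy": 0, "wz": -0.84, "grip": 8}, {"dx": -6.5, "dy": -28.5, "dz": 0, "wx": 0, "wy": 0, "wz": -0.96, "grip": 8}, {"dx": -5, "dy": -32, "dz": 0, "wx": 0, "wy": 0, "wz": -1.08, "grip": 8}, {"dx": -3, "dy": -35.5, "dz": 0, "wx": 0, "wy": 0, "wz": -1.2, "grip": 8}, {"dx": -1, "dy": -39, "dz": 0, "wx": 0, "wy": 0, "wz": -1.32, "grip": 8}, {"dx": 0.5, "dy": -42, "dz": 0, "wx": 0, "wy": 0, "wz": -1.44, "grip": 8}])

```text
time: 30.43
position: [0.5621, -0.1342, 0.2052]
orientation: [[-0.368, 0.93, -0.0], [0.93, 0.368, 0.001], [0.001, 0.0, -1.0]]
contact_force: [1.1, 1.5, 0.4]
opening: 0.08
grasp_force: 0.0
```

>>> drive_tool(plan=[{"dx": 1, "dy": -2.2, "dz": 0, "wx": 0, "wy": 0, "wz": -0.1, "grip": 8}, {"dx": 1, "dy": -2.2, "dz": 0, "wx": 0, "wy": 0, "wz": -0.1, "grip": 8}, {"dx": 1, "dy": -2.2, "dz": 0, "wx": 0, "wy": 0, "wz": -0.1, "grip": 8}, {"dx": 1, "dy": -2.2, "dz": 0, "wx": 0, "wy": 0, "wz": -0.1, "grip": 8}])

```text
time: 30.77
position: [0.5708, -0.1533, 0.2058]
orientation: [[-0.281, 0.96, -0.001], [0.96, 0.281, 0.002], [0.002, -0.0, -1.0]]
contact_force: [0.3, -0.5, -0.4]
opening: 0.0802
grasp_force: 0.0
```

Run:
```python
from h import *
g=look('w23',view=True)
for v in(140,165): book(g,palemask(g['pixels'],v=v,roi=(170,90,345,290)),.0215,'a')
t=cam('top')
```

```text
pos [ 0.5708 -0.1533  0.2058] yaw 106.32 zax [-0.001  0.002 -1.   ] t 30.77 F [ 0.3 -0.5 -0.4] open 0.0802 j [-0.26  0.27 -0.08  1.22  0.    1.02]
a centre [ 0.5755 -0.1556] size [54.1089 79.2997] long yaw 103.05994 px [226 143] [295 239]
a centre [ 0.5756 -0.1561] size [54.1089 78.3857] long yaw 103.05989 px [226 144] [294 239]
```

>>> drive_tool(plan=[{"dx": 1.1, "dy": -3.0, "dz": -4, "wx": 0, "wy": 0, "wz": -0.058, "grip": 8}, {"dx": 1.1, "dy": -3.0, "dz": -8, "wx": 0, "wy": 0, "wz": -0.058, "grip": 8}, {"dx": 1.1, "dy": -3.0, "dz": -11.5, "wx": 0, "wy": 0, "wz": -0.058, "grip": 8}, {"dx": 1.1, "dy": -3.0, "dz": -12.9, "wx": 0, "wy": 0, "wz": -0.058, "grip": 8}, {"dx": 1.1, "dy": -3.0, "dz": -12.9, "wx": 0, "wy": 0, "wz": -0.058, "grip": 8}, {"dx": 1.1, "dy": -3.0, "dz": -12.9, "wx": 0, "wy": 0, "wz": -0.058, "grip": 4.5}, {"dx": 1.1, "dy": -3.0, "dz": -12.9, "wx": 0, "wy": 0, "wz": -0.058, "grip": 4.5}, {"dx": 1.1, "dy": -3.0, "dz": -12.9, "wx": 0, "wy": 0, "wz": -0.058, "grip": 4.5}, {"dx": 1.1, "dy": -3.0, "dz": -12.9, "wx": 0, "wy": 0, "wz": -0.058, "grip": 4.5}, {"dx": 1.1, "dy": -3.0, "dz": -12.9, "wx": 0, "wy": 0, "wz": -0.058, "grip": 4.5}, {"dx": 1.1, "dy": -3.0, "dz": -12.9, "wx": 0, "wy": 0, "wz": -0.058, "grip": 4.5}, {"dx": 1.1, "dy": -3.0, "dz": -12.9, "wx": 0, "wy": 0, "wz": -0.058, "grip": 4.5}], squeeze=50)

```text
time: 31.87
position: [0.5841, -0.1837, 0.0813]
orientation: [[-0.225, 0.974, 0.007], [0.974, 0.225, -0.0], [-0.002, 0.007, -1.0]]
contact_force: [0.6, 1.9, 6.7]
opening: 0.0512
grasp_force: 52.6
```

>>> drive_tool(plan=[{"dx": 0, "dy": 0, "dz": 1, "wx": 0, "wy": 0, "wz": 0, "grip": 4.5}, {"dx": 0, "dy": 0, "dz": 4, "wx": 0, "wy": 0, "wz": 0, "grip": 4.5}, {"dx": -2, "dy": 1, "dz": 8, "wx": 0, "wy": 0, "wz": 0.12, "grip": 4.5}, {"dx": -4, "dy": 3, "dz": 11, "wx": 0, "wy": 0, "wz": 0.24, "grip": 4.5}, {"dx": -6, "dy": 6, "dz": 13, "wx": 0, "wy": 0, "wz": 0.36, "grip": 4.5}, {"dx": -8, "dy": 9.5, "dz": 14, "wx": 0, "wy": 0, "wz": 0.48, "grip": 4.5}, {"dx": -9.5, "dy": 13, "dz": 14, "wx": 0, "wy": 0, "wz": 0.6, "grip": 4.5}, {"dx": -11, "dy": 16.5, "dz": 14, "wx": 0, "wy": 0, "wz": 0.72, "grip": 4.5}, {"dx": -12, "dy": 20, "dz": 14, "wx": 0, "wy": 0, "wz": 0.84, "grip": 4.5}, {"dx": -12.5, "dy": 24, "dz": 14, "wx": 0, "wy": 0, "wz": 0.96, "grip": 4.5}, {"dx": -12.5, "dy": 28, "dz": 14, "wx": 0, "wy": 0, "wz": 1.08, "grip": 4.5}, {"dx": -11, "dy": 31, "dz": 14, "wx": 0, "wy": 0, "wz": 1.2, "grip": 4.5}])

```text
time: 32.87
position: [0.4703, 0.1287, 0.2205]
orientation: [[-0.991, 0.137, 0.002], [0.137, 0.991, 0.003], [-0.001, 0.004, -1.0]]
contact_force: [1.8, -0.8, -0.3]
opening: 0.0514
grasp_force: 52.2
```

>>> drive_tool(plan=[{"dx": 2.5, "dy": 2.5, "dz": 0, "wx": 0, "wy": 0, "wz": 0.12, "grip": 4.5}, {"dx": 5, "dy": 5, "dz": -1, "wx": 0, "wy": 0, "wz": 0.24, "grip": 4.5}, {"dx": 8, "dy": 7, "dz": -3, "wx": 0, "wy": 0, "wz": 0.36, "grip": 4.5}, {"dx": 11, "dy": 8, "dz": -5, "wx": 0, "wy": 0, "wz": 0.4, "grip": 4.5}, {"dx": 12.4, "dy": 8.1, "dz": -5, "wx": 0, "wy": 0, "wz": 0.4, "grip": 4.5}, {"dx": 12.4, "dy": 8.1, "dz": -5, "wx": 0, "wy": 0, "wz": 0.4, "grip": 4.5}, {"dx": 12.4, "dy": 8.1, "dz": -5, "wx": 0, "wy": 0, "wz": 0.4, "grip": 4.5}])

```text
time: 33.45
position: [0.5967, 0.2075, 0.1687]
orientation: [[-0.968, -0.252, -0.001], [-0.252, 0.968, 0.002], [0.001, 0.002, -1.0]]
contact_force: [0.1, -0.5, -0.3]
opening: 0.0517
grasp_force: 52.3
```

Run:
```python
from h import *
g=look('w24',view=True);im=g['pixels']
h=cv2.cvtColor(im,cv2.COLOR_BGR2HSV)
for r in range(70,290,20): print(r,[h[r,c].tolist() for c in range(170,350,20)])
for v in(120,150): held(g,.0763,v,roi=(175,90,345,285))
print('want .5725 .1993 16.7')
```

```text
pos [0.5967 0.2075 0.1687] yaw -165.39 zax [-0.001  0.002 -1.   ] t 33.45 F [ 0.1 -0.5 -0.3] open 0.0517 j [ 0.33  0.36 -0.04  1.17  0.    0.08]
70 [[23, 62, 239], [24, 63, 240], [14, 97, 221], [13, 98, 215], [16, 88, 223], [24, 67, 240], [24, 61, 242], [14, 94, 222], [13, 101, 116]]
90 [[15, 142, 226], [15, 142, 216], [15, 137, 233], [15, 144, 229], [15, 140, 230], [15, 140, 230], [16, 140, 235], [15, 141, 230], [14, 136, 118]]
110 [[15, 140, 227], [27, 70, 251], [27, 71, 251], [25, 83, 247], [25, 86, 244], [25, 80, 248], [26, 69, 250], [25, 81, 245], [23, 72, 162]]
130 [[15, 141, 226], [25, 74, 250], [18, 96, 201], [26, 77, 249], [24, 86, 244], [25, 80, 246], [25, 74, 248], [27, 72, 250], [25, 108, 104]]
150 [[14, 143, 224], [28, 66, 251], [25, 88, 231], [26, 67, 251], [14, 119, 235], [26, 74, 249], [29, 31, 251], [19, 102, 107], [25, 110, 97]]
170 [[15, 124, 220], [25, 76, 249], [27, 69, 251], [26, 74, 248], [26, 72, 251], [26, 69, 251], [26, 75, 249], [22, 95, 145], [6, 117, 111]]
190 [[25, 57, 244], [27, 68, 252], [14, 104, 203], [26, 77, 249], [26, 75, 249], [13, 116, 236], [27, 66, 251], [21, 95, 142], [25, 38, 81]]
210 [[14, 94, 219], [14, 147, 221], [26, 73, 250], [22, 90, 222], [14, 112, 176], [15, 114, 96], [23, 96, 144], [22, 97, 142], [34, 22, 81]]
230 [[14, 91, 222], [17, 92, 100], [25, 81, 247], [26, 73, 251], [22, 92, 152], [22, 90, 147], [22, 92, 153], [21, 93, 140], [23, 72, 95]]
250 [[13, 67, 53], [17, 91, 53], [22, 81, 91], [21, 91, 137], [22, 93, 143], [24, 93, 142], [24, 89, 135], [22, 90, 144], [24, 29, 87]]
270 [[24, 25, 51], [6, 64, 40], [21, 101, 141], [20, 97, 124], [22, 96, 136], [23, 97, 140], [23, 91, 138], [22, 96, 136], [17, 107, 38]]
held z 0.110 centre [0.57   0.2019] size [83.9421 67.5327] long yaw 10.867964 px [175  94] [344 284]
held z 0.110 centre [0.561  0.1971] size [67.569 60.147] long yaw 6.300062 px [175  94] [337 249]
want .5725 .1993 16.7
```

```bash
cat >> h.py <<'E'
def cream(g,off,rows=range(125,200,5),cols=range(215,305,5)):
    st=env.get_state();o=st['orientation'];p0=st['position'];zt=p0[2]-off+.0165
    h=cv2.cvtColor(cv2.GaussianBlur(g['pixels'],(3,3),0),cv2.COLOR_BGR2HSV).astype(int)
    m=((h[...,0]>=17)&(h[...,0]<=31)&(h[...,1]>=45)&(h[...,2]>90)).astype(np.uint8)
    m[:85]=0;m=cv2.morphologyEx(m,cv2.MORPH_CLOSE,np.ones((13,13)))
    T=lambda c,r:((onz(g,(c,r),zt)-p0)@o)*1000
    L=[];R=[];N=[]
    for r in rows:
        c=256
        while m[r,c]:c-=1
        L.append(T(c+.5,r));c=256
        while m[r,c]:c+=1
        R.append(T(c-.5,r))
    for c in cols:
        r=160
        while m[r,c]:r-=1
        N.append(T(c,r+.5))
    L,R,N=map(np.array,(L,R,N))
    f=lambda A,i,j:(np.degrees(np.polyfit(A[:,i],A[:,j],1)[0]),np.median(A[:,j]),np.std(A[:,j]))
    print('L side slope,y',f(L,0,1),'R',f(R,0,1),'near slope,x',f(N,1,0),'x at rows',L[0,0],L[-1,0])
E
python3 - <<'E'
from h import *
g=pickle.load(open('w24.pkl','rb'));cream(g,.0763)
E
```

```text
L side slope,y (np.float64(17.833684462676583), np.float64(-27.541988058207213), np.float64(4.039981007207335)) R (np.float64(7.460747096860825), np.float64(31.97265739183669), np.float64(5.360117979965978)) near slope,x (np.float64(1.0602100730748076), np.float64(66.31658521953031), np.float64(0.3534076870197445)) x at rows 55.74121217414321 27.182082006230246
```

Run:
```python
from h import *
g=pickle.load(open('w24.pkl','rb'));im=g['pixels']
h=cv2.cvtColor(cv2.GaussianBlur(im,(3,3),0),cv2.COLOR_BGR2HSV).astype(int)
for c in(215,240,275,300): print(c,[f'{a}/{b}/{v}' for a,b,v in h[84:114:2,c]])
for r in(125,150,175,195): print(r,'L',[f'{a}/{b}/{v}' for a,b,v in h[r,176:204:2]],'R',[f'{a}/{b}/{v}' for a,b,v in h[r,312:344:2]])
```

```text
215 ['14/96/217', '14/123/201', '15/140/233', '15/140/232', '15/140/231', '15/140/229', '14/140/179', '15/69/137', '23/50/182', '25/81/247', '26/77/250', '26/77/250', '26/75/251', '26/73/251', '26/73/251']
240 ['14/103/205', '15/138/220', '15/140/232', '15/140/230', '15/140/229', '15/140/216', '16/127/131', '17/59/122', '22/70/203', '24/95/240', '24/92/240', '24/90/241', '24/90/242', '24/86/243', '25/86/244']
275 ['16/122/222', '15/139/230', '15/139/229', '15/140/228', '15/140/223', '15/132/155', '17/67/125', '20/38/163', '23/86/229', '25/86/245', '25/83/245', '25/82/246', '25/83/246', '25/82/246', '25/81/247']
300 ['15/107/205', '15/141/217', '16/139/235', '15/139/233', '15/141/228', '14/118/209', '19/36/156', '22/70/171', '24/87/240', '24/85/244', '25/83/244', '25/81/245', '25/80/246', '25/79/246', '26/77/246']
125 L ['14/141/226', '15/140/226', '15/142/227', '16/127/197', '25/82/246', '26/78/250', '26/77/250', '26/74/250', '26/76/249', '26/76/249', '26/76/248', '25/79/245', '24/85/237', '23/87/225'] R ['26/75/249', '26/76/248', '25/81/240', '16/109/201', '13/119/163', '14/112/161'
[... 645 characters left out ...]
240', '26/77/249', '26/76/249', '26/74/250', '26/74/250', '26/71/250', '26/72/250', '26/74/249'] R ['21/99/144', '21/99/142', '21/95/139', '20/88/110', '21/79/122', '22/77/143', '23/76/154', '24/70/157', '24/58/159', '23/44/158', '23/51/140', '25/92/100', '26/110/93', '26/109/94', '25/109/94', '15/111/94']
195 L ['24/60/243', '24/58/246', '24/60/243', '23/60/243', '23/65/237', '16/117/196', '14/145/201', '23/85/239', '28/64/251', '28/64/251', '28/63/251', '28/65/251', '25/78/246', '22/93/224'] R ['22/97/140', '22/97/139', '23/89/134', '25/48/100', '25/30/92', '21/37/90', '21/39/84', '23/41/80', '23/36/85', '23/37/82', '30/6/79', '22/76/97', '22/83/101', '21/81/116', '21/82/133', '22/82/134']
```

Run:
```python
from h import *
g=pickle.load(open('w24.pkl','rb'));st=env.get_state();o=st['orientation'];p0=st['position'];zt=p0[2]-.0763+.0165
T=lambda l:np.array([((onz(g,q,zt)-p0)@o)*1000 for q in l])
L=T([(183,125),(185.5,150),(187.5,175),(189.5,195)]);R=T([(317.5,125),(318,150),(317.3,175),(317,195)]);N=T([(215,100.5),(240,100.5),(275,100),(300,99.5)])
print(L[:,:2],R[:,:2],N[:,:2])
C=T([(250.5,150)]);print('world mid',onz(g,(250.5,150),zt))
```

```text
[[ 55.7413 -27.5636]
 [ 45.9104 -27.1421]
 [ 35.6746 -26.9073]
 [ 27.1773 -26.5463]] [[55.7532 25.2233]
 [45.9104 25.9101]
 [35.6622 26.1342]
 [27.1547 26.4284]] [[ 65.0112 -14.7095]
 [ 65.0154  -5.0882]
 [ 65.2068   8.386 ]
 [ 65.3966  18.0072]]
world mid [0.5521 0.1948 0.1095]
```

>>> drive_tool(plan=[{"dx": 0.1, "dy": -0.15, "dz": -2, "wx": 0, "wy": 0, "wz": 0, "grip": 4.5}, {"dx": 0.1, "dy": -0.15, "dz": -4, "wx": 0, "wy": 0, "wz": 0, "grip": 4.5}, {"dx": 0.1, "dy": -0.15, "dz": -6, "wx": 0, "wy": 0, "wz": 0, "grip": 4.5}, {"dx": 0.1, "dy": -0.15, "dz": -7.3, "wx": 0, "wy": 0, "wz": 0, "grip": 4.5}, {"dx": 0.1, "dy": -0.15, "dz": -7.8, "wx": 0, "wy": 0, "wz": 0, "grip": 4.5}, {"dx": 0.1, "dy": -0.15, "dz": -8.1, "wx": 0, "wy": 0, "wz": 0, "grip": 4.5}, {"dx": 0.1, "dy": -0.15, "dz": -8.1, "wx": 0, "wy": 0, "wz": 0, "grip": 4.5}])

```text
time: 34.08
position: [0.5973, 0.2057, 0.0884]
orientation: [[-0.968, -0.252, 0.0], [-0.252, 0.968, 0.003], [-0.001, 0.003, -1.0]]
contact_force: [0.3, 0.2, -0.1]
opening: 0.0516
grasp_force: 52.2
```

Run:
```python
from h import *
g=look('w25',view=True);st=env.get_state();o=st['orientation'];p=st['position']
print('book centre',p+o[:,0]*.0261,'want .5725 .1993')
```

```text
pos [0.5973 0.2057 0.0884] yaw -165.39 zax [ 0.     0.003 -1.   ] t 34.08 F [ 0.3  0.2 -0.1] open 0.0516 j [ 0.33  0.4  -0.16  1.01  0.    0.08]
book centre [0.5724 0.1993 0.0888] want .5725 .1993
```

>>> drive_tool(plan=[{"dx": 0, "dy": 0, "dz": -0.2, "wx": 0, "wy": 0, "wz": 0, "grip": 4.5}, {"dx": 0, "dy": 0, "dz": -0.4, "wx": 0, "wy": 0, "wz": 0, "grip": 4.5}, {"dx": 0, "dy": 0, "dz": -0.6, "wx": 0, "wy": 0, "wz": 0, "grip": 4.5}, {"dx": 0, "dy": 0, "dz": -0.75, "wx": 0, "wy": 0, "wz": 0, "grip": 4.5}, {"dx": 0, "dy": 0, "dz": -0.75, "wx": 0, "wy": 0, "wz": 0, "grip": 4.5}])

```text
time: 34.55
position: [0.598, 0.206, 0.0823]
orientation: [[-0.968, -0.252, 0.001], [-0.252, 0.968, 0.003], [-0.002, 0.003, -1.0]]
contact_force: [-4.2, -2.2, 13.8]
opening: 0.052
grasp_force: 53.6
```

>>> drive_tool(plan=[{"dx": 0, "dy": 0, "dz": 0.1, "wx": 0, "wy": 0, "wz": 0, "grip": 6.2}, {"dx": 0, "dy": 0, "dz": 0.1, "wx": 0, "wy": 0, "wz": 0, "grip": 6.2}, {"dx": 0, "dy": 0, "dz": 0.1, "wx": 0, "wy": 0, "wz": 0, "grip": 6.2}, {"dx": 0, "dy": 0, "dz": 0.5, "wx": 0, "wy": 0, "wz": 0, "grip": 6.2}, {"dx": 0, "dy": 0, "dz": 3, "wx": 0, "wy": 0, "wz": 0, "grip": 6.2}, {"dx": 0, "dy": 0, "dz": 7, "wx": 0, "wy": 0, "wz": 0, "grip": 7}, {"dx": -2, "dy": 1, "dz": 10, "wx": 0, "wy": 0, "wz": 0, "grip": 8}, {"dx": -5, "dy": 2, "dz": 13, "wx": 0, "wy": 0, "wz": 0, "grip": 8}, {"dx": -7, "dy": 3, "dz": 14, "wx": 0, "wy": 0, "wz": 0, "grip": 8}, {"dx": -7, "dy": 3, "dz": 14, "wx": 0, "wy": 0, "wz": 0, "grip": 8}, {"dx": -7, "dy": 3, "dz": 14, "wx": 0, "wy": 0, "wz": 0, "grip": 8}])

```text
time: 35.47
position: [0.5273, 0.2365, 0.2212]
orientation: [[-0.967, -0.254, 0.002], [-0.254, 0.967, 0.003], [-0.002, 0.003, -1.0]]
contact_force: [-0.6, -0.1, -0.8]
opening: 0.0799
grasp_force: 0.0
```

Run:
```python
from h import *
g=look('w26',view=False);im=g['pixels'].copy();
B=np.array([.589,.2486]);X=np.array([.9578,.2874]);Y=np.array([-.2874,.9578])
for cx,cy,l in((-30,-42.5,0),(30,42.5,0),(-42.5,30,1)):
    a,b=(39,26.5) if not l else (26.5,39)
    q=np.array([proj(g,(*(B+X*(cx+i*a)/1000+Y*(cy+j*b)/1000),.0225)) for i,j in((-1,-1),(1,-1),(1,1),(-1,1))])
    print(q.round(0).tolist())
x0,y0=150,150
c=cv2.resize(im[60:384,110:420],None,fx=1.8,fy=1.8,interpolation=cv2.INTER_CUBIC);print(c.shape)
cv2.imwrite('pics/w26.png',c)
```

```text
pos [0.5273 0.2365 0.2212] yaw -165.29 zax [ 0.002  0.003 -1.   ] t 35.47 F [-0.6 -0.1 -0.8] open 0.0799 j [ 0.42  0.23 -0.09  1.24  0.    0.16]
[[166.0, 176.0], [175.0, 259.0], [233.0, 258.0], [228.0, 174.0]]
[[268.0, 238.0], [270.0, 313.0], [325.0, 312.0], [327.0, 236.0]]
[[236.0, 174.0], [239.0, 232.0], [327.0, 229.0], [328.0, 170.0]]
(583, 558, 3)
```

View pics/w26.png

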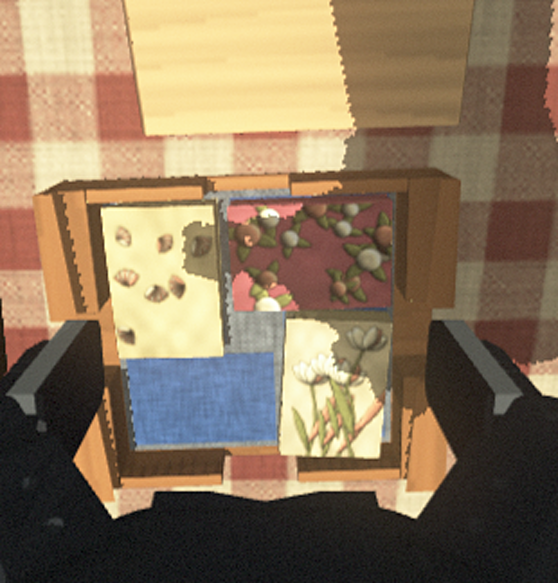

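The picture shows cream and pink squarely placed, but the blossom book's far end at (330,456) is about 4 mm too far left, i.e. turned some 3°. I'll regrip it and turn it.

>>> drive_tool(plan=[{"dx": 2.5, "dy": 2.6, "dz": -2, "wx": 0, "wy": 0, "wz": -0.024, "grip": 6.3}, {"dx": 5.15, "dy": 5.3, "dz": -5, "wx": 0, "wy": 0, "wz": -0.024, "grip": 6.3}, {"dx": 5.15, "dy": 5.3, "dz": -8, "wx": 0, "wy": 0, "wz": -0.024, "grip": 6.3}, {"dx": 5.15, "dy": 5.3, "dz": -8, "wx": 0, "wy": 0, "wz": -0.024, "grip": 6.3}, {"dx": 5.15, "dy": 5.3, "dz": -8, "wx": 0, "wy": 0, "wz": -0.024, "grip": 6.3}])

```text
time: 35.93
position: [0.5781, 0.2877, 0.136]
orientation: [[-0.974, -0.228, -0.008], [-0.228, 0.974, -0.001], [0.008, 0.0, -1.0]]
contact_force: [-0.7, 0.0, 0.8]
opening: 0.063
grasp_force: 0.0
```

Run:
```python
from h import *
g=look('w27',view=False)
print('want .5788 .2894 yaw -166.7')
```

```text
pos [0.5781 0.2877 0.136 ] yaw -166.79 zax [-0.008 -0.001 -1.   ] t 35.93 F [-0.7  0.   0.8] open 0.063 j [ 0.46  0.4  -0.05  1.13  0.    0.23]
want .5788 .2894 yaw -166.7
```

>>> drive_tool(plan=[{"dx": 0.05, "dy": 0.15, "dz": -2, "wx": 0, "wy": 0, "wz": 0, "grip": 6.3}, {"dx": 0.05, "dy": 0.15, "dz": -4, "wx": 0, "wy": 0, "wz": 0, "grip": 6.3}, {"dx": 0.05, "dy": 0.15, "dz": -5.5, "wx": 0, "wy": 0, "wz": 0, "grip": 6.3}, {"dx": 0.05, "dy": 0.15, "dz": -5.5, "wx": 0, "wy": 0, "wz": 0, "grip": 6.3}, {"dx": 0.05, "dy": 0.15, "dz": -5.5, "wx": 0, "wy": 0, "wz": 0, "grip": 4.5}, {"dx": 0.05, "dy": 0.15, "dz": -5.5, "wx": 0, "wy": 0, "wz": 0, "grip": 4.5}, {"dx": 0.05, "dy": 0.15, "dz": -5.5, "wx": 0, "wy": 0, "wz": 0, "grip": 4.5}, {"dx": 0.05, "dy": 0.15, "dz": -5.5, "wx": 0, "wy": 0, "wz": 0, "grip": 4.5}, {"dx": 0.05, "dy": 0.15, "dz": -5.5, "wx": 0, "wy": 0, "wz": 0, "grip": 4.5}], squeeze=40)

```text
time: 36.73
position: [0.5804, 0.2906, 0.0867]
orientation: [[-0.973, -0.229, 0.002], [-0.229, 0.973, 0.003], [-0.003, 0.003, -1.0]]
contact_force: [-0.2, -0.7, 6.0]
opening: 0.0519
grasp_force: 42.3
```

>>> drive_tool(plan=[{"dx": 0, "dy": 0, "dz": 0.3, "wx": 0, "wy": 0, "wz": 0, "grip": 4.5}, {"dx": 0, "dy": 0.05, "dz": 0.4, "wx": 0, "wy": 0, "wz": 0.03, "grip": 4.5}, {"dx": 0, "dy": 0.05, "dz": 0.4, "wx": 0, "wy": 0, "wz": 0.059, "grip": 4.5}, {"dx": 0, "dy": 0.05, "dz": 0.2, "wx": 0, "wy": 0, "wz": 0.059, "grip": 4.5}, {"dx": 0, "dy": 0.05, "dz": -0.1, "wx": 0, "wy": 0, "wz": 0.059, "grip": 4.5}, {"dx": 0, "dy": 0.05, "dz": -0.1, "wx": 0, "wy": 0, "wz": 0.059, "grip": 4.5}])

```text
time: 37.23
position: [0.5797, 0.2911, 0.0866]
orientation: [[-0.958, -0.285, 0.001], [-0.285, 0.958, 0.003], [-0.002, 0.003, -1.0]]
contact_force: [-5.5, -3.0, 15.8]
opening: 0.0512
grasp_force: 43.3
```

>>> drive_tool(plan=[{"dx": 0, "dy": 0, "dz": 0.3, "wx": 0, "wy": 0, "wz": 0, "grip": 4.5}, {"dx": -0.08, "dy": -0.1, "dz": 0.3, "wx": 0, "wy": 0, "wz": 0, "grip": 4.5}, {"dx": -0.08, "dy": -0.1, "dz": 0.05, "wx": 0, "wy": 0, "wz": 0, "grip": 4.5}, {"dx": -0.08, "dy": -0.1, "dz": 0.05, "wx": 0, "wy": 0, "wz": 0, "grip": 6.3}, {"dx": -0.08, "dy": -0.1, "dz": 0.05, "wx": 0, "wy": 0, "wz": 0, "grip": 6.3}, {"dx": -0.08, "dy": -0.1, "dz": 0.05, "wx": 0, "wy": 0, "wz": 0, "grip": 6.3}, {"dx": -0.08, "dy": -0.1, "dz": 2, "wx": 0, "wy": 0, "wz": 0, "grip": 6.3}, {"dx": -0.08, "dy": -0.1, "dz": 6, "wx": 0, "wy": 0, "wz": 0, "grip": 6.3}, {"dx": -2, "dy": -1, "dz": 10, "wx": 0, "wy": 0, "wz": 0, "grip": 8}, {"dx": -5, "dy": -3, "dz": 13, "wx": 0, "wy": 0, "wz": 0, "grip": 8}, {"dx": -5.2, "dy": -5.4, "dz": 13.4, "wx": 0, "wy": 0, "wz": 0, "grip": 8}, {"dx": -5.2, "dy": -5.4, "dz": 13.4, "wx": 0, "wy": 0, "wz": 0, "grip": 8}])

```text
time: 38.23
position: [0.5269, 0.2346, 0.2216]
orientation: [[-0.959, -0.285, 0.003], [-0.285, 0.959, 0.003], [-0.004, 0.002, -1.0]]
contact_force: [0.7, -0.2, -0.3]
opening: 0.0799
grasp_force: 0.0
```

```bash
cat >> h.py <<'E'
def rectpix(g):
    im=cv2.GaussianBlur(g['pixels'],(3,3),0);h=cv2.cvtColor(im,cv2.COLOR_BGR2HSV).astype(int)
    B=np.array([.589,.2486]);X=np.array([.9578,.2874]);Y=np.array([-.2874,.9578])
    # profiles across c's +y and -y side edges and ends: report position of strongest Lab step (mm, box frame, at z .0225)
    lab=cv2.cvtColor(im,cv2.COLOR_BGR2LAB).astype(np.float32)
    def step(p,q):
        t=np.linspace(0,1,61);P=np.array([proj(g,(*(B+X*(p[0]+(q[0]-p[0])*s)/1000+Y*(p[1]+(q[1]-p[1])*s)/1000),.0225)) for s in t]).astype(np.float32)
        v=cv2.remap(lab,P[:,:1],P[:,1:],1)[:,0];d=np.abs(v[4:]-v[:-4]).sum(1);i=np.argmax(d)+2
        return [round(float(p[k]+(q[k]-p[k])*t[i]),1) for k in(0,1)]
    for x in(-4,5,15,30,45,60): print('x',x,'-y edge',step((x,8),(x,24)),'+y edge',step((x,62),(x,76)))
    for y in(22,32,42,52,62): print('y',y,'-x edge',step((-16,y),(-2,y)),'+x edge',step((62,y),(76,y)))
E
python3 - <<'E'
from h import *
g=look('w28',view=False);rectpix(g);print('old');rectpix(pickle.load(open('w26.pkl','rb')))
E
```

```text
pos [0.5269 0.2346 0.2216] yaw -163.46 zax [ 0.003  0.003 -1.   ] t 38.23 F [ 0.7 -0.2 -0.3] open 0.0799 j [ 0.42  0.23 -0.09  1.24  0.    0.13]
x -4 -y edge [-4.0, 17.3] +y edge [-4.0, 62.5]
x 5 -y edge [5.0, 16.8] +y edge [5.0, 70.2]
x 15 -y edge [15.0, 16.8] +y edge [15.0, 69.9]
x 30 -y edge [30.0, 16.8] +y edge [30.0, 70.9]
x 45 -y edge [45.0, 16.0] +y edge [45.0, 69.7]
x 60 -y edge [60.0, 16.0] +y edge [60.0, 69.9]
y 22 -x edge [-9.5, 22.0] +x edge [69.7, 22.0]
y 32 -x edge [-8.5, 32.0] +x edge [69.7, 32.0]
y 42 -x edge [-4.6, 42.0] +x edge [69.7, 42.0]
y 52 -x edge [-8.3, 52.0] +x edge [69.7, 52.0]
y 62 -x edge [-8.3, 62.0] +x edge [69.7, 62.0]
old
x -4 -y edge [-4.0, 16.8] +y edge [-4.0, 69.7]
x 5 -y edge [5.0, 15.7] +y edge [5.0, 69.0]
x 15 -y edge [15.0, 15.2] +y edge [15.0, 68.3]
x 30 -y edge [30.0, 14.1] +y edge [30.0, 67.6]
x 45 -y edge [45.0, 12.8] +y edge [45.0, 66.2]
x 60 -y edge [60.0, 12.0] +y edge [60.0, 70.2]
y 22 -x edge [-10.4, 22.0] +x edge [68.3, 22.0]
y 32 -x edge [-9.0, 32.0] +x edge [69.7, 32.0]
y 42 -x edge [-3.6, 42.0] +x edge [70.2, 42.0]
y 52 -x edge [-8.3, 52.0] +x edge [70.4, 52.0]
y 62 -x edge [-15.1, 62.0] +x edge [72.0, 62.0]
```

>>> drive_tool(plan=[{"dx": -3, "dy": -1, "dz": 0, "wx": 0, "wy": 0, "wz": -0.12, "grip": 8}, {"dx": -6, "dy": -2, "dz": 0, "wx": 0, "wy": 0, "wz": -0.24, "grip": 8}, {"dx": -9, "dy": -3, "dz": 0, "wx": 0, "wy": 0, "wz": -0.36, "grip": 8}, {"dx": -11, "dy": -3.8, "dz": 0, "wx": 0, "wy": 0, "wz": -0.48, "grip": 8}, {"dx": -11, "dy": -3.8, "dz": 0, "wx": 0, "wy": 0, "wz": -0.6, "grip": 8}, {"dx": -11, "dy": -3.8, "dz": 0, "wx": 0, "wy": 0, "wz": -0.72, "grip": 8}, {"dx": -11, "dy": -3.8, "dz": 0, "wx": 0, "wy": 0, "wz": -0.84, "grip": 8}, {"dx": -11, "dy": -3.8, "dz": 0, "wx": 0, "wy": 0, "wz": -0.96, "grip": 8}, {"dx": -11, "dy": -3.8, "dz": 0, "wx": 0, "wy": 0, "wz": -1.08, "grip": 8}, {"dx": -11, "dy": -3.8, "dz": 0, "wx": 0, "wy": 0, "wz": -1.2, "grip": 8}, {"dx": -11, "dy": -3.8, "dz": 0, "wx": 0, "wy": 0, "wz": -1.32, "grip": 8}, {"dx": -11, "dy": -3.8, "dz": 0, "wx": 0, "wy": 0, "wz": -1.44, "grip": 8}])

```text
time: 39.28
position: [0.4177, 0.1993, 0.2165]
orientation: [[-0.403, 0.915, 0.0], [0.915, 0.403, 0.0], [0.0, 0.0, -1.0]]
contact_force: [0.5, 0.3, 0.0]
opening: 0.0799
grasp_force: 0.0
```

>>> drive_tool(plan=[{"dx": 0, "dy": 0, "dz": 0, "wx": 0, "wy": 0, "wz": -0.12, "grip": 8}, {"dx": 0, "dy": 0, "dz": 0, "wx": 0, "wy": 0, "wz": -0.125, "grip": 8}, {"dx": 0, "dy": 0, "dz": 0, "wx": 0, "wy": 0, "wz": -0.125, "grip": 8}])

```text
time: 39.53
position: [0.4176, 0.1992, 0.2168]
orientation: [[-0.295, 0.956, 0.001], [0.956, 0.295, 0.0], [-0.0, 0.001, -1.0]]
contact_force: [-0.0, -1.3, -0.3]
opening: 0.0802
grasp_force: 0.0
```

Run:
```python
from h import *
g=look('w29',view=False);im=g['pixels'];h=cv2.cvtColor(im,cv2.COLOR_BGR2HSV)
m=(h[...,0]<16)&(h[...,1]>100)&(h[...,2]<110);m[:60]=0;m[265:]=0;m[:,:170]=0;m[:,345:]=0
book(g,m,.033,'bar expect 14x64')
# lid edges
c0=np.array([.417,.197]);X=np.array([.9578,.2874]);Y=np.array([-.2874,.9578]);lab=cv2.cvtColor(cv2.GaussianBlur(im,(3,3),0),cv2.COLOR_BGR2LAB).astype(np.float32)
def step(p,q,z):
    t=np.linspace(0,1,81);P=np.array([proj(g,(*(c0+X*(p[0]+(q[0]-p[0])*s)/1000+Y*(p[1]+(q[1]-p[1])*s)/1000),z)) for s in t]).astype(np.float32)
    v=cv2.remap(lab,P[:,:1],P[:,1:],1)[:,0];d=np.abs(v[4:]-v[:-4]).sum(1);i=np.argmax(d)+2
    return [round(float(p[k]+(q[k]-p[k])*t[i]),1) for k in(0,1)]
for y in(-40,-20,0,20,40,60): print(y,'-x',step((-60,y),(-105,y),.009),'+x',step((60,y),(105,y),.009))
for y in(-20,-10,0,10,20): print(y,'bar -x',step((-25,y),(0,y),.033),'bar +x',step((0,y),(25,y),.033))
for x in(-60,-30,30,60): print(x,'+y',step((x,60),(x,110),.009),'-y',step((x,-60),(x,-110),.009))
```

```text
pos [0.4176 0.1992 0.2168] yaw 107.13 zax [ 0.001  0.    -1.   ] t 39.53 F [-0.  -1.3 -0.3] open 0.0802 j [ 0.45  0.02 -0.34  1.2  -0.    1.72]
bar expect 14x64 centre [0.4041 0.2336] size [22.2311 52.0598] long yaw 106.363014 px [237 108] [266 175]
-40 -x [-81.9, -40.0] +x [78.0, -40.0]
-20 -x [-103.9, -20.0] +x [97.1, -20.0]
0 -x [-103.9, 0.0] +x [78.0, 0.0]
20 -x [-103.9, 20.0] +x [78.0, 20.0]
40 -x [-62.8, 40.0] +x [97.1, 40.0]
60 -x [-103.9, 60.0] +x [97.1, 60.0]
-20 bar -x [-11.2, -20.0] bar +x [8.4, -20.0]
-10 bar -x [-11.9, -10.0] bar +x [14.7, -10.0]
0 bar -x [-12.5, 0.0] bar +x [9.7, 0.0]
10 bar -x [-12.5, 10.0] bar +x [9.4, 10.0]
20 bar -x [-12.8, 20.0] bar +x [9.4, 20.0]
-60 +y [-60.0, 90.0] -y [-60.0, -95.0]
-30 +y [-30.0, 108.8] -y [-30.0, -64.4]
30 +y [30.0, 105.6] -y [30.0, -98.1]
60 +y [60.0, 103.8] -y [60.0, -99.4]
```

>>> drive_tool(plan=[{"dx": -0.38, "dy": -0.39, "dz": -4, "wx": 0, "wy": 0, "wz": -0.009, "grip": 5}, {"dx": -0.38, "dy": -0.39, "dz": -8, "wx": 0, "wy": 0, "wz": -0.009, "grip": 5}, {"dx": -0.38, "dy": -0.39, "dz": -11, "wx": 0, "wy": 0, "wz": -0.009, "grip": 5}, {"dx": -0.38, "dy": -0.39, "dz": -12.9, "wx": 0, "wy": 0, "wz": -0.009, "grip": 5}, {"dx": -0.38, "dy": -0.39, "dz": -12.9, "wx": 0, "wy": 0, "wz": -0.009, "grip": 5}, {"dx": -0.38, "dy": -0.39, "dz": -12.9, "wx": 0, "wy": 0, "wz": -0.009, "grip": 0.8}, {"dx": -0.38, "dy": -0.39, "dz": -12.9, "wx": 0, "wy": 0, "wz": -0.009, "grip": 0.8}, {"dx": -0.38, "dy": -0.39, "dz": -12.9, "wx": 0, "wy": 0, "wz": -0.009, "grip": 0.8}, {"dx": -0.38, "dy": -0.39, "dz": -12.9, "wx": 0, "wy": 0, "wz": -0.009, "grip": 0.8}, {"dx": -0.38, "dy": -0.39, "dz": -12.9, "wx": 0, "wy": 0, "wz": -0.009, "grip": 0.8}, {"dx": -0.38, "dy": -0.39, "dz": -12.9, "wx": 0, "wy": 0, "wz": -0.009, "grip": 0.8}, {"dx": -0.38, "dy": -0.39, "dz": -12.9, "wx": 0, "wy": 0, "wz": -0.009, "grip": 0.8}], squeeze=90)

```text
time: 40.58
position: [0.4149, 0.1956, 0.091]
orientation: [[-0.283, 0.959, 0.006], [0.959, 0.283, 0.002], [0.001, 0.006, -1.0]]
contact_force: [-0.8, -0.7, 6.6]
opening: 0.0112
grasp_force: 88.8
```

>>> drive_tool(plan=[{"dx": 0, "dy": 0, "dz": 2, "wx": 0, "wy": 0, "wz": 0, "grip": 0.8}, {"dx": 0, "dy": 0, "dz": 5, "wx": 0, "wy": 0, "wz": 0, "grip": 0.8}, {"dx": 0, "dy": 0, "dz": 8, "wx": 0, "wy": 0, "wz": 0, "grip": 0.8}, {"dx": 3, "dy": 0.9, "dz": 8, "wx": 0, "wy": 0, "wz": 0, "grip": 0.8}, {"dx": 6, "dy": 1.8, "dz": 8, "wx": 0, "wy": 0, "wz": 0, "grip": 0.8}, {"dx": 7.1, "dy": 2.1, "dz": 7, "wx": 0, "wy": 0, "wz": 0, "grip": 0.8}, {"dx": 7.1, "dy": 2.1, "dz": 6, "wx": 0, "wy": 0, "wz": 0, "grip": 0.8}, {"dx": 7.1, "dy": 2.1, "dz": 6, "wx": 0, "wy": 0, "wz": 0, "grip": 0.8}, {"dx": 7.1, "dy": 2.1, "dz": 6, "wx": 0, "wy": 0, "wz": 0, "grip": 0.8}])

```text
time: 41.33
position: [0.4834, 0.2154, 0.1482]
orientation: [[-0.283, 0.959, -0.0], [0.959, 0.283, -0.0], [-0.0, -0.0, -1.0]]
contact_force: [0.4, 1.1, -2.3]
opening: 0.0115
grasp_force: 88.6
```

Run:
```python
from h import *
g=look('w30',view=False);im=g['pixels']
st=env.get_state();p=st['position'];zl=p[2]-.0785+.0  # lid top height
zl=p[2]-.0795;print('lid top z',zl)
lab=cv2.cvtColor(cv2.GaussianBlur(im,(3,3),0),cv2.COLOR_BGR2LAB).astype(np.float32)
c0=p[:2];X=np.array([.9578,.2874]);Y=np.array([-.2874,.9578])
def prof(p,q,z):
    t=np.linspace(0,1,61);P=np.array([proj(g,(*(c0+X*(p[0]+(q[0]-p[0])*s)/1000+Y*(p[1]+(q[1]-p[1])*s)/1000),z)) for s in t]).astype(np.float32)
    v=cv2.remap(lab,P[:,:1],P[:,1:],1)[:,0];d=np.abs(v[3:]-v[:-3]).sum(1);i=np.argsort(-d)[:1]+1
    return [(round(float(p[0]+(q[0]-p[0])*t[j]),1),round(float(p[1]+(q[1]-p[1])*t[j]),1),int(d[j-1])) for j in i], P[[0,-1]].round(0).tolist()
for y in(-30,-10,10,30,50,65): print('y',y,'+x',prof((65,y),(100,y),zl)[0],'-x',prof((-65,y),(-100,y),zl)[0])
for x in(-70,-50,-30,30,50,70): print('x',x,'+y',prof((x,68),(x,100),zl),'-y',prof((x,-65),(x,-100),zl))
```

```text
pos [0.4834 0.2154 0.1482] yaw 106.45 zax [-0. -0. -1.] t 41.33 F [ 0.4  1.1 -2.3] open 0.0115 j [ 0.42  0.18 -0.32  1.07 -0.    1.7 ]
lid top z 0.06926692008571371
y -30 +x [(84.8, -30.0, 110)] -x [(-78.4, -30.0, 118)]
y -10 +x [(90.7, -10.0, 144)] -x [(-81.3, -10.0, 64)]
y 10 +x [(79.0, 10.0, 149)] -x [(-80.8, 10.0, 51)]
y 30 +x [(74.9, 30.0, 107)] -x [(-77.2, 30.0, 69)]
y 50 +x [(79.0, 50.0, 107)] -x [(-80.2, 50.0, 32)]
y 65 +x [(79.0, 65.0, 99)] -x [(-79.6, 65.0, 24)]
x -70 +y ([(-70.0, 84.0, 3)], [[96.0, 101.0], [86.0, 22.0]]) -y ([(-70.0, -86.6, 272)], [[128.0, 351.0], [135.0, 402.0]])
x -50 +y ([(-50.0, 72.3, 4)], [[141.0, 101.0], [133.0, 22.0]]) -y ([(-50.0, -86.6, 272)], [[164.0, 351.0], [169.0, 402.0]])
x -30 +y ([(-30.0, 93.6, 2)], [[186.0, 101.0], [181.0, 21.0]]) -y ([(-30.0, -87.2, 278)], [[201.0, 351.0], [204.0, 402.0]])
x 30 +y ([(30.0, 73.3, 4)], [[321.0, 100.0], [325.0, 21.0]]) -y ([(30.0, -86.6, 275)], [[310.0, 351.0], [307.0, 401.0]])
x 50 +y ([(50.0, 91.5, 4)], [[366.0, 100.0], [373.0, 20.0]]) -y ([(50.0, -87.2, 279)], [[346.0, 351.0], [342.0, 401.0]])
x 70 +y ([(70.0, 92.0, 3)], [[412.0, 100.0], [421.0, 20.0]]) -y ([(70.0, -86.6, 273)], [[382.0, 351.0], [376.0, 401.0]])
```

>>> drive_tool(plan=[{"dx": -0.03, "dy": 0.11, "dz": -0.7, "wx": 0, "wy": 0, "wz": 0.003, "grip": 0.8}, {"dx": -0.03, "dy": 0.11, "dz": -1.4, "wx": 0, "wy": 0, "wz": 0.003, "grip": 0.8}, {"dx": -0.03, "dy": 0.11, "dz": -2, "wx": 0, "wy": 0, "wz": 0.003, "grip": 0.8}, {"dx": -0.03, "dy": 0.11, "dz": -2.4, "wx": 0, "wy": 0, "wz": 0.003, "grip": 0.8}, {"dx": -0.03, "dy": 0.11, "dz": -2.6, "wx": 0, "wy": 0, "wz": 0.003, "grip": 0.8}, {"dx": -0.03, "dy": 0.11, "dz": -2.8, "wx": 0, "wy": 0, "wz": 0.003, "grip": 0.8}, {"dx": -0.03, "dy": 0.11, "dz": -2.8, "wx": 0, "wy": 0, "wz": 0.003, "grip": 0.8}])

```text
time: 41.97
position: [0.4842, 0.2168, 0.1225]
orientation: [[-0.286, 0.958, 0.003], [0.958, 0.286, 0.001], [0.0, 0.003, -1.0]]
contact_force: [-4.9, -4.7, 13.0]
opening: 0.0112
grasp_force: 90.6
```

>>> drive_tool(plan=[{"dx": 0.96, "dy": 0.29, "dz": 0.1, "wx": 0, "wy": 0, "wz": 0, "grip": 0.8}, {"dx": 1.92, "dy": 0.575, "dz": 0.1, "wx": 0, "wy": 0, "wz": 0, "grip": 0.8}, {"dx": 2.87, "dy": 0.86, "dz": 0.1, "wx": 0, "wy": 0, "wz": 0, "grip": 0.8}, {"dx": 3.83, "dy": 1.15, "dz": 0.1, "wx": 0, "wy": 0, "wz": 0, "grip": 0.8}, {"dx": 4.8, "dy": 1.44, "dz": 0.1, "wx": 0, "wy": 0, "wz": 0, "grip": 0.8}, {"dx": 4.8, "dy": 1.44, "dz": 0.1, "wx": 0, "wy": 0, "wz": 0, "grip": 0.8}])

```text
time: 42.47
position: [0.5337, 0.2323, 0.124]
orientation: [[-0.287, 0.958, 0.004], [0.958, 0.287, 0.003], [0.002, 0.005, -1.0]]
contact_force: [-1.8, -1.3, 13.0]
opening: 0.0113
grasp_force: 90.8
```

>>> drive_tool(plan=[{"dx": 0.7, "dy": 0.21, "dz": -0.1, "wx": 0, "wy": 0, "wz": 0, "grip": 0.8}, {"dx": 1.4, "dy": 0.42, "dz": -0.1, "wx": 0, "wy": 0, "wz": 0, "grip": 0.8}, {"dx": 1.9, "dy": 0.57, "dz": -0.1, "wx": 0, "wy": 0, "wz": 0, "grip": 0.8}, {"dx": 1.9, "dy": 0.57, "dz": -0.1, "wx": 0, "wy": 0, "wz": 0, "grip": 0.8}])

```text
time: 42.8
position: [0.5516, 0.2376, 0.1239]
orientation: [[-0.287, 0.958, 0.004], [0.958, 0.287, 0.003], [0.002, 0.004, -1.0]]
contact_force: [-6.0, -4.8, 19.2]
opening: 0.0113
grasp_force: 91.7
```

Run:
```python
from h import *
g=look('w31',view=False);im=g['pixels'];s=cam('scene');st=env.get_state();print(st['moment'].round(2))
c0=np.array([.589,.2486]);X=np.array([.9578,.2874]);Y=np.array([-.2874,.9578])
d=st['position'][:2]-c0;print('TCP box',d@X,d@Y)
lab=cv2.cvtColor(cv2.GaussianBlur(im,(3,3),0),cv2.COLOR_BGR2LAB).astype(np.float32)
for y in(-45,-20,0,20,45,60):
    P=np.array([proj(g,(*(c0+X*x/1000+Y*y/1000),.039)) for x in np.arange(20,80,2)]).astype(np.float32)
    v=cv2.remap(lab,P[:,:1],P[:,1:],1)[:,0];d=np.abs(v[2:]-v[:-2]).sum(1);i=np.argsort(-d)[:4];print(y,[(int(20+2*(j+1)),int(d[j])) for j in i],P[0].round(),P[-1].round())
```

```text
pos [0.5516 0.2376 0.1239] yaw 106.66 zax [ 0.004  0.003 -1.   ] t 42.8 F [-6.  -4.8 19.2] open 0.0113 j [ 0.41  0.32 -0.2   1.05  0.    1.69]
[-0.1   1.71  0.5 ]
TCP box -0.038951010983880735 0.0002268959406545196
-45 [(68, 164), (66, 158), (74, 33), (72, 23)] [360. 313.] [465. 313.]
-20 [(44, 155), (22, 136), (68, 131), (46, 125)] [364. 273.] [472. 272.]
0 [(44, 155), (46, 147), (52, 83), (72, 70)] [367. 238.] [479. 238.]
20 [(44, 136), (46, 134), (38, 117), (36, 116)] [371. 201.] [486. 201.]
45 [(60, 162), (58, 147), (68, 129), (66, 123)] [376. 151.] [496. 151.]
60 [(60, 176), (58, 148), (68, 126), (66, 124)] [379. 119.] [502. 119.]
```

>>> drive_tool(plan=[{"dx": 0.7, "dy": 0.21, "dz": 0.1, "wx": 0, "wy": 0, "wz": 0, "grip": 0.8}, {"dx": 1.4, "dy": 0.42, "dz": 0.1, "wx": 0, "wy": 0, "wz": 0, "grip": 0.8}, {"dx": 2.1, "dy": 0.63, "dz": 0.1, "wx": 0, "wy": 0, "wz": 0, "grip": 0.8}, {"dx": 2.8, "dy": 0.84, "dz": 0.1, "wx": 0, "wy": 0, "wz": 0, "grip": 0.8}, {"dx": 2.8, "dy": 0.84, "dz": 0.1, "wx": 0, "wy": 0, "wz": 0, "grip": 0.8}])

```text
time: 43.32
position: [0.5802, 0.2461, 0.1243]
orientation: [[-0.287, 0.958, 0.004], [0.958, 0.287, 0.003], [0.002, 0.005, -1.0]]
contact_force: [-2.5, -2.6, 12.9]
opening: 0.0117
grasp_force: 90.9
```

>>> drive_tool(plan=[{"dx": 0.29, "dy": 0.086, "dz": 0, "wx": 0, "wy": 0, "wz": 0, "grip": 0.8}, {"dx": 0.57, "dy": 0.17, "dz": 0, "wx": 0, "wy": 0, "wz": 0, "grip": 0.8}, {"dx": 0.77, "dy": 0.23, "dz": 0, "wx": 0, "wy": 0, "wz": 0, "grip": 0.8}, {"dx": 0.77, "dy": 0.23, "dz": 0, "wx": 0, "wy": 0, "wz": 0, "grip": 0.8}])

```text
time: 43.65
position: [0.5866, 0.248, 0.1243]
orientation: [[-0.287, 0.958, 0.002], [0.958, 0.287, 0.002], [0.001, 0.003, -1.0]]
contact_force: [-7.1, -4.5, 16.6]
opening: 0.0113
grasp_force: 91.1
```

>>> drive_tool(plan=[{"dx": 0.15, "dy": 0.045, "dz": 0, "wx": 0, "wy": 0, "wz": 0, "grip": 0.8}, {"dx": 0.3, "dy": 0.09, "dz": 0, "wx": 0, "wy": 0, "wz": 0, "grip": 0.8}, {"dx": 0.3, "dy": 0.09, "dz": 0, "wx": 0, "wy": 0, "wz": 0, "grip": 0.8}])

```text
time: 43.9
position: [0.5895, 0.2488, 0.1242]
orientation: [[-0.287, 0.958, 0.002], [0.958, 0.287, 0.002], [0.001, 0.003, -1.0]]
contact_force: [-7.2, -3.3, 15.8]
opening: 0.0113
grasp_force: 91.1
```

Run:
```python
from h import *
st=env.get_state();c0=np.array([.589,.2486]);X=np.array([.9578,.2874]);Y=np.array([-.2874,.9578])
d=st['position'][:2]-c0;F=st['contact_force'];print('TCP box',d@X,d@Y,'F box',F[:2]@X,F[:2]@Y,F[2])
```

```text
TCP box 0.0005307594787372536 6.383953174883836e-05 F box -7.8036987901143045 -1.1208006249419722 15.774867731278972
```

>>> drive_tool(plan=[{"dx": 0.1, "dy": 0.03, "dz": 0, "wx": 0, "wy": 0, "wz": 0, "grip": 0.8}, {"dx": 0.19, "dy": 0.057, "dz": 0, "wx": 0, "wy": 0, "wz": 0, "grip": 0.8}, {"dx": 0.19, "dy": 0.057, "dz": 0, "wx": 0, "wy": 0, "wz": 0, "grip": 0.8}])

```text
time: 44.15
position: [0.5913, 0.2494, 0.1241]
orientation: [[-0.287, 0.958, 0.002], [0.958, 0.287, 0.002], [0.001, 0.003, -1.0]]
contact_force: [-6.6, -4.0, 14.9]
opening: 0.0113
grasp_force: 91.0
```

>>> drive_tool(plan=[{"dx": 0.1, "dy": 0.03, "dz": 0, "wx": 0, "wy": 0, "wz": 0, "grip": 0.8}, {"dx": 0.1, "dy": 0.03, "dz": 0, "wx": 0, "wy": 0, "wz": 0, "grip": 0.8}])

```text
time: 44.32
position: [0.5925, 0.2498, 0.1238]
orientation: [[-0.287, 0.958, 0.002], [0.958, 0.287, 0.002], [0.001, 0.003, -1.0]]
contact_force: [-3.5, -2.1, 8.4]
opening: 0.0111
grasp_force: 90.3
```

Run:
```python
from h import *
g=look('w32',view=False);im=g['pixels']
st=env.get_state();c0=np.array([.589,.2486]);X=np.array([.9578,.2874]);Y=np.array([-.2874,.9578])
d=st['position'][:2]-c0;F=st['contact_force'];print('TCP box',d@X,d@Y,'F box',F[:2]@X,F[:2]@Y,F[2])
lab=cv2.cvtColor(cv2.GaussianBlur(im,(3,3),0),cv2.COLOR_BGR2LAB).astype(np.float32)
for y in(-60,-45,-10,0,10,45,60):
    out=[]
    for a,b in((-100,-66),(66,96)):
        xs=np.arange(a,b,1);P=np.array([proj(g,(*(c0+X*x/1000+Y*y/1000),.039)) for x in xs]).astype(np.float32)
        v=cv2.remap(lab,P[:,:1],P[:,1:],1)[:,0];e=np.abs(v[2:]-v[:-2]).sum(1);i=np.argsort(-e)[:3];out.append([(int(xs[j+1]),int(e[j])) for j in i])
    print(y,out)
```

```text
pos [0.5925 0.2498 0.1238] yaw 106.66 zax [ 0.002  0.002 -1.   ] t 44.32 F [-3.5 -2.1  8.4] open 0.0111 j [ 0.4   0.4  -0.09  1.09  0.    1.68]
TCP box 0.0038806019063756456 9.403180031736992e-05 F box -5.2351806684094315 -1.5274524319772882 11.166373142053327
-60 [[(-72, 193), (-73, 163), (-69, 150)], [(83, 203), (75, 119), (74, 114)]]
-45 [[(-98, 123), (-99, 93), (-97, 80)], [(72, 4), (84, 4), (74, 3)]]
-10 [[(-78, 39), (-77, 34), (-76, 19)], [(87, 13), (77, 8), (76, 7)]]
0 [[(-77, 45), (-78, 28), (-99, 27)], [(87, 48), (88, 41), (86, 13)]]
10 [[(-77, 113), (-76, 93), (-78, 33)], [(79, 103), (78, 89), (88, 53)]]
45 [[(-78, 29), (-79, 28), (-83, 7)], [(88, 100), (89, 74), (87, 28)]]
60 [[(-80, 37), (-79, 37), (-99, 12)], [(89, 57), (88, 48), (90, 12)]]
```

>>> drive_tool(plan=[{"dx": 0.1, "dy": 0.03, "dz": 0, "wx": 0, "wy": 0, "wz": 0, "grip": 0.8}, {"dx": 0.1, "dy": 0.03, "dz": 0, "wx": 0, "wy": 0, "wz": 0, "grip": 0.8}])

```text
time: 44.53
position: [0.5939, 0.2501, 0.1237]
orientation: [[-0.286, 0.958, 0.003], [0.958, 0.286, 0.002], [0.001, 0.004, -1.0]]
contact_force: [-4.2, -2.1, 10.5]
opening: 0.0109
grasp_force: 89.6
```

>>> drive_tool(plan=[{"dx": 0.1, "dy": 0.03, "dz": 0, "wx": 0, "wy": 0, "wz": 0, "grip": 0.8}, {"dx": 0.1, "dy": 0.03, "dz": 0, "wx": 0, "wy": 0, "wz": 0, "grip": 0.8}])

```text
time: 44.7
position: [0.5946, 0.2504, 0.1237]
orientation: [[-0.286, 0.958, 0.002], [0.958, 0.286, 0.002], [0.001, 0.003, -1.0]]
contact_force: [-5.5, -2.7, 10.8]
opening: 0.0111
grasp_force: 89.7
```

```bash
cat >> h.py <<'E'
def edges(g,z=.039,ys=(-90,-60,-30,-15,0,15,30,50,65,90),rng=((-100,-60),(60,100)),n=4,thr=35):
    c0=np.array([.589,.2486]);X=np.array([.9578,.2874]);Y=np.array([-.2874,.9578])
    lab=cv2.cvtColor(cv2.GaussianBlur(g['pixels'],(3,3),0),cv2.COLOR_BGR2LAB).astype(np.float32)
    for y in ys:
        out=[]
        for a,b in rng:
            xs=np.arange(a,b,1.);P=np.array([proj(g,(*(c0+X*x/1000+Y*y/1000),z)) for x in xs]).astype(np.float32)
            if P.min()<2 or P[:,0].max()>509 or P[:,1].max()>381: out.append('off');continue
            v=cv2.remap(lab,P[:,:1],P[:,1:],1)[:,0];e=np.abs(v[2:]-v[:-2]).sum(1)
            pk=[i for i in range(1,len(e)-1) if e[i]>=e[i-1] and e[i]>e[i+1] and e[i]>thr]
            out.append([(int(xs[j+1]),int(e[j]),v[max(j-2,0)].astype(int).tolist(),v[min(j+4,len(v)-1)].astype(int).tolist()) for j in pk][:n])
        print(y,*out,sep='\n   ')
E
python3 - <<'E'
from h import *
g=look('w33',view=False);edges(g)
E
```

```text
pos [0.5946 0.2504 0.1237] yaw 106.64 zax [ 0.002  0.002 -1.   ] t 44.7 F [-5.5 -2.7 10.8] open 0.0111 j [ 0.4   0.4  -0.08  1.09  0.    1.68]
-90
   []
   []
-60
   [(-70, 153, [25, 129, 126], [62, 134, 144]), (-68, 98, [29, 128, 127], [61, 135, 145]), (-63, 44, [61, 135, 144], [23, 126, 128])]
   [(77, 132, [28, 129, 129], [206, 131, 153]), (85, 200, [230, 125, 152], [36, 129, 130])]
-30
   [(-77, 54, [124, 155, 151], [183, 145, 169]), (-72, 45, [178, 141, 157], [114, 131, 148]), (-69, 154, [188, 144, 170], [36, 130, 131])]
   [(84, 126, [67, 135, 140], [237, 124, 163]), (89, 69, [236, 124, 163], [194, 137, 153])]
-15
   [(-78, 39, [200, 136, 153], [222, 126, 151]), (-74, 98, [220, 129, 153], [234, 125, 164]), (-72, 101, [222, 126, 151], [237, 124, 163])]
   []
0
   [(-77, 41, [196, 138, 153], [230, 125, 153])]
   [(63, 37, [175, 133, 158], [230, 126, 165]), (65, 42, [227, 126, 163], [224, 128, 166]), (90, 51, [238, 124, 162], [196, 137, 154])]
15
   [(-75, 88, [138, 156, 153], [229, 127, 165])]
   [(80, 117, [134, 134, 153], [235, 125, 163]), (90, 51, [238, 124, 162], [197, 138, 154])]
30
   [(-76, 35, [138, 157, 153], [130, 134, 152])]
   [(87, 76, [146, 134, 154], [221, 126, 154]), (90, 59, [158, 133, 155], [237, 125, 150])]
50
   []
   [(90, 106, [141, 133, 153], [234, 125, 151])]
65
   [(-78, 70, [69, 143, 140], [127, 133, 151])]
   [(90, 58, [138, 133, 153], [200, 136, 153]), (95, 37, [192, 138, 153], [191, 139, 153])]
90
   []
   [(90, 103, [133, 133, 152], [239, 124, 149])]
```

```bash
cat >> h.py <<'E'
def ascii(g,z=.039,x0=-110,x1=112,y0=-104,y1=104,st=4):
    c0=np.array([.589,.2486]);X=np.array([.9578,.2874]);Y=np.array([-.2874,.9578])
    lab=cv2.cvtColor(cv2.GaussianBlur(g['pixels'],(3,3),0),cv2.COLOR_BGR2HSV)
    for x in range(x1,x0,-st):
        s=''
        for y in range(y1,y0,-st):
            u=proj(g,(*(c0+X*x/1000+Y*y/1000),z));c,r=np.round(u).astype(int)
            if not(0<=c<512 and 0<=r<384): s+=' ';continue
            h,sa,v=map(int,lab[r,c])
            s+= '#' if v<70 else 'B' if 95<h<130 and sa>60 else 'o' if 9<=h<=17 and sa>125 else 'L' if 17<=h<=30 and sa>74 and v>200 else 'l' if 14<=h<=24 and sa>95 else 'w' if h>=18 and sa<75 and v>150 else 'r' if (h<17) else '.'
        print(f'{x:4d}',s)
E
python3 - <<'E'
from h import *
g=pickle.load(open('w33.pkl','rb'));ascii(g);t=cam('top');print();ascii(t)
E
```

```text
112 rrrrrrrrrrrrrrrrrrLrrrrrrrrrrrrrrrrrro############  
 108 LwwwwwwLrrrrlrwwwwwwrrrrrrrwwLLLLrrrr#############  
 104 LwwwwwwrrrrrrLwwwwwwLLrlrrlwwwwwwwlrr#############  
 100 LwwwwwwrrrrrrrwwwwwwLrrlrlrwwwwwwwlrr#############  
  96 wwwwwwwrrrrrrrwwwwwwrrrrrrlwwwwwwwrr##############  
  92 wwwwwwwrrrrrrLwwwwwwrrrrrrrwwwwwwLlrr#############  
  88 lllllllllllllllllllLLLLLLLLLLLLLLLlr##############  
  84 lllllllllllllllllllLLLLLLLLLLLLLLLrr#####ww#######  
  80 lllllllllllllllllllllllLLLLLLLLLLlrr####LL########  
  76 llllllllllllllllllllllllllLLLLLLLrr####or#########  
  72 llllllllllllllllllllllllllLLLLLLlrr###ooo#########  
  68 llllllllllllllllllllllllllLLLLLLrrr###############  
  64 llllllllllllllllllllllllllLLLLLrrr################  
  60 lllllllllllllllllllllllllllLLLLrrr################  
  56 llllllllllllllllllllllllllLLLLLrr#################  
  52 lllllllllllllllllllllllllllLLLLlr#################  
  48 lllllllllllllllllllllllllllLLLLLL#################  
  44 llllllllllllllllllllllllllllLLLLl#################  
  40 llllllllllllllllllllllllllllLLLL##################  
[... 4695 characters left out ...]
oool
 -64 rrrrrrrrrrrrrrlooooLLLLLLLLLLLLLLLLLLLLLLLLLLooooool
 -68 rrrrrrrrrrrrrrrooooLLLLLLLLLLLLLLLLLLLLLLLwLLooooool
 -72 rrrrrrrrrrrrrrllooooLLLLLLLLLLLLLLLLLLLLLLLLoooooolL
 -76 rrrrrrrrrrrrrrrlooooolLLlL.L...lLooLLooolooLoooooolw
 -80 rrrrrrrrrrrrrrrooooooooooollloooooooooooooooooooooLw
 -84 rrrrrrrrrrrrrr#looooooooooooooooooooooooooooooooolLw
 -88 rrrrrrrrrrrrrrrr.ll.lLoololloLLLwLLLLLlrrrlrllLwLLww
 -92 rrrrrrrrrrrrrrr......LLllllllLwwwwwwwwLllllllLwwwwww
 -96 rrrrrrrrrrrrrrrr.....LlllllllLwwwwwwwwlllllllLwwwwww
-100 rrrrrrrrrrrrrrrr.....lrrrlrrlLwwwwwwwLllrllllLwwwwww
-104 rrrrrrrrrrrrrrrrllllrrororoorlLLLLLLLlrrorrorlLLLwww
-108 rrrrrrrrrrrrrrr#rrrrrrrrrrrrrrlllllllrrrrrrrrollllLL
```

The rectified maps show that the lid had been knocked about 31 mm toward +y on the table. I gripped its bar near the end, so the lid is now riding on the left wall. I'll lift it, lay it back on the table and regrip it in the middle.

>>> drive_tool(plan=[{"dx": 0, "dy": 0, "dz": 2, "wx": 0, "wy": 0, "wz": 0, "grip": 0.8}, {"dx": 0, "dy": 0, "dz": 5, "wx": 0, "wy": 0, "wz": 0, "grip": 0.8}, {"dx": 0, "dy": 0, "dz": 8, "wx": 0, "wy": 0, "wz": 0, "grip": 0.8}, {"dx": -3, "dy": -1.5, "dz": 8, "wx": 0, "wy": 0, "wz": 0, "grip": 0.8}, {"dx": -6, "dy": -3, "dz": 8, "wx": 0, "wy": 0, "wz": 0, "grip": 0.8}, {"dx": -9, "dy": -4.5, "dz": 8, "wx": 0, "wy": 0, "wz": 0, "grip": 0.8}, {"dx": -12, "dy": -6, "dz": 8, "wx": 0, "wy": 0, "wz": 0, "grip": 0.8}, {"dx": -15, "dy": -7.5, "dz": 8, "wx": 0, "wy": 0, "wz": 0, "grip": 0.8}, {"dx": -16.7, "dy": -8.3, "dz": 7, "wx": 0, "wy": 0, "wz": 0, "grip": 0.8}, {"dx": -16.7, "dy": -8.3, "dz": 4, "wx": 0, "wy": 0, "wz": 0, "grip": 0.8}, {"dx": -16.7, "dy": -8.3, "dz": 1, "wx": 0, "wy": 0, "wz": 0, "grip": 0.8}, {"dx": -16.7, "dy": -8.3, "dz": -0.5, "wx": 0, "wy": 0, "wz": 0, "grip": 0.8}])

```text
time: 45.8
position: [0.4262, 0.1666, 0.1142]
orientation: [[-0.286, 0.958, 0.0], [0.958, 0.286, 0.0], [0.0, 0.0, -1.0]]
contact_force: [-1.0, -0.4, -2.6]
opening: 0.0115
grasp_force: 88.3
```

>>> drive_tool(plan=[{"dx": 0, "dy": 0, "dz": -0.8, "wx": 0, "wy": 0, "wz": 0, "grip": 0.8}, {"dx": 0, "dy": 0, "dz": -1.6, "wx": 0, "wy": 0, "wz": 0, "grip": 0.8}, {"dx": 0, "dy": 0, "dz": -2.4, "wx": 0, "wy": 0, "wz": 0, "grip": 0.8}, {"dx": 0, "dy": 0, "dz": -2.6, "wx": 0, "wy": 0, "wz": 0, "grip": 0.8}, {"dx": 0, "dy": 0, "dz": -2.6, "wx": 0, "wy": 0, "wz": 0, "grip": 0.8}])

```text
time: 46.22
position: [0.4285, 0.1676, 0.0917]
orientation: [[-0.286, 0.958, 0.003], [0.958, 0.286, 0.001], [0.0, 0.003, -1.0]]
contact_force: [-1.3, 0.2, 3.7]
opening: 0.0113
grasp_force: 89.0
```

>>> drive_tool(plan=[{"dx": 0, "dy": 0, "dz": 0, "wx": 0, "wy": 0, "wz": 0, "grip": 4}, {"dx": 0, "dy": 0, "dz": 0, "wx": 0, "wy": 0, "wz": 0, "grip": 5}, {"dx": 0, "dy": 0, "dz": 0, "wx": 0, "wy": 0, "wz": 0, "grip": 5}, {"dx": 0, "dy": 0, "dz": 2, "wx": 0, "wy": 0, "wz": 0, "grip": 5}, {"dx": 0, "dy": 0, "dz": 6, "wx": 0, "wy": 0, "wz": 0, "grip": 6}, {"dx": 0, "dy": 0, "dz": 10, "wx": 0, "wy": 0, "wz": 0, "grip": 8}, {"dx": -0.9, "dy": 3, "dz": 14, "wx": 0, "wy": 0, "wz": 0, "grip": 8}, {"dx": -0.9, "dy": 3, "dz": 17, "wx": 0, "wy": 0, "wz": 0, "grip": 8}, {"dx": -0.9, "dy": 3, "dz": 17, "wx": 0, "wy": 0, "wz": 0, "grip": 8}, {"dx": -0.9, "dy": 3, "dz": 17, "wx": 0, "wy": 0, "wz": 0, "grip": 8}])

```text
time: 47.05
position: [0.4201, 0.1981, 0.2635]
orientation: [[-0.287, 0.958, 0.007], [0.958, 0.287, 0.003], [0.001, 0.008, -1.0]]
contact_force: [0.3, 0.3, -1.1]
opening: 0.08
grasp_force: 0.0
```

```bash
sed -i 's/def ascii(g,z=.039,x0=-110,x1=112,y0=-104,y1=104,st=4):/def ascii(g,z=.039,x0=-110,x1=112,y0=-104,y1=104,st=4):\n    print("y",y1,"->",y0)/' h.py
python3 - <<'E'
from h import *
g=look('w34',view=False)
ascii(g,z=.009,x0=-272,x1=-82,y0=-112,y1=112,st=4)
E
```

```text
pos [0.4201 0.1981 0.2635] yaw 106.66 zax [ 0.007  0.003 -1.   ] t 47.05 F [ 0.3  0.3 -1.1] open 0.08 j [ 0.44  0.01 -0.25  1.3  -0.    1.72]
y 112 -> -112
 -82 wwww.llllllllll.ll...llrrlllll.ll.llL.llrlrlll.....wwwrr
 -86 ......rrlrlrlrw.....wwrrrrrrrLwwwwwwwwllrrrrrLwwwwwwwwrr
 -90 ......rrrrrllr......wwrrrrrrrLwwwwwwwwrllllrrrwwwwwwwwrr
 -94 ......rrrrllllllllllLLLLLLLLLLLwwwLwwwlrrlrrrLwwwwwwwwrl
 -98 rrrr.rrrrrllllllllllLLLLLLLLLLLLLLLLLLLLLLLLLLLLLwwwwwlr
-102 rrrrrrrrrrllllllllllLLLLLLLLLLLLLLLLLLLLLLLLLLLLLrLLrlrr
-106 rrrrlrrrrrlllllllllllLLLLLLLLLLLLLLLLLLLLLLLLLLLLlrrrrrr
-110 rrrrrrrrrrlllllllllllLLLLLLLLLLLLLLLLLLLLLLLLLLLLlrlrrrr
-114 rrrrrrrrrrllllllllllllLLLLLLLLLLLLLLLLLLLLLLLLLLLlrrrrrr
-118 rrrrrrrrrrllllllllllllLLLLLLLLLLLLLLLLLLLLLLLLLLLrrrrrrr
-122 lrrrrrrrrolllllllllllLLLLLLLLLLLLLLLLLLLLLLLLLLLLrrrrrrr
-126 rrrrrrrrrrlllllllllllLLLLLLLLLLLLLLLLLLLLLLLLLLLLrrllrrr
-130 .....rrrrrllllllllllllLLLLLLLLLLLLLLLLLLLLLLLLLLLrrlrrrr
-134 .....rrrlllllllllllllllLLLLLLLLLLLLLLLLLLLLLLLLLLwwwwlrr
-138 .....rrrrllllllllllllllLLLLLLLLLLLLLLLLLLLLLLLLLLwwwwrll
-142 .....rrlr
[... 1331 characters left out ...]
LLLLLLLLLLLwwwLrlr
-230 rrrrrrollllllllllLLLLLLLLLLLLLLLLLLLLLLLLLLLLLLLLLrLrrrr
-234 rrrrrrrllllllllllLLLLLLLLLLLLLLLLLLLLLLLLLLLLLLLLLlrrrrr
-238 rrrrrrrllllllllllLLLLLLLLLLLLLLLLLLLLLLLLLLLLLLLLLrlrrrr
-242 rrrrrrllllllllllllLLLLLLLLLLLLLLLLLLLLLLLLLLLLLLLLrrrrrr
-246 rrrrrrllllllllllllLLLLLLLLLLLLLLLLLLLLLLLLLLLLLLLLrrrrrr
-250 rrrrrrolllllllllllLLLLLLLLLLLLLLLLLLLLLLLLLLLLLLLLlrrrrr
-254 rrrrrrrrrrrrrlllllrrrroooolrLLLLLLLLLLLLLLLLLLLLLLrrrrrr
-258 ....rrrrrrrrlrrrrrrrrrrrrrrrrrrllrrrrrrrrrrrrrlllrrrrrrr
-262 ....rrrrrrrr......wwLrrrrrllwwwwwwwwrrrrrrrrwLLwwLLLrrrr
-266 ....rrrrrrrr......wwrrrlrLrrwwwwwwwwLrrrrrlrwwwwwwwwrrrr
-270 ....rrrrrrrr......wwrrrrlrrlwwwwwwwwrrrrrrrrwwwwwwwwrrrl
```

>>> drive_tool(plan=[{"dx": 0.2, "dy": -0.05, "dz": -4, "wx": 0, "wy": 0, "wz": -0.033, "grip": 5}, {"dx": 0.2, "dy": -0.05, "dz": -8, "wx": 0, "wy": 0, "wz": -0.033, "grip": 5}, {"dx": 0.2, "dy": -0.05, "dz": -12, "wx": 0, "wy": 0, "wz": -0.033, "grip": 5}, {"dx": 0.2, "dy": -0.05, "dz": -15.5, "wx": 0, "wy": 0, "wz": -0.033, "grip": 5}, {"dx": 0.2, "dy": -0.05, "dz": -17.5, "wx": 0, "wy": 0, "wz": -0.033, "grip": 5}, {"dx": 0.2, "dy": -0.05, "dz": -17.5, "wx": 0, "wy": 0, "wz": -0.033, "grip": 5}, {"dx": 0.2, "dy": -0.05, "dz": -17.5, "wx": 0, "wy": 0, "wz": -0.033, "grip": 0.8}, {"dx": 0.2, "dy": -0.05, "dz": -17.5, "wx": 0, "wy": 0, "wz": -0.033, "grip": 0.8}, {"dx": 0.2, "dy": -0.05, "dz": -17.5, "wx": 0, "wy": 0, "wz": -0.033, "grip": 0.8}, {"dx": 0.2, "dy": -0.05, "dz": -17.5, "wx": 0, "wy": 0, "wz": -0.033, "grip": 0.8}, {"dx": 0.2, "dy": -0.05, "dz": -17.5, "wx": 0, "wy": 0, "wz": -0.033, "grip": 0.8}, {"dx": 0.2, "dy": -0.05, "dz": -17.5, "wx": 0, "wy": 0, "wz": -0.033, "grip": 0.8}], squeeze=90)

```text
time: 48.1
position: [0.4213, 0.1968, 0.0865]
orientation: [[-0.254, 0.967, 0.003], [0.967, 0.254, 0.001], [0.0, 0.003, -1.0]]
contact_force: [-0.5, -0.5, 2.4]
opening: 0.0119
grasp_force: 88.8
```

>>> drive_tool(plan=[{"dx": 0, "dy": 0, "dz": 0, "wx": 0, "wy": 0, "wz": 0, "grip": 0.8}, {"dx": 0, "dy": 0, "dz": 0, "wx": 0, "wy": 0, "wz": 0, "grip": 0.8}])

```text
time: 48.27
position: [0.4213, 0.1968, 0.0865]
orientation: [[-0.254, 0.967, 0.003], [0.967, 0.254, 0.001], [0.0, 0.003, -1.0]]
contact_force: [-1.0, -1.7, 3.5]
opening: 0.0117
grasp_force: 89.2
```

>>> drive_tool(plan=[{"dx": 0, "dy": 0, "dz": 3, "wx": 0, "wy": 0, "wz": 0, "grip": 0.8}, {"dx": 0, "dy": 0, "dz": 7, "wx": 0, "wy": 0, "wz": 0, "grip": 0.8}, {"dx": 0, "dy": 0, "dz": 8, "wx": 0, "wy": 0, "wz": 0.033, "grip": 0.8}, {"dx": 3, "dy": 1, "dz": 8, "wx": 0, "wy": 0, "wz": 0.033, "grip": 0.8}, {"dx": 6.4, "dy": 2.1, "dz": 7, "wx": 0, "wy": 0, "wz": 0.033, "grip": 0.8}, {"dx": 6.4, "dy": 2.1, "dz": 6, "wx": 0, "wy": 0, "wz": 0.033, "grip": 0.8}, {"dx": 6.4, "dy": 2.1, "dz": 6, "wx": 0, "wy": 0, "wz": 0.033, "grip": 0.8}, {"dx": 6.4, "dy": 2.1, "dz": 6, "wx": 0, "wy": 0, "wz": 0.033, "grip": 0.8}])

```text
time: 48.93
position: [0.4839, 0.2173, 0.1445]
orientation: [[-0.286, 0.958, -0.001], [0.958, 0.286, -0.001], [-0.0, -0.001, -1.0]]
contact_force: [-0.4, -0.1, -2.0]
opening: 0.0121
grasp_force: 88.8
```

Run:
```python
from h import *
print('books before, w34 at book top'); ascii(pickle.load(open('w34.pkl','rb')),z=.0225,x0=-84,x1=80,y0=-84,y1=84,st=3)
g=look('w35',view=False);st=env.get_state();d=st['position'][:2]-[.589,.2486];print('TCP box',d@[.9578,.2874],d@[-.2874,.9578])
zl=st['position'][2]-.0865+.009;print('lid top',zl);ascii(g,z=zl,x0=-200,x1=-16,y0=-100,y1=100,st=4)
```

```text
books before, w34 at book top
y 84 -> -84
  80                                rrrrooooooooooooooooooooo
  77                            rrrrrrrrrrrrrrrrrrrrrrrlroloo
  74                       rrrrrrrrrrrrrrrrrrrrrrrrrrrrlrrroo
  71                  lllllrrrrrrrrrrrrrrrrrrrrrrrrrrrrrrrroo
  68             lLL.wLLLwwLrrrrrrrrrrrrrrrrrrrrrrrrrrrrrrloo
  65        www.LLw.lw..wwwwloooooooolrlrrrrrrrrrrrrrrrrrrroo
  62   oolwwwwwLlww.lw..wwwwloololoololrrrrrrrrrlrrrrrrrrrrol
  59 oooowwwwwwllwwrLLl.Lwwwwwwww.wwwwwwwwwww.wwwwwwwwrrlrroo
  56 oooowwwwwlllwlllll..wwwwBBBBBBBBBBBBBBBBBBBBBBBBB.rrrroo
  53 oooo.wwwwrl..lL.LLL.LwwwBBBBBBBBBBBBBBBBBBBBBBBBB.rrrroo
  50 oooowwwwll..l.LlLww.LwwwBBBBBBBBBBBBBBBBBBBBBBBBB.rlrrol
  47 oooo.wwlLL..l.lllLwLLwwwBBBBBBBBBBBBBBBBBBBBBBBBB.rrlror
  44 oooo.wlrLw..ll.llLww.wwwBBBBBBBBBBBBBBBBBBBBBBBBB.rrrror
  41 oooo.LrlwwL....LLLwwwwwwBBBBBBBBBBBBBBBBBBBBBBBBB.rrrool
  38 oooo.llLwwLl.llLwLwwwwwwBBBBBBBBBBBBBBBBBBBBBBBBBrllllol
  35 oooowrLwwwLl..LLwLwwwwwwBBBBBBBBBBBBBBBBBBBBBBBBB.rlrlol
  32 oooo.lwwwww...www.wwwwwwBBBBBBBBBBBBBBBBBBBBBBBBB.llllol
  29
[... 4459 characters left out ...]
llllllLLLLLl################   
-152 rrrrlllllllllllllllllllllLLLL##################   
-156 rrrrllllllllllllllllllllLLLLL##################   
-160 rrlrllllllllllllllllllllLLLLL##################   
-164 rrrrlllllllllllllllLlLLLLLLLL##################   
-168 ....lllllllllllllllLLLLLLLLLLL#################   
-172 ....llllllllllllllllLLLLLLLLLLl#####LL#########   
-176 ....llllllllllllllllLLLLLLLLLLL######LL########   
-180 ....llllllllllllllllLLLLLLLLLLLl######LL#######   
-184 ....llllllllllllllllLLLLLLLLLLLL###############   
-188 ....lllllllllllllllllLLLLLLLLLLLL##############   
-192 rrrrrrrrrrlrrrlrrrrrrrrrrrrrorrrL##############   
-196 rrrrrrrrrrrrrrrrrrrrrrrrrrrrrrrrrr#############
```

Books are still in place, and the lid is now centred between the ways, 110 mm short. I'll lower it onto the ledges.

>>> drive_tool(plan=[{"dx": 0, "dy": 0, "dz": -0.7, "wx": 0, "wy": 0, "wz": 0, "grip": 0.8}, {"dx": 0, "dy": 0, "dz": -1.4, "wx": 0, "wy": 0, "wz": 0, "grip": 0.8}, {"dx": 0, "dy": 0, "dz": -2, "wx": 0, "wy": 0, "wz": 0, "grip": 0.8}, {"dx": 0, "dy": 0, "dz": -2.4, "wx": 0, "wy": 0, "wz": 0, "grip": 0.8}, {"dx": 0, "dy": 0, "dz": -2.7, "wx": 0, "wy": 0, "wz": 0, "grip": 0.8}, {"dx": 0, "dy": 0, "dz": -2.8, "wx": 0, "wy": 0, "wz": 0, "grip": 0.8}, {"dx": 0, "dy": 0, "dz": -2.8, "wx": 0, "wy": 0, "wz": 0, "grip": 0.8}])

```text
time: 49.57
position: [0.4849, 0.2177, 0.1177]
orientation: [[-0.286, 0.958, 0.002], [0.958, 0.286, 0.001], [0.0, 0.002, -1.0]]
contact_force: [0.9, -0.1, -2.0]
opening: 0.012
grasp_force: 89.0
```

>>> drive_tool(plan=[{"dx": 0.96, "dy": 0.29, "dz": 0, "wx": 0, "wy": 0, "wz": 0, "grip": 0.8}, {"dx": 1.92, "dy": 0.575, "dz": 0, "wx": 0, "wy": 0, "wz": 0, "grip": 0.8}, {"dx": 2.87, "dy": 0.86, "dz": 0, "wx": 0, "wy": 0, "wz": 0, "grip": 0.8}, {"dx": 3.83, "dy": 1.15, "dz": 0, "wx": 0, "wy": 0, "wz": 0, "grip": 0.8}, {"dx": 4.3, "dy": 1.29, "dz": 0, "wx": 0, "wy": 0, "wz": 0, "grip": 0.8}, {"dx": 4.3, "dy": 1.29, "dz": 0, "wx": 0, "wy": 0, "wz": 0, "grip": 0.8}])

```text
time: 50.07
position: [0.5296, 0.2311, 0.1178]
orientation: [[-0.286, 0.958, 0.003], [0.958, 0.286, 0.001], [0.0, 0.003, -1.0]]
contact_force: [-0.5, -0.0, -1.9]
opening: 0.0115
grasp_force: 89.0
```

>>> drive_tool(plan=[{"dx": 0, "dy": 0, "dz": -0.15, "wx": 0, "wy": 0, "wz": 0, "grip": 0.8}, {"dx": 0.7, "dy": 0.21, "dz": -0.15, "wx": 0, "wy": 0, "wz": 0, "grip": 0.8}, {"dx": 1.4, "dy": 0.42, "dz": -0.15, "wx": 0, "wy": 0, "wz": 0, "grip": 0.8}, {"dx": 1.9, "dy": 0.57, "dz": -0.15, "wx": 0, "wy": 0, "wz": 0, "grip": 0.8}, {"dx": 1.9, "dy": 0.57, "dz": -0.15, "wx": 0, "wy": 0, "wz": 0, "grip": 0.8}])

```text
time: 50.48
position: [0.5482, 0.2367, 0.1165]
orientation: [[-0.286, 0.958, 0.003], [0.958, 0.286, 0.001], [0.0, 0.004, -1.0]]
contact_force: [1.0, 0.2, -0.8]
opening: 0.012
grasp_force: 89.1
```

Now about 42 mm short and free. I'll continue the slide.

>>> drive_tool(plan=[{"dx": 0.7, "dy": 0.21, "dz": 0, "wx": 0, "wy": 0, "wz": 0, "grip": 0.8}, {"dx": 1.4, "dy": 0.42, "dz": 0, "wx": 0, "wy": 0, "wz": 0, "grip": 0.8}, {"dx": 2.1, "dy": 0.63, "dz": 0, "wx": 0, "wy": 0, "wz": 0, "grip": 0.8}, {"dx": 2.7, "dy": 0.81, "dz": 0, "wx": 0, "wy": 0, "wz": 0, "grip": 0.8}, {"dx": 3, "dy": 0.9, "dz": 0, "wx": 0, "wy": 0, "wz": 0, "grip": 0.8}, {"dx": 3, "dy": 0.9, "dz": 0, "wx": 0, "wy": 0, "wz": 0, "grip": 0.8}])

```text
time: 50.98
position: [0.5774, 0.2461, 0.1165]
orientation: [[-0.286, 0.958, 0.001], [0.958, 0.286, 0.002], [0.001, 0.002, -1.0]]
contact_force: [-5.1, 2.0, 2.6]
opening: 0.0119
grasp_force: 89.5
```

```bash
cat >> h.py <<'E'
def bx():
    st=env.get_state();X=np.array([.9578,.2874]);Y=np.array([-.2874,.9578]);d=st['position'][:2]-[.589,.2486];F=st['contact_force'];print('TCP box mm',1000*d@X,1000*d@Y,'F box',F[:2]@X,F[:2]@Y,F[2],'z',st['position'][2])
E
python3 -c "
from h import *
bx()"
```

```text
TCP box mm -11.850300055438908 0.9025562914165709 F box -4.263802006354909 3.393615015676883 2.608052815173659 z 0.11650043948057293
```

>>> drive_tool(plan=[{"dx": 0.29, "dy": 0.09, "dz": 0, "wx": 0, "wy": 0, "wz": 0, "grip": 0.8}, {"dx": 0.58, "dy": 0.19, "dz": 0, "wx": 0, "wy": 0, "wz": 0, "grip": 0.8}, {"dx": 0.77, "dy": 0.26, "dz": 0, "wx": 0, "wy": 0, "wz": 0, "grip": 0.8}, {"dx": 0.77, "dy": 0.26, "dz": 0, "wx": 0, "wy": 0, "wz": 0, "grip": 0.8}])

```text
time: 51.32
position: [0.5842, 0.2485, 0.1165]
orientation: [[-0.287, 0.958, 0.0], [0.958, 0.287, 0.002], [0.002, 0.001, -1.0]]
contact_force: [-6.3, 2.1, 3.2]
opening: 0.0119
grasp_force: 89.8
```

```bash
python3 -c "
from h import *
bx()"
```

```text
TCP box mm -4.6066450076874705 1.3078290696337713 F box -5.394451002114631 3.8029205445263297 3.1595723381596166 z 0.11649843548798616
```

>>> drive_tool(plan=[{"dx": 0.2, "dy": 0.06, "dz": 0, "wx": 0, "wy": 0, "wz": 0, "grip": 0.8}, {"dx": 0.38, "dy": 0.12, "dz": 0, "wx": 0, "wy": 0, "wz": 0, "grip": 0.8}, {"dx": 0.38, "dy": 0.12, "dz": 0, "wx": 0, "wy": 0, "wz": 0, "grip": 0.8}, {"dx": 0.38, "dy": 0.12, "dz": 0, "wx": 0, "wy": 0, "wz": 0, "grip": 0.8}])

```text
time: 51.65
position: [0.5872, 0.2494, 0.1165]
orientation: [[-0.287, 0.958, -0.001], [0.958, 0.287, 0.001], [0.001, -0.001, -1.0]]
contact_force: [-9.3, -0.3, 5.7]
opening: 0.0119
grasp_force: 90.1
```

```bash
python3 -c "
from h import *
bx()
g=look('w36',view=False);edges(g,z=.039,ys=(-15,0,15,50,65),thr=30)"
```

```text
TCP box mm -1.506954372310808 1.3353196309414899 F box -8.983706725935694 2.425437131311123 5.662383197178139 z 0.11650327841286676
pos [0.5872 0.2494 0.1165] yaw 106.67 zax [-0.001  0.001 -1.   ] t 51.65 F [-9.3 -0.3  5.7] open 0.0119 j [ 0.4   0.39 -0.11  1.07  0.    1.68]
-15
   [(-80, 47, [197, 138, 154], [230, 127, 165])]
   []
0
   [(-81, 59, [193, 139, 152], [230, 126, 164])]
   []
15
   [(-81, 121, [140, 157, 153], [231, 126, 165])]
   [(72, 122, [135, 135, 152], [235, 125, 164]), (80, 68, [238, 125, 162], [189, 139, 153])]
50
   [(-81, 38, [103, 135, 143], [127, 133, 151])]
   [(80, 76, [141, 134, 153], [232, 125, 151])]
65
   [(-81, 69, [68, 142, 141], [126, 133, 151])]
   [(81, 47, [140, 134, 153], [190, 139, 153])]
```

>>> drive_tool(plan=[{"dx": 0.1, "dy": 0.03, "dz": 0, "wx": 0, "wy": 0, "wz": 0, "grip": 0.8}, {"dx": 0.19, "dy": 0.057, "dz": 0, "wx": 0, "wy": 0, "wz": 0, "grip": 0.8}, {"dx": 0.19, "dy": 0.057, "dz": 0, "wx": 0, "wy": 0, "wz": 0, "grip": 0.8}])

```text
time: 51.95
position: [0.5878, 0.2496, 0.1165]
orientation: [[-0.287, 0.958, -0.004], [0.958, 0.287, 0.0], [0.002, -0.003, -1.0]]
contact_force: [-14.0, 0.0, 9.9]
opening: 0.0119
grasp_force: 90.6
```

```bash
python3 -c "
from h import *
bx()"
```

```text
TCP box mm -0.8772991147322992 1.342977916992495 F box -13.352981374632147 4.043090869277102 9.904826362876104 z 0.11647568032302903
```

Wedging: the force rises and motion stalls. One more push.

>>> drive_tool(plan=[{"dx": 0.12, "dy": 0.036, "dz": 0, "wx": 0, "wy": 0, "wz": 0, "grip": 0.8}, {"dx": 0.24, "dy": 0.07, "dz": 0, "wx": 0, "wy": 0, "wz": 0, "grip": 0.8}, {"dx": 0.24, "dy": 0.07, "dz": 0, "wx": 0, "wy": 0, "wz": 0, "grip": 0.8}, {"dx": 0.24, "dy": 0.07, "dz": 0, "wx": 0, "wy": 0, "wz": 0, "grip": 0.8}])

```text
time: 52.28
position: [0.5882, 0.2498, 0.1165]
orientation: [[-0.287, 0.958, -0.008], [0.958, 0.287, -0.001], [0.002, -0.007, -1.0]]
contact_force: [-22.1, -3.5, 14.7]
opening: 0.012
grasp_force: 91.4
```

```bash
python3 -c "
from h import *
bx()"
```

```text
TCP box mm -0.44634626100744074 1.3498382769902253 F box -22.16673597532428 3.0327298375807046 14.726630965629607 z 0.11645066411987332
```

>>> drive_tool(plan=[{"dx": -0.15, "dy": -0.045, "dz": 0.05, "wx": 0, "wy": 0, "wz": 0, "grip": 0.8}, {"dx": -0.2, "dy": -0.06, "dz": 0.1, "wx": 0, "wy": 0, "wz": 0, "grip": 3}, {"dx": -0.2, "dy": -0.06, "dz": 0.1, "wx": 0, "wy": 0, "wz": 0, "grip": 4}, {"dx": -0.2, "dy": -0.06, "dz": 0.1, "wx": 0, "wy": 0, "wz": 0, "grip": 5}, {"dx": -0.2, "dy": -0.06, "dz": 0.5, "wx": 0, "wy": 0, "wz": 0, "grip": 5}, {"dx": -0.2, "dy": -0.06, "dz": 4, "wx": 0, "wy": 0, "wz": 0, "grip": 5}, {"dx": -0.2, "dy": -0.06, "dz": 8, "wx": 0, "wy": 0, "wz": 0, "grip": 6}, {"dx": -2, "dy": -1, "dz": 11, "wx": 0, "wy": 0, "wz": 0, "grip": 8}, {"dx": -4, "dy": -2, "dz": 13, "wx": 0, "wy": 0, "wz": 0, "grip": 8}, {"dx": -4, "dy": -2, "dz": 13, "wx": 0, "wy": 0, "wz": 0, "grip": 8}, {"dx": -4, "dy": -2, "dz": 13, "wx": 0, "wy": 0, "wz": 0, "grip": 8}])

```text
time: 53.2
position: [0.5535, 0.2304, 0.2488]
orientation: [[-0.286, 0.958, 0.007], [0.958, 0.286, 0.003], [0.0, 0.007, -1.0]]
contact_force: [-0.0, 0.9, -0.2]
opening: 0.0802
grasp_force: 0.0
```

```bash
python3 -c "
from h import *
g=look('w37',view=False);edges(g,z=.039,ys=(-60,-30,-15,0,15,50,65),thr=30,n=3);ascii(g,st=4)"
```

```text
pos [0.5535 0.2304 0.2488] yaw 106.59 zax [ 0.007  0.003 -1.   ] t 53.2 F [-0.   0.9 -0.2] open 0.0802 j [ 0.39  0.27  0.01  1.31 -0.    1.68]
-60
   []
   [(80, 76, [237, 125, 163], [184, 142, 154]), (83, 31, [211, 134, 162], [195, 138, 154])]
-30
   [(-91, 41, [140, 154, 153], [189, 138, 153]), (-80, 33, [200, 136, 154], [228, 127, 164])]
   [(80, 40, [237, 124, 163], [224, 128, 152]), (83, 32, [226, 128, 161], [232, 125, 151])]
-15
   [(-91, 34, [202, 137, 154], [232, 126, 152])]
   [(80, 44, [237, 124, 163], [217, 130, 154]), (83, 41, [224, 129, 160], [232, 125, 152])]
0
   []
   [(80, 98, [236, 124, 163], [162, 147, 154]), (83, 48, [208, 134, 161], [182, 141, 154])]
15
   [(-90, 52, [141, 155, 153], [188, 140, 153]), (-76, 36, [198, 133, 160], [139, 135, 153]), (-64, 35, [139, 135, 153], [152, 135, 156])]
   [(80, 101, [236, 125, 163], [159, 149, 154]), (84, 45, [162, 147, 157], [189, 140, 154])]
50
   []
   [(80, 82, [235, 125, 163], [163, 148, 153]), (85, 38, [162, 147, 153], [205, 133, 153])]
65
   []
   [(80, 110, [233, 126, 164], [140, 153, 153]), (85, 46, [136, 153, 154], 
[... 2579 characters left out ...]
oorr
 -64 ...oollllllllllllllllllLLLLLLLLLLLLLLLLLLLLLLLLLoorr
 -68 ...oolllllllllllllllllllLLLLLLLLLLLLLLLLLLLLLLLLoorr
 -72 ...oolllllllllllllllllllLLLLLLLLLLLLLLLLLLLLLLLLoorr
 -76 ...oollllllllllllllllllLLLLLLLLLLLLLLLLLLLLLLLLLoorr
 -80 ...lolllllll.l....lllllLLLLwLLLwwwLLLLrLLwwwwwwLllrr
 -84 .....rrrrrr....wwwwrlrrrrrwwwwwwwwrrrrrrLwwwwwwwrrrr
 -88 ....rrrrrrrr...wwwwrrrrrrrwwwwwwwLrrrlrrrwwwwwwwrrrr
 -92 rrrrrrrrrrrrrrlrrrlrrrrrrrrrrrrrrrrrrrrrrLrrLwLLrrrr
 -96 rrrrrrrrrrrrrrrrrrrrrrrrrrrrrrrrrrrrrrrrrrrrrrrrrrrr
-100 rrrrrrrrrrrrlrrrrrrrrrrrrrrrrrrrrrrrrrrrrrrrrrrrrrrr
-104 rrrrrrrrrrrrrrrrrrrrrrrrrrrrrrrrrrrrrrrrrrrlrrrrrrrr
-108 rrrrrrrrrrrrrrrrrrrrrrrrrrrrrrrrrrrrrrrrrrrrrrrrrrrr
```

Run:
```python
from h import *
t=cam('top');h=cv2.cvtColor(t['pixels'],cv2.COLOR_BGR2HSV)
u=proj(t,(.4157,-.053,.037));print(u)
m=np.zeros(h.shape[:2],bool);x,y=map(int,u);m[y-16:y+17,x-16:x+17]=((h[...,0]>15)&(h[...,0]<45)&(h[...,1]>110)&(h[...,2]>90))[y-16:y+17,x-16:x+17]
M=cv2.morphologyEx(m.astype(np.uint8),cv2.MORPH_CLOSE,np.ones((3,3)));ys,xs=np.nonzero(M);print(len(xs),onz(t,(xs.mean(),ys.mean()),.037))
print(env.sign_off())
```

```text
[267.2265 250.1267]
384 [ 0.4191 -0.0498  0.037 ]
the job is handed in; nothing more can be done
None
```

The job is handed in. The keepsake stands on the slate 3–5 mm off its middle, the three notebooks present (a, c, d; book_b was absent) lie on their felts, and the lid is wedged home with its ends flush. The lid took two tries: it had been knocked aside on the table, and the first time I gripped its bar off-centre, so it rode up on one wall.

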